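# Lock the marking nest, load, mark and unload sample tubes

## Robot

A 6-joint arm with a two-finger parallel gripper is mounted at the origin on the work surface. World frame = base frame: x ahead of the robot, y to its left, z up, the work surface at z = 0. Lengths are in mm, angles in rad, forces in N, time in s.
With the tool pointing down it reaches from about 325 to 775 mm from the base axis. Payload 9.3 kg.
Tool frame: the origin (TCP) lies at the very end of the fingers, on their centre line; the grasp point (between the pads) lies 19 mm behind it; z points along the fingers, y is the direction in which the jaws open and shut (so a half turn about z gives the same grasp; the last joint's range is limited). The gripper opens to 85 mm and grips with 20 to 120 N. Pads are 22 mm wide; open, the fingers measure 114 mm over their backs; the gripper's body (76 mm by 85 mm) begins 54 mm behind the grasp point. The pads swing forward as they close: fully open they stand 13 mm farther back than shut.
Start: joints at [-1.272, 0.259, 0.021, 1.334, 0, 1.418], TCP at [240.115, -494.814, 204.579] pointing down, gripper open.
Joint ranges: [-3.04, 3.04], [-0.91, 1.82], [-1.04, 1.36], [-1.92, 1.95], [-1.52, 1.45], [-3.14, 3.14]. Speed limits (rad/s): [2.22, 2.22, 2.79, 3.14, 3.14, 3.14].

## Interface

Orientations are given as [roll, pitch, yaw] about the fixed x, y, z axes, in that order (R = Rz(yaw) Ry(pitch) Rx(roll)).
In Python, from station import read_state, read_camera, finish_job, recognise, masks_of gives the robot as it stands.
- The arm moves only by the tool drive_tool, never from a script. Its argument "moves" is a list of rows, each a list of 7 numbers: the shift along the tool's x, y, z in m, then the turn, a rotation vector about the tool's x, y, z in units of 8 degrees (1.0 is 8 degrees), then the closure, from 0 (fully open) to 1 (shut). A call has exactly 8 rows; each row shifts and turns the pose as measured when the row begins, along the tool's axes as they then stand; what a row does not reach is not made up. A row lasts 1/8 s, in which the tool goes at most 62.5 mm and 10.7 degrees, less where a joint would pass 70% of its speed; a pose out of reach is approached as far as the arm can. A call with a gripper value outside its range is refused whole. The fingers move at their own pace and stop on an object; "force" is the grip in N (left out, the last holds). Time passes only in rows, so rows that do not move let the fingers close, or fill a call up. It gives the time, the measured TCP pose, the force and the opening at its end, in the units of the state.
- read_state(): the state, without advancing time (a new reading comes with each control period).
- read_camera(name): name is "side" or "top" or "wrist"; returns a dict with "color" (400x640x3 uint8, blue, green, red), "range_z" (400x640 float32, mm along the optical axis (not along the pixel's ray), 0 where there is no reading), "vfov" (degrees; the focal length in pixels is half the picture's height over the tangent of half this angle, whatever the lens; pixels are square), "cx", "cy" (the principal point, pixels), "k1" (the pictures are not rectified: a ray, as slopes to the right and down, at radius r is drawn at 1 + k1 r^2 times it, then the intrinsics apply), "rvec" (rotation vector, rad) and "tvec" (3), from world to camera coordinates, as OpenCV has them. Camera axes: x right, y down, z forward; pixel columns grow to the right and rows downward; lengths in mm; the calibration is good to about 2 mm. A picture is of the moment at which its call begins.
- finish_job(): hands the job in, once; it reports no verdict.
Trained networks look in a picture, given as the dict that the camera call returned (one of the last four; its "shot" number tells which), for a name from the list of things; names that differ only in an ending like _2 or _b are one class to them, and where a whole thing is asked for, a point or a joint stands for the part that bears it (a point fixed in the world has none). Each returns a list of dicts, best first, with "score" (0 to 1); they miss things now and then, are a little off and sometimes report something else, mostly with a low value. They report only what shows in the picture. A call takes as long as a camera call. They do not tell look-alikes from the thing itself.
- recognise(picture, thing): "bbox" ([left, top, width, height] in pixels, round what is visible of it).
- masks_of(picture, thing): "pixels" (400x640 bool, what is visible of it) and "bbox" ([left, top, width, height] in pixels, round what is visible of it).
The state is a dict: "clock": time; "joint_positions": joint angles; "qvel": joint speeds; "joint_efforts": joint torques, N m; "tcp_pos": TCP position; "eef_rot": TCP orientation; "force": force on the tool from outside, world axes, zero at the start; "wrist_torque": the same for the moment, N m; "gripper_width": opening from 0.0 (shut) to 1.0 (fully open).
Only numpy, scipy, OpenCV 4.12 (cv2) and the standard library are available. Lean on these libraries where they do the work, as an engineer would, in place of code of your own. Each camera call takes 0.05 s, during which the arm holds its last target.

## Task

Get this laser-marking station through one batch: draw the red-handled locking pin straight up out of its light stand without tipping the stand, and push it down through the eye of the blue lug on the marking nest until its collar rests on the lug. Then move every metal tube from the yellow rack into the pockets of the nest, fully down, and with all of them seated press the green start button right in. Finally put every tube back into the rack, upright and fully down, in any of its holes; leave the pin in the lug, the stand and rack standing, and do not disturb the steel block, the blue bottle or the screwdriver.

Things in the scene. Friction and masses are not known exactly. Their poses are not given: they have to be found in the camera images.
- rack: yellow loose tube rack, a block 60 x 215 x 55 mm (x, y, z), 0.4 kg, free to slide on the table, with a single row of four round holes along its y axis, 50 mm apart, each 25 mm in diameter and 45 mm deep. Origin: centre of its underside; z up. It may be found turned by up to 0.3 rad
- slot0 (a point): floor centre of rack hole 0 (the foot of a seated tube rests here), 10 mm above the rack's underside; the mouth is 45 mm above it; axes as the rack
- slot1 (a point): floor centre of rack hole 1 (the foot of a seated tube rests here), 10 mm above the rack's underside; the mouth is 45 mm above it; axes as the rack
- slot2 (a point): floor centre of rack hole 2 (the foot of a seated tube rests here), 10 mm above the rack's underside; the mouth is 45 mm above it; axes as the rack
- slot3 (a point): floor centre of rack hole 3 (the foot of a seated tube rests here), 10 mm above the rack's underside; the mouth is 45 mm above it; axes as the rack
- tube_a: sample tube, 115 mm long: bright metal body 22 mm in diameter with a bevelled foot and a black cap on top (27 mm in diameter, the uppermost 18 mm, overhanging the body by 2.5 mm, so that the body can be gripped just under it), 60 g. Origin: centre of its underside; z: along its axis towards the cap. Starts upright in the rack. Two or three of the three tubes are present; an absent one reads None
- tube_b: sample tube, 115 mm long: bright metal body 22 mm in diameter with a bevelled foot and a black cap on top (27 mm in diameter, the uppermost 18 mm, overhanging the body by 2.5 mm, so that the body can be gripped just under it), 60 g. Origin: centre of its underside; z: along its axis towards the cap. Starts upright in the rack. Two or three of the three tubes are present; an absent one reads None
- tube_c: sample tube, 115 mm long: bright metal body 22 mm in diameter with a bevelled foot and a black cap on top (27 mm in diameter, the uppermost 18 mm, overhanging the body by 2.5 mm, so that the body can be gripped just under it), 60 g. Origin: centre of its underside; z: along its axis towards the cap. Starts upright in the rack. Two or three of the three tubes are present; an absent one reads None
- nest: marking nest, fixed: perforated aluminium plate 160 x 290 x 12 mm carrying a dark steel pocket block (60 x 180 mm, its top 67 mm above the table) with a row of three round pockets along its y axis, 55 mm apart, each 24.5 mm in diameter and 45 mm deep, and, 135 mm from the block's centre towards +y, a blue lug with two level ears, one above the other, both with an eye on the same upright axis. Origin: on the table under the block's centre; z up
- pocket0 (a point): floor centre of nest pocket 0 (the foot of a seated tube rests here), 22 mm above the table; the mouth is 45 mm above it; axes as the nest
- pocket1 (a point): floor centre of nest pocket 1 (the foot of a seated tube rests here), 22 mm above the table; the mouth is 45 mm above it; axes as the nest
- pocket2 (a point): floor centre of nest pocket 2 (the foot of a seated tube rests here), 22 mm above the table; the mouth is 45 mm above it; axes as the nest
- eye (a point): centre of the eye at the upper face of the upper ear, 90 mm above the table. Upper ear: 44 x 44 mm, 11 mm thick, eye 12.5 mm in diameter; lower ear: upper face 50 mm above the table, 10 mm thick, eye 14 mm. An upright web joins the ears on the +y side only, 27 mm from the eye, no higher than the upper ear. Axes as the nest
- pin: locking pin, 128 mm long, 60 g: steel rod 10 mm in diameter and 70 mm long with a bevelled tip, then a collar 30 mm in diameter and 6 mm thick, then a red handle 20 mm in diameter and 42 mm long, ending in a red knob 27 mm in diameter and 10 mm thick. Origin: at the rod's tip; z: along the axis towards the handle. Starts upright in the stand, its collar resting on the stand's top. Home: collar on the lug's upper ear, the tip 70 mm below eye
- stand: light free-standing pin stand, 120 g: grey foot disc 70 mm in diameter and 8 mm thick under a white column 34 x 34 mm, its top 85 mm above the table, with an upright hole 12.5 mm in diameter from the top down to the foot disc. Origin: centre of its underside; z up. It tips or drags along easily
- start (a joint): travel of the green start button: 0 when released, 0.006 m when fully in; a spring pushes it back; about 5 N to press right in (it counts as pressed from 0.004 m)
- start_top (a point): centre of the top face of the green start button (36 mm in diameter, pressed straight down); z up
- block: bystander: steel workpiece block 50 x 85 x 35 mm; origin centre of underside
- cleaner: bystander: blue bottle with white cap, 50 mm in diameter, 120 mm high; origin centre of underside
- driver: bystander: black-handled screwdriver, 130 mm long, lying on the table
There are look-alikes about, which are no part of the job. Several things look just like the rack: the one meant starts farthest to the robot's left.

How it is judged:
By the outcome, as a careful person would: the job done as asked, in the order asked, and still so for the second after the job is handed in, with the robot touching nothing.
Of tube_a, tube_b, tube_c only 2 to 3 are there at a start; the rules pass over those that are not, and their reading is None.
At some moment in a run one of rack, stand may be knocked a few centimetres aside while the robot is not near it.
Once in a run the grip may slacken for a moment while it holds something.
It also fails if it takes over 210 s, if anything falls off the work surface, if the arm or the gripper's body presses on something with over 40 N, if the wrist force passes 120 N, or if a joint passes its speed limit or range.

## Working session

There is one attempt and no reset: what is moved stays moved. The work goes in short steps, Python scripts to look and compute and a tool call to move; the robot and the scene stay as the last step left them, time stands still between calls to the robot, and variables do not carry over. Pictures are saved under pics/ and viewed, and the job is handed in when it is done.

Besides the shell and the picture viewer there is one more tool, called after "Call:" in YAML: its name, and indented under it one key for each argument. drive_tool: Moves the arm, as the interface text tells. Its arguments: {"type":"object","properties":{"moves":{"type":"array","items":{"type":"array","items":{"type":"number"}}},"force":{"type":"number"}},"required":["moves"]}

```bash
ls; mkdir -p pics; cat > h.py <<'E'
import numpy as np,cv2
from station import *
def KD(p):
    f=200/np.tan(np.radians(p['vfov']/2)); return f
def save(p,n): cv2.imwrite('pics/'+n+'.png',p['color'])
def rays(p,uv):
    """undistorted slopes for pixels"""
    uv=np.asarray(uv,float).reshape(-1,2); f=KD(p)
    d=(uv-[p['cx'],p['cy']])/f
    s=d.copy()
    for _ in range(30):
        s=d/(1+p['k1']*(s**2).sum(1,keepdims=True))
    return s
def RT(p):
    R=cv2.Rodrigues(np.asarray(p['rvec'],float))[0]; return R,np.asarray(p['tvec'],float).ravel()
def world(p,uv,z=None):
    """z None: use range; else intersect with plane height z"""
    R,t=RT(p); uv=np.asarray(uv,float).reshape(-1,2); s=rays(p,uv)
    d=np.c_[s,np.ones(len(s))]
    C=-R.T@t
    if z is None:
        rr=p['range_z'][np.round(uv[:,1]).astype(int),np.round(uv[:,0]).astype(int)]
        return (d*rr[:,None]-t)@R
    D=d@R
    return C+D*((z-C[2])/D[:,2])[:,None]
def proj(p,X):
    R,t=RT(p); c=np.asarray(X,float).reshape(-1,3)@R.T+t
    s=c[:,:2]/c[:,2:]; return s*(1+p['k1']*(s**2).sum(1,keepdims=True))*KD(p)+[p['cx'],p['cy']]
def cloud(p):
    """HxWx3 world points"""
    v,u=np.mgrid[0:400,0:640]
    X=world(p,np.c_[u.ravel(),v.ravel()]).reshape(400,640,3)
    X[p['range_z']<=0]=np.nan
    return X
E
python3 - <<'E'
from h import *
print(read_state())
for n in ['side','top','wrist']:
    p=read_camera(n); save(p,n+'0'); print(n,{k:v for k,v in p.items() if k not in('color','range_z')}, (p['range_z']>0).mean())
    R,t=RT(p); print(-R.T@t,R[2])
E
```

```text
pics
{'clock': 0.0, 'joint_positions': array([-1.27159186e+00,  2.59197835e-01,  2.07541869e-02,  1.33365785e+00,
        1.25038024e-05,  1.41821724e+00]), 'qvel': array([-0.00040489, -0.00195873,  0.00090105,  0.0003222 ,  0.00029263,
        0.00014096]), 'joint_efforts': array([-5.66239796e-04, -5.55642343e+01,  3.44531250e+01,  1.37464600e-02,
       -1.97860090e-04,  2.12311568e-05]), 'tcp_pos': array([ 240.03411486, -494.52311843,  203.96012323]), 'eef_rot': array([-3.14030454e+00, -2.10728847e-04,  4.51783412e-01]), 'force': array([ 0.11074447, -0.16892118,  0.5036784 ]), 'wrist_torque': array([-0.00503098, -0.00395201, -0.03746443]), 'gripper_width': 0.9999612546954251}
side {'vfov': 45.083324680949644, 'cx': 318.34889834536887, 'cy': 200.71256541488285, 'k1': 0.02276219048716909, 'rvec': array([ 0.41723323, -2.64468699,  1.3361044 ]), 'tvec': array([ 526.06443002,  261.86882107, 1042.57436346]), 'shot': 1} 0.99587890625
[280.46149223 812.69338488 832.55701359] [ 0.25532561 -0.76416916 -0.59232958]
top {'vfov': 47.48490381532744, 'cx': 326.12617193307153, 'cy': 195.37623665387792, 'k1': -0.12239417280374726, 'rvec': array([ 2.17379066, -2.19013421,  0.10264816]), 'tvec': array([-119.86194796,  599.58892402, 1334.87603479]), 'shot': 2} 0.995984375
[ 482.79977517 -112.02035529 1382.07221582] [ 0.08514095 -0.00905916 -0.99632773]
wrist {'vfov': 66.76167658488257, 'cx': 322.2059618984254, 'cy': 197.6924460774547, 'k1': 0.006864952569999285, 'rvec': array([-2.43656492,  1.52437448,  0.23530319]), 'tvec': array([-550.64854237,  -39.42958619,  378.76827498]), 'shot': 3} 0.9961015625
[ 309.39248044 -462.18901392  372.68153171] [-0.27040843 -0.13062553 -0.95384289]
```

View pics/side0.png

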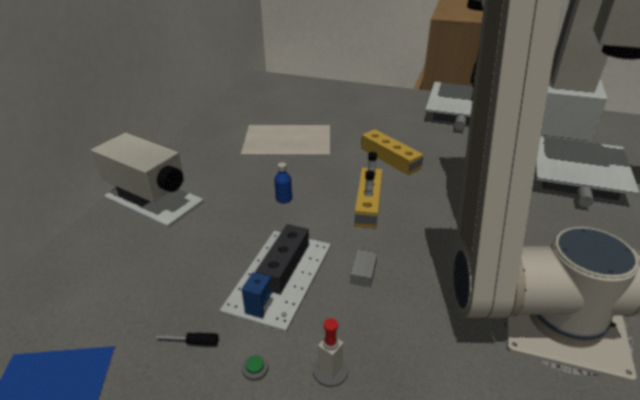

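View pics/top0.png

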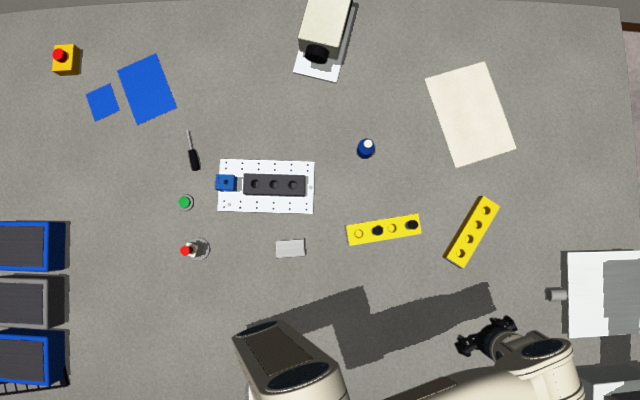

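View pics/wrist0.png

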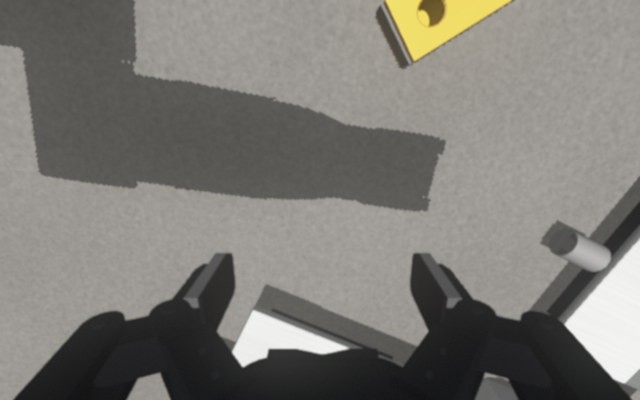

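```bash
python3 - <<'E'
from h import *
for n in ['top','side']:
    p=read_camera(n); X=cloud(p)
    for th in ['rack','tube_a','nest','eye','pin','stand','start_top','block','cleaner','driver']:
        try: ms=masks_of(p,th)
        except Exception as e: print(th,e); continue
        for m in ms[:4]:
            P=X[m['pixels']]; P=P[~np.isnan(P[:,0])]
            if len(P)<5: continue
            zt=np.percentile(P[:,2],97); T=P[P[:,2]>zt-6]
            print(n,th,round(m['score'],2),m['bbox'],len(P),'zt',round(zt,1),'top mean',T.mean(0).round(1),'min',P.min(0).round(0),'max',P.max(0).round(0))
E
```

```text
top rack 0.89 [346.3, 217.2, 74.4, 30.0] 1351 zt 60.2 top mean [ 495.6 -286.1   57.2] min [ 449. -414.   -2.] max [ 540. -179.  128.]
top rack 0.61 [442.8, 195.9, 54.7, 73.9] 1847 zt 59.8 top mean [ 485.4 -556.8   56.6] min [ 374. -658.   -7.] max [ 599. -472.   66.]
top tube_a 0.57 [374.4, 228.4, 6.6, 6.5] 71 zt 128.3 top mean [ 492.  -266.   125.5] min [ 482. -278.   54.] max [ 504. -255.  130.]
top tube_a 0.44 [405.7, 222.4, 8.0, 6.6] 100 zt 128.6 top mean [ 507.4 -363.8  125.3] min [ 495. -376.   43.] max [ 520. -351.  129.]
top tube_a 0.4 [210.3, 157.2, 104.6, 57.9] 5073 zt 88.9 top mean [635.1 170.1  89.3] min [547. -88.  -3.] max [715. 220.  97.]
top tube_a 0.31 [176.1, 197.1, 16.3, 11.6] 116 zt 26.8 top mean [582.7 306.2  23.4] min [567. 290.   4.] max [601. 328.  28.]
top nest 0.76 [212.9, 157.7, 103.3, 53.1] 5024 zt 89.0 top mean [635.3 170.   89.3] min [547. -91.  -3.] max [715. 212.  97.]
top eye 0.77 [211.9, 155.2, 102.3, 62.0] 5036 zt 88.9 top mean [635.2 169.9  89.3] min [544. -88.  -5.] max [715. 208.  97.]
top pin 0.48 [177.9, 241.1, 15.5, 9.4] 108 zt 146.0 top mean 
[... 2662 characters left out ...]
 -3.] max [481.  33.  39.]
side block 0.68 [368.8, 151.4, 10.2, 20.2] 122 zt 127.8 top mean [ 508.2 -359.1  125.3] min [ 498. -370.   76.] max [ 519. -348.  129.]
side block 0.34 [354.2, 169.4, 27.4, 61.1] 1104 zt 58.5 top mean [ 493.3 -267.5   56.5] min [ 450. -473.   -3.] max [ 554. -173.  126.]
side cleaner 0.96 [274.0, 158.7, 15.6, 45.3] 568 zt 119.0 top mean [ 738.5 -236.7  118.4] min [ 714. -376.   -3.] max [ 812. -210.  123.]
side driver 0.77 [152.7, 330.8, 68.5, 18.1] 445 zt 26.0 top mean [710.8 286.7  23.2] min [679. 271.  -3.] max [815. 313.  29.]
side driver 0.55 [352.6, 169.2, 29.7, 59.7] 1111 zt 58.5 top mean [ 493.9 -268.6   56.6] min [ 451. -456.   -4.] max [ 560. -173.  126.]
```

```bash
cat >> h.py <<'E'
from scipy.spatial.transform import Rotation as Rn
def pose():
    s=read_state(); return np.array(s['tcp_pos']),Rn.from_euler('xyz',s['eef_rot']),s
def plan(wps,n=8,clos=0.0):
    """wps list of (x,y,z,yaw) waypoints; print tool-frame rows from current pose, tool vertical at the end; n rows per waypoint list item"""
    p,R,s=pose(); 
    if isinstance(n,int): n=[n]*len(wps)
    k=0
    for (x,y,z,yaw),m in zip(wps,n):
        Rt=Rn.from_euler('xyz',[np.pi,0,yaw]); dv=(R.inv()*Rt).as_rotvec(); q=np.array([x,y,z])
        p0,R0=p,R
        for i in range(m):
            p1=p0+(q-p0)*(i+1)/m; R1=R0*Rn.from_rotvec(dv*(i+1)/m)
            d=R.inv().apply(p1-p)/1000; r=(R.inv()*R1).as_rotvec()/np.radians(8)
            print('['+','.join('%g'%round(v,4) for v in d)+','+','.join('%g'%round(v,3) for v in r)+',%g]'%clos,'TOOFAR' if np.linalg.norm(d)>.0625 or np.linalg.norm(r)>1.33 else '')
            p,R=p1,R1
E
python3 - <<'E'
from h import *
p=read_camera('wrist'); t,R,s=pose(); print(proj(p,[t,t+[0,0,-50],t+[0,0,-100],t+[0,0,-150]]))
C=-RT(p)[0].T@RT(p)[1]; print(R.inv().apply(C-t))
plan([(470,-150,260,1.1),(441,190,260,1.571)],[8,8])
E
```

```text
[[320.39269551 234.59953655]
 [320.7418097  207.29776056]
 [320.97155696 189.32447654]
 [321.1342407  176.59456135]]
[  76.55219485    0.98099931 -168.62801882]
[0.0447,-0.0262,-0.0069,0,0,-0.58,0] 
[0.0466,-0.0225,-0.0069,0,0,-0.58,0] 
[0.0483,-0.0187,-0.0069,0,0,-0.58,0] 
[0.0497,-0.0147,-0.0069,0,0,-0.58,0] 
[0.0507,-0.0106,-0.0069,0,0,-0.58,0] 
[0.0514,-0.0065,-0.0069,0,0,-0.58,0] 
[0.0517,-0.0023,-0.0069,0,0,-0.58,0] 
[0.0518,0.0019,-0.0069,0,0,-0.58,0] 
[0.0362,-0.0225,-0,-0,0,-0.422,0] 
[0.0375,-0.0203,-0,-0,0,-0.422,0] 
[0.0386,-0.0181,-0,-0,0,-0.422,0] 
[0.0396,-0.0158,-0,-0,0,-0.422,0] 
[0.0405,-0.0134,-0,-0,0,-0.422,0] 
[0.0412,-0.011,-0,-0,0,-0.422,0] 
[0.0418,-0.0086,-0,-0,0,-0.422,0] 
[0.0422,-0.0061,-0,-0,0,-0.422,0]
```

Call:
drive_tool:
  moves:
    - [0.045,-0.026,-0.008,0,0,-0.58,0]
    - [0.047,-0.0225,-0.008,0,0,-0.58,0]
    - [0.048,-0.019,-0.008,0,0,-0.58,0]
    - [0.05,-0.015,-0.007,0,0,-0.58,0]
    - [0.051,-0.0105,-0.007,0,0,-0.58,0]
    - [0.051,-0.0065,-0.007,0,0,-0.58,0]
    - [0.052,-0.002,-0.007,0,0,-0.58,0]
    - [0.052,0.002,-0.007,0,0,-0.58,0]

```text
clock: 2.3
tcp_pos: [473.6, -140.6, 264.9]
eef_rot: [3.14, -0.001, 1.113]
force: [1.3, -1.9, -1.4]
gripper_width: 0.998
```

```bash
python3 - <<'E'
from h import *
print(pose())
plan([(441,190,260,1.571)],[8])
E
```

```text
(array([ 473.60191042, -140.57654456,  264.93181093]), Rotation.from_matrix(array([[ 4.41944102e-01,  8.97041408e-01,  1.45708060e-03],
                            [ 8.97042372e-01, -4.41944546e-01, -1.89752235e-05],
                            [ 6.26927265e-04,  1.31544903e-03, -9.99998938e-01]])), {'clock': 2.3, 'joint_positions': array([-4.58996159e-01,  1.49867353e-01,  3.23196314e-02,  1.45193393e+00,
        6.28546011e-04,  1.56956584e+00]), 'qvel': array([8.92464097e-01, 1.71270132e-01, 3.51693342e-01, 1.75819960e-01,
       4.86872355e-04, 2.22414477e-01]), 'joint_efforts': array([-6.15622848e+00, -5.09026122e+01,  3.27654970e+01, -1.00295592e-02,
        5.70496812e-02, -3.58415684e-01]), 'tcp_pos': array([ 473.60191042, -140.57654456,  264.93181093]), 'eef_rot': array([ 3.14027720e+00, -6.26927306e-04,  1.11303148e+00]), 'force': array([ 1.31924092, -1.93253536, -1.39719863]), 'wrist_torque': array([-0.00616125, -0.02170914, -0.03471456]), 'gripper_width': 0.9984904700983075})
[0.0353,-0.0219,0.0006,0.001,-0,-0.41,0] 
[0.0365,-0.0199,0.0006,0.001,-0,-0.41,0] 
[0.0375,-0.0177,0.0006,0.001,-0,-0.41,0] 
[0.0385,-0.0156,0.0006,0.001,-0,-0.41,0] 
[0.0393,-0.0133,0.0006,0.001,-0,-0.41,0] 
[0.04,-0.0111,0.0006,0.001,-0,-0.41,0] 
[0.0406,-0.0088,0.0006,0.001,-0,-0.41,0] 
[0.041,-0.0064,0.0006,0.001,-0,-0.41,0]
```

Call:
drive_tool:
  moves:
    - [0.036,-0.022,0,0,0,-0.41,0]
    - [0.037,-0.02,0,0,0,-0.41,0]
    - [0.038,-0.018,0,0,0,-0.41,0]
    - [0.039,-0.0155,0,0,0,-0.41,0]
    - [0.039,-0.013,0,0,0,-0.41,0]
    - [0.04,-0.011,0,0,0,-0.41,0]
    - [0.035,-0.009,0,0,0,-0.41,0]
    - [0,0,0,0,0,0,0]

```text
clock: 3.3
tcp_pos: [442.6, 156.8, 265.3]
eef_rot: [3.138, -0.001, 1.534]
force: [1.0, 0.5, -0.2]
gripper_width: 1.0
```

```bash
python3 - <<'E'
from h import *
print(pose()[2])
p=read_camera('wrist'); save(p,'w1'); X=cloud(p)
for th in ['pin','stand']:
    for m in masks_of(p,th)[:2]:
        P=X[m['pixels']]; P=P[~np.isnan(P[:,0])]; zt=np.percentile(P[:,2],97); T=P[P[:,2]>zt-4]
        print(th,m['score'],m['bbox'],zt,T.mean(0),T.min(0),T.max(0))
E
```

```text
{'clock': 3.3, 'joint_positions': array([ 1.61561601e-01,  1.05489199e-01, -1.94086316e-02,  1.44213870e+00,
       -7.47914316e-05,  1.76949110e+00]), 'qvel': array([-0.01965273, -0.00090825, -0.00185324, -0.00141093, -0.01254607,
       -0.00396044]), 'joint_efforts': array([ 1.46398712e+00, -4.36669636e+01,  3.49925280e+01, -3.69342451e-03,
        2.05005356e-01,  1.42089184e-01]), 'tcp_pos': array([442.57303622, 156.8102075 , 265.30516609]), 'eef_rot': array([ 3.13789207e+00, -6.68824509e-04,  1.53366425e+00]), 'force': array([ 1.04572995,  0.52314884, -0.17960212]), 'wrist_torque': array([0.00173188, 0.00923186, 0.00518464]), 'gripper_width': 1.0001164869100454}
pin 0.71 [305.1, 45.2, 28.4, 36.0] 143.69117757629 [443.0466904  267.48596018 142.227533  ] [430.98208063 254.8171579  139.70333462] [456.09791245 279.94218944 144.65284167]
pin 0.39 [416.0, 15.2, 32.1, 33.8] 23.16995770029731 [584.3495504  308.97325414  21.59941629] [567.3796992  291.88943691  19.20374114] [601.84433425 325.92557588  24.12875003]
stand 0.94 [292.3, 47.3, 53.5, 54.8] 85.35820946331953 [445.23465442 260.74149312  86.18516172] [422.42351166 246.70317035  81.93691098] [464.72476906 280.18435981 142.39387807]
```

View pics/w1.png

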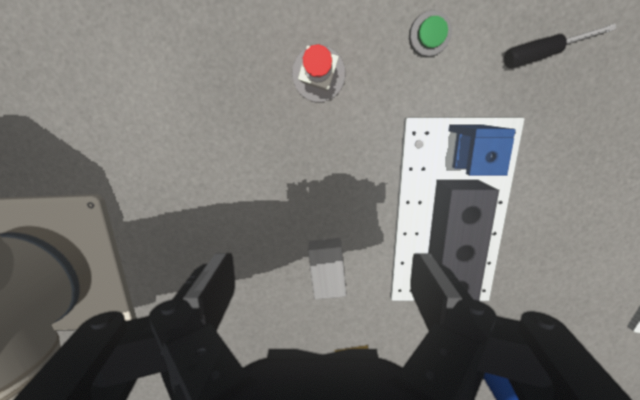

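```bash
python3 - <<'E'
from h import *
plan([(443,267.5,185,1.571)],[7])
E
```

```text
[0.0161,-0.0007,0.0115,0.004,-0,-0.042,0] 
[0.0161,-0.0006,0.0115,0.004,-0,-0.042,0] 
[0.0161,-0.0005,0.0115,0.004,-0,-0.042,0] 
[0.0161,-0.0004,0.0115,0.004,-0,-0.042,0] 
[0.0161,-0.0003,0.0115,0.004,-0,-0.042,0] 
[0.0161,-0.0002,0.0115,0.004,-0,-0.042,0] 
[0.0161,-0.0001,0.0115,0.004,-0,-0.042,0]
```

Call:
drive_tool:
  moves:
    - [0.02,-0.0007,0.0135,0.004,0,-0.042,0]
    - [0.0161,-0.0006,0.0115,0.004,0,-0.042,0]
    - [0.0161,-0.0005,0.0115,0.004,0,-0.042,0]
    - [0.0161,-0.0004,0.0115,0.004,0,-0.042,0]
    - [0.0161,-0.0003,0.0115,0.004,0,-0.042,0]
    - [0.0161,-0.0002,0.0115,0.004,0,-0.042,0]
    - [0.0161,0,0.0115,0.004,0,-0.042,0]
    - [0,0,0,0,0,0,0]

```text
clock: 4.45
tcp_pos: [445.0, 274.8, 177.5]
eef_rot: [-3.141, 0.001, 1.567]
force: [0.1, -0.2, 0.4]
gripper_width: 0.998
```

```bash
python3 - <<'E'
from h import *
p=read_camera('wrist'); save(p,'w2'); X=cloud(p)
for th in ['pin','stand']:
    for m in masks_of(p,th)[:2]:
        P=X[m['pixels']]; P=P[~np.isnan(P[:,0])]; zt=np.percentile(P[:,2],97); T=P[P[:,2]>zt-4]
        print(th,m['score'],m['bbox'],zt,T.mean(0),T.min(0),T.max(0))
print(pose()[2]['tcp_pos'],pose()[2]['eef_rot'])
plan([(443,267.5,97,1.571)],[6])
E
```

```text
pin 0.81 [300.0, 183.8, 37.0, 54.2] 143.1458957197541 [442.99514031 268.90394037 142.06446287] [429.74291362 254.56267247 139.16405775] [456.05761969 281.0729487  143.93307543]
stand 0.97 [287.1, 147.4, 64.4, 63.1] 85.0263116641072 [442.24831426 276.22906895  84.28672001] [422.08935228 256.14020591  81.29249517] [464.02923045 289.61932039  90.96497596]
stand 0.62 [396.4, 224.8, 150.6, 175.2] 90.2214130839484 [634.82970241 174.82699031  91.07555029] [471.52273515 142.50818205  86.24264571] [660.53528281 291.38742173 280.83113571]
[445.7064705 273.7573714 179.0043976] [3.14020963e+00 5.85757650e-04 1.56576007e+00]
[-0.001,-0.0005,0.0137,0.002,0.001,-0.006,0] 
[-0.001,-0.0005,0.0137,0.002,0.001,-0.006,0] 
[-0.001,-0.0005,0.0137,0.002,0.001,-0.006,0] 
[-0.001,-0.0005,0.0137,0.002,0.001,-0.006,0] 
[-0.001,-0.0005,0.0137,0.002,0.001,-0.006,0] 
[-0.001,-0.0005,0.0137,0.002,0.001,-0.006,0]
```

View pics/w2.png

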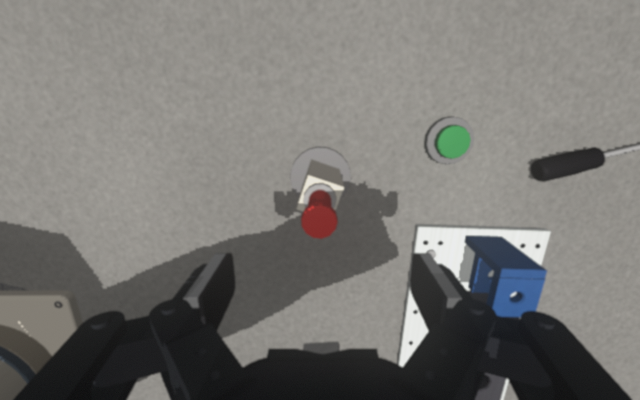

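Call:
drive_tool:
  moves:
    - [-0.005,-0.0025,0.014,0.002,0.001,-0.006,0]
    - [0,0,0.014,0,0,0,0]
    - [0,0,0.014,0,0,0,0]
    - [0,0,0.014,0,0,0,0]
    - [0,0,0.01,0,0,0,0]
    - [0,0,0,0,0,0,0]
    - [0,0,0,0,0,0,0]
    - [0,0,0,0,0,0,0]

```text
clock: 5.6
tcp_pos: [445.0, 268.0, 111.7]
eef_rot: [3.137, -0.001, 1.564]
force: [-0.0, 0.0, -0.5]
gripper_width: 0.999
```

```bash
python3 - <<'E'
from h import *
print(pose()[2]['tcp_pos'],pose()[2]['eef_rot'])
p=read_camera('wrist'); save(p,'w3'); X=cloud(p)
for th in ['pin','stand']:
    for m in masks_of(p,th)[:1]:
        P=X[m['pixels']]; P=P[~np.isnan(P[:,0])]; zt=np.percentile(P[:,2],97); T=P[P[:,2]>zt-4]
        print(th,m['score'],m['bbox'],zt,T.mean(0),T.min(0),T.max(0))
print(pose()[2]['tcp_pos'],pose()[2]['eef_rot'])
plan([(443,268.5,97,1.571)],[1])
E
```

```text
[444.99743257 267.9668878  111.68258466] [ 3.13678441e+00 -7.95035781e-04  1.56442309e+00]
pin 0.65 [290.9, 200.1, 54.6, 78.4] 143.082938095714 [442.81633938 269.19614973 142.07143082] [429.84492072 254.65469961 139.10498586] [456.23280304 281.85572549 144.10017989]
stand 0.97 [280.1, 146.9, 75.7, 85.9] 84.85832723678685 [442.10880682 275.79763712  84.10474159] [421.86655583 255.14927868  80.88327659] [464.44408173 289.72907958  89.95694091]
[444.96434492 267.94014199 111.65649523] [ 3.13675656e+00 -8.03192912e-04  1.56443529e+00]
[0.0005,-0.002,0.0146,0.035,-0.006,-0.047,0]
```

View pics/w3.png

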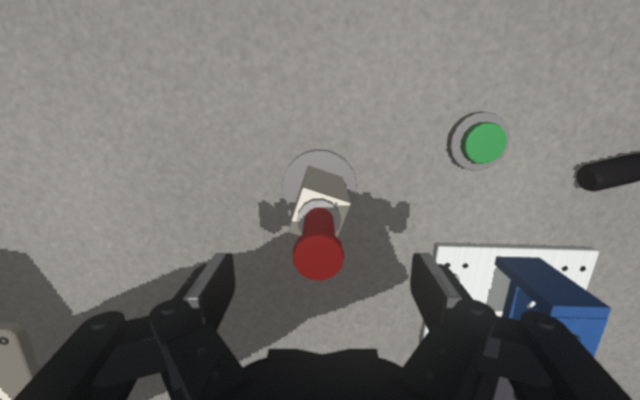

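Call:
drive_tool:
  moves:
    - [0.0005,-0.002,0.005,0.035,0,-0.047,0]
    - [0,0,0.005,0,0,0,0]
    - [0,0,0.004,0,0,0,0]
    - [0,0,0,0,0,0,0]
    - [0,0,0,0,0,0,0]
    - [0,0,0,0,0,0,0.4]
    - [0,0,0,0,0,0,0.5]
    - [0,0,0,0,0,0,0.5]
  force: 40

```text
clock: 6.75
tcp_pos: [442.9, 268.6, 96.9]
eef_rot: [3.142, -0.001, 1.571]
force: [1.1, 0.0, 0.5]
gripper_width: 0.501
```

```bash
python3 - <<'E'
from h import *
print(pose()[2]['tcp_pos'],pose()[2]['eef_rot'],pose()[2]['force'])
p=read_camera('wrist'); save(p,'w4'); X=cloud(p)
for th in ['pin','stand']:
    for m in masks_of(p,th)[:1]:
        P=X[m['pixels']]; P=P[~np.isnan(P[:,0])]; zt=np.percentile(P[:,2],97); T=P[P[:,2]>zt-4]
        print(th,m['score'],m['bbox'],zt,T.mean(0),T.min(0),T.max(0))
E
```

```text
[442.94671505 268.56627231  96.88034146] [ 3.14158595e+00 -9.37729000e-04  1.57147214e+00] [1.0641427  0.01603555 0.51149834]
pin 0.88 [294.1, 207.4, 53.8, 91.1] 143.09634475995318 [442.67693845 269.34291481 142.07557956] [429.63669148 254.73803633 139.09992597] [455.56418757 281.67772247 144.21895985]
stand 0.58 [282.5, 153.8, 80.9, 88.9] 84.79095263132822 [441.48219238 276.43221553  84.08562336] [421.81544476 255.52898243  80.86168898] [463.40979868 289.55132709  88.57406076]
```

View pics/w4.png

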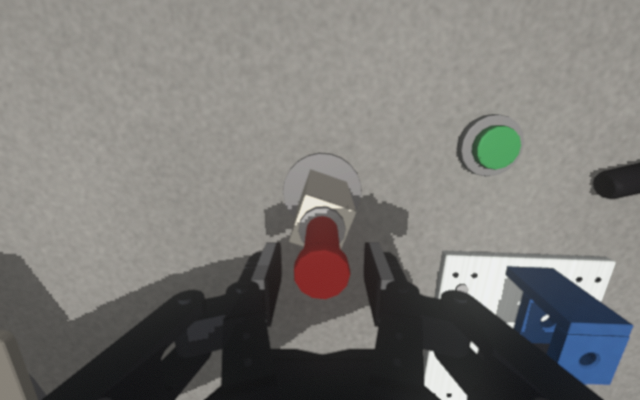

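Call:
drive_tool:
  moves:
    - [0,0,0,0,0,0,0.7]
    - [0,0,0,0,0,0,0.8]
    - [0,0,0,0,0,0,1]
    - [0,0,0,0,0,0,1]
    - [0,0,0,0,0,0,1]
    - [0,0,0,0,0,0,1]
    - [0,0,0,0,0,0,1]
    - [0,0,0,0,0,0,1]
  force: 60

```text
clock: 7.9
tcp_pos: [442.9, 268.6, 97.1]
eef_rot: [3.141, -0.001, 1.572]
force: [-1.5, 0.1, 1.4]
gripper_width: 0.289
```

```bash
python3 - <<'E'
from h import *
print(pose()[2]['tcp_pos'],pose()[2]['eef_rot'],pose()[2]['force'],pose()[2]['wrist_torque'])
plan([(443,268.5,190,1.571)],[7],1)
E
```

```text
[442.91885286 268.60990747  97.14290423] [ 3.14136427e+00 -1.13241785e-03  1.57150746e+00] [-1.4969921   0.05363224  1.39577525] [-0.10172312  0.14510283 -0.04011138]
[-0,0,-0.0133,0,-0.001,0.001,1] 
[-0,0,-0.0133,0,-0.001,0.001,1] 
[-0,0,-0.0133,0,-0.001,0.001,1] 
[-0,0,-0.0133,0,-0.001,0.001,1] 
[-0,0,-0.0133,0,-0.001,0.001,1] 
[-0,0,-0.0133,0,-0.001,0.001,1] 
[-0,0,-0.0133,0,-0.001,0.001,1]
```

Call:
drive_tool:
  moves:
    - [0,0,-0.006,0,0,0,1]
    - [0,0,-0.008,0,0,0,1]
    - [0,0,-0.01,0,0,0,1]
    - [0,0,-0.012,0,0,0,1]
    - [0,0,-0.012,0,0,0,1]
    - [0,0,-0.012,0,0,0,1]
    - [0,0,-0.012,0,0,0,1]
    - [0,0,0,0,0,0,1]

```text
clock: 8.9
tcp_pos: [443.3, 268.6, 175.1]
eef_rot: [3.14, -0.002, 1.571]
force: [-0.1, 0.1, -0.7]
gripper_width: 0.29
```

```bash
python3 - <<'E'
from h import *
print(pose()[2])
p=read_camera('wrist'); save(p,'w5');p=read_camera('side'); cv2.imwrite('pics/s5.png',cv2.resize(p['color'][220:400,180:440],None,fx=3,fy=3))
E
```

```text
{'clock': 8.9, 'joint_positions': array([ 3.82278263e-01,  2.13806823e-01, -1.14460508e-01,  1.24040566e+00,
        8.71685270e-04,  1.95237721e+00]), 'qvel': array([ 0.0006653 ,  0.00852853, -0.01572693, -0.00353624, -0.00010998,
       -0.00166633]), 'joint_efforts': array([ 1.98464119e-02, -5.23763216e+01,  3.47685993e+01,  3.59341241e-01,
        2.94163088e-03, -1.63493019e-04]), 'tcp_pos': array([443.3037421 , 268.63921918, 175.09605835]), 'eef_rot': array([ 3.13994664e+00, -1.59969517e-03,  1.57149595e+00]), 'force': array([-0.12393433,  0.06311318, -0.6668363 ]), 'wrist_torque': array([ 0.03163312, -0.02269071, -0.04650854]), 'gripper_width': 0.2895457888646775}
```

View pics/s5.png

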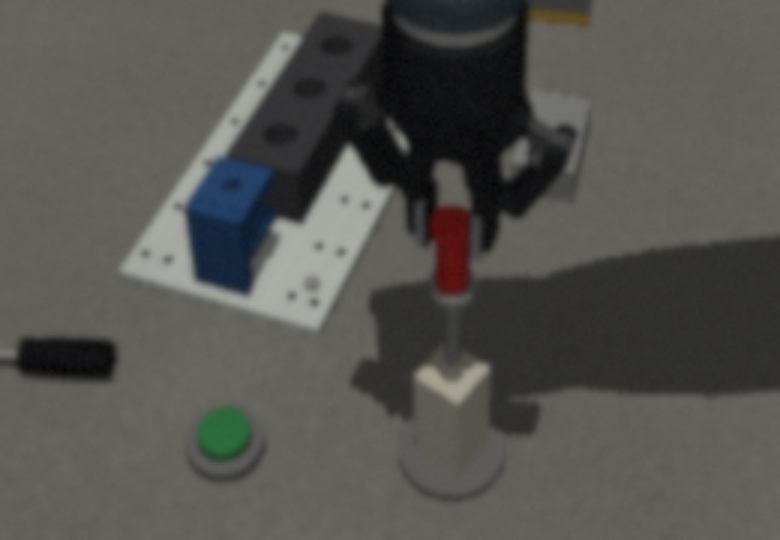

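View pics/w5.png

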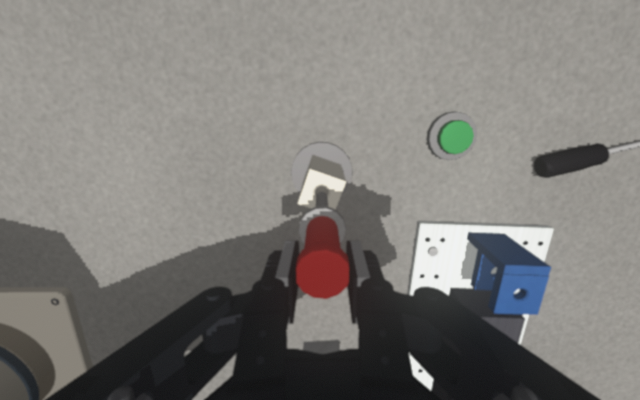

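```bash
cat >> h.py <<'E'
def eyefind(p,guess,rad=10,z=90):
    """dark blob centre near guess pixel -> world on plane z"""
    g=cv2.cvtColor(p['color'],cv2.COLOR_BGR2GRAY).astype(float); u,v=guess; u,v=int(round(u)),int(round(v))
    w=g[v-rad:v+rad+1,u-rad:u+rad+1]; lo,hi=w.min(),np.median(w); th=(lo+hi)/2
    n,lab,st,ce=cv2.connectedComponentsWithStats((w<th).astype(np.uint8))
    print('n',n,[(st[i,4],ce[i]) for i in range(1,n)],lo,hi)
    i=1+np.argmin([np.hypot(*(ce[i]-rad)) for i in range(1,n)])
    c=ce[i]+[u-rad,v-rad]; return c,world(p,[c],z)[0]
E
python3 - <<'E'
from h import *
p=read_camera('wrist'); cv2.imwrite('pics/w6.png',cv2.resize(p['color'][220:340,450:570],None,fx=5,fy=5))
print(eyefind(p,(520,293)))
X=cloud(p)
for b in [((480,270),)]: pass
m=(p['color'][...,0]>90)&(p['color'][...,2]<60)
P=X[m]; P=P[np.abs(P[:,2]-90)<4]; P=P[(P[:,0]>590)&(P[:,1]>120)&(P[:,1]<220)]; print(len(P),P.mean(0),np.percentile(P,[1,99],axis=0))
p=read_camera('top'); X=cloud(p); m=(p['color'][...,0]>90)&(p['color'][...,2]<60)
cv2.imwrite('pics/t6.png',cv2.resize(p['color'][150:220,200:320],None,fx=6,fy=6))
print(proj(p,[[635,172,90]]))
p=read_camera('side');cv2.imwrite('pics/s6.png',cv2.resize(p['color'][220:340,210:340],None,fx=5,fy=5))
print(proj(p,[[635,172,90]]))
E
```

```text
n 2 [(np.int32(82), array([12.26829268, 12.1097561 ]))] 47.0 100.0
(array([522.26829268, 295.1097561 ]), array([636.97410664, 165.90428237,  90.        ]))
169 [629.97017839 173.13173774  88.78228299] [[613.80116902 143.26823062  86.17130003]
 [654.52339952 198.64206117  90.63070587]]
[[223.05843215 181.61453582]]
[[256.11925007 282.54634999]]
```

View pics/w6.png

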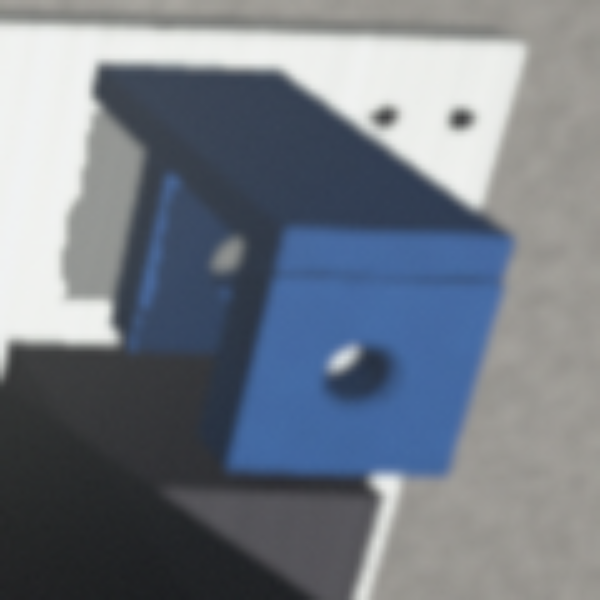

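View pics/t6.png

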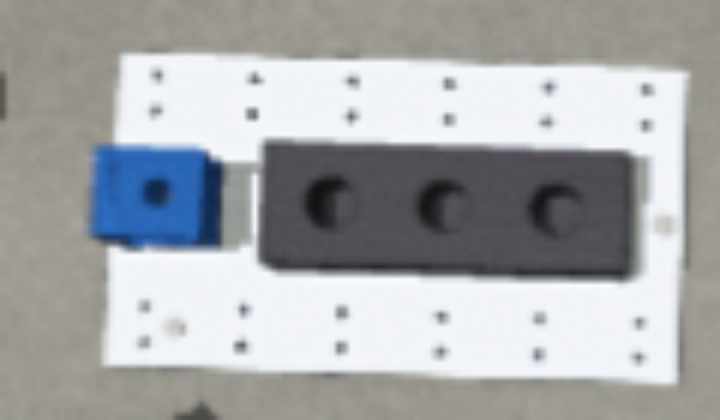

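```bash
python3 - <<'E'
from h import *
plan([(443,266,215,1.571),(634,170,215,1.571)],[2,6],1)
E
```

```text
[-0.0011,0.0002,-0.0208,-0.003,-0.002,0.002,1] 
[-0.0012,0.0002,-0.0208,-0.003,-0.002,0.002,1] 
[-0.016,0.0318,0,-0,0,0,1] 
[-0.016,0.0318,0,-0,0,0,1] 
[-0.016,0.0318,0,-0,0,0,1] 
[-0.016,0.0318,0,-0,0,0,1] 
[-0.016,0.0318,0,-0,0,-0,1] 
[-0.016,0.0318,0,-0,0,0,1]
```

Call:
drive_tool:
  moves:
    - [0,0,-0.02,0,0,0,1]
    - [0,0,-0.02,0,0,0,1]
    - [-0.015,0.03,0,0,0,0,1]
    - [-0.016,0.032,0,0,0,0,1]
    - [-0.016,0.032,0,0,0,0,1]
    - [-0.016,0.032,0,0,0,0,1]
    - [-0.015,0.03,0,0,0,0,1]
    - [-0.01,0.02,0,0,0,0,1]

```text
clock: 10.15
tcp_pos: [621.5, 178.4, 210.3]
eef_rot: [-3.135, 0.001, 1.574]
force: [0.4, 0.2, -1.2]
gripper_width: 0.289
```

```bash
python3 - <<'E'
from h import *
print(pose()[2]['tcp_pos'],pose()[2]['gripper_width'])
plan([(636.5,166.5,197,1.571)],[4],1)
E
```

```text
[621.46881406 178.43221725 210.32346966] 0.28856418951928847
[-0.003,0.0038,0.0033,-0.013,0.001,0.006,1] 
[-0.003,0.0038,0.0033,-0.013,0.001,0.006,1] 
[-0.003,0.0038,0.0033,-0.013,0.001,0.006,1] 
[-0.003,0.0038,0.0033,-0.013,0.001,0.006,1]
```

Call:
drive_tool:
  moves:
    - [-0.008,0.01,0.003,0,0,0,1]
    - [-0.003,0.003,0.003,0,0,0,1]
    - [0,0,0.003,0,0,0,1]
    - [0,0,0.003,0,0,0,1]
    - [0,0,0,0,0,0,1]
    - [0,0,0,0,0,0,1]
    - [0,0,0,0,0,0,1]
    - [0,0,0,0,0,0,1]

```text
clock: 11.15
tcp_pos: [633.3, 167.9, 196.7]
eef_rot: [-3.133, 0.001, 1.575]
force: [-0.1, 0.7, -0.2]
gripper_width: 0.288
```

```bash
python3 - <<'E'
from h import *
print(pose()[2]['tcp_pos'],pose()[2]['eef_rot'],pose()[2]['gripper_width'])
p=read_camera('wrist'); save(p,'w7')
cv2.imwrite('pics/w7c.png',cv2.resize(p['color'][120:300,230:410],None,fx=3.3,fy=3.3))
E
```

```text
[633.33222344 167.94343338 196.72368317] [-3.13258630e+00  7.22627295e-04  1.57535926e+00] 0.28794682314978387
```

View pics/w7c.png

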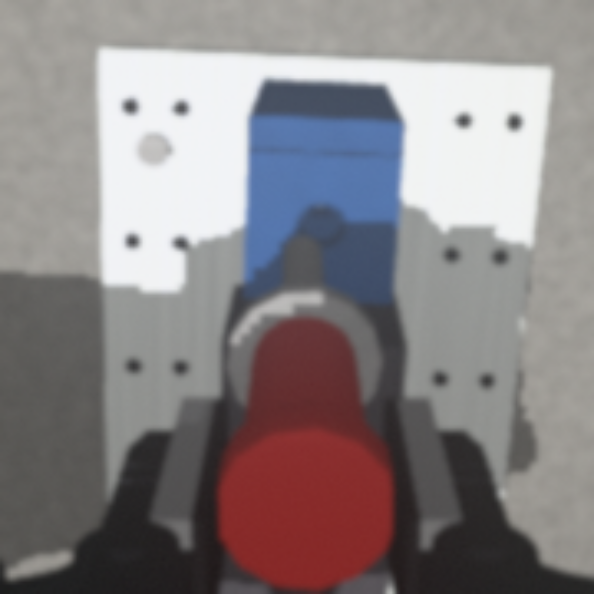

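```bash
cat >> h.py <<'E'
def circ(c,r,n=48):
    a=np.linspace(0,2*np.pi,n,endpoint=False); return np.c_[c[0]+r*np.cos(a),c[1]+r*np.sin(a),np.full(n,c[2])]
def overlay(p,circles,box,s,name):
    x0,y0,x1,y1=box
    im=cv2.resize(p['color'][y0:y1,x0:x1],None,fx=s,fy=s,interpolation=cv2.INTER_CUBIC)
    for c,r,col in circles:
        q=((proj(p,circ(c,r))-[x0-.5,y0-.5])*s).round().astype(int); cv2.polylines(im,[q.reshape(-1,1,2)],True,col,1)
    cv2.imwrite('pics/'+name+'.png',im)
E
python3 - <<'E'
from h import *
p=read_camera('wrist'); t,R,s=pose(); ax=R.apply([0,0,1]); print(t,ax)
# pin: tip 82 below tcp along axis
L=[(t+ax*(82-h),r,(0,255,255)) for h,r in [(0,4),(2,5),(40,5),(70,15),(76,15),(128,13.5)]]
L+=[((636.5,166.5,90),6.25,(0,0,255)),((636.5,166.5,50),7,(255,0,255))]
overlay(p,L,(240,130,400,300),4,'o7')
E
```

```text
[633.34960983 167.87398964 196.6497341 ] [-9.10745497e-03 -7.30051198e-04 -9.99958260e-01]
```

View pics/o7.png

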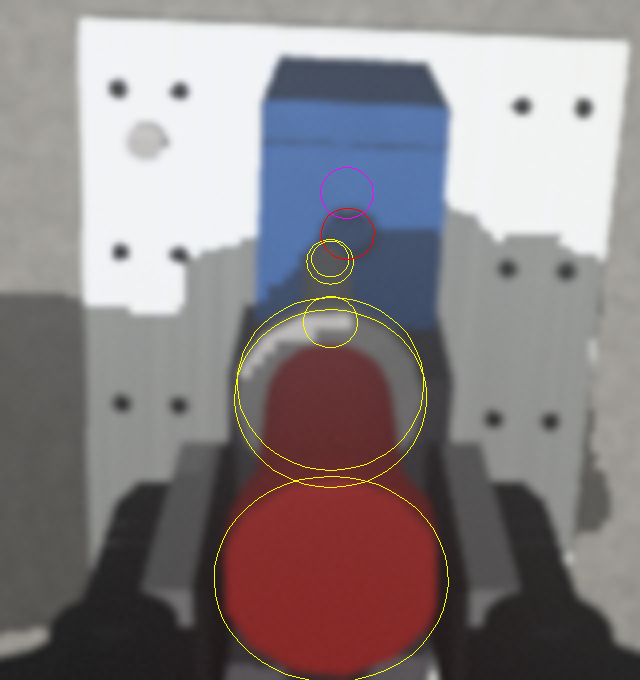

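```bash
python3 - <<'E'
from h import *
p=read_camera('wrist')
x0,y0,x1,y1=295,165,355,225
im=p['color'][y0:y1,x0:x1].astype(float); im=np.clip((im-20)*1.8,0,255).astype(np.uint8)
im=cv2.resize(im,None,fx=10,fy=10,interpolation=cv2.INTER_CUBIC); cv2.imwrite('pics/e7.png',im)
X=cloud(p); print(np.round(p['range_z'][270:280:3,310:335:5]))
for v in range(180,212,3): print(v,np.round(X[v,312:336:3,2]))
E
```

```text
[[139. 140. 141. 140. 142.]
 [141. 140. 140. 140. 140.]
 [141. 141. 141. 141. 140.]
 [141. 141. 142. 141. 142.]]
180 [89. 89. 90. 90. 89. 89. 88. 89.]
183 [88. 89. 90. 89. 44. 42. 44. 90.]
186 [89. 90. 89. 89. 50. 49. 50. 50.]
189 [90. 88. 90. 84. 48. 50. 49. 82.]
192 [ 89.  90.  89. 122. 119.  80.  81.  87.]
195 [ 90.  89. 127. 130. 129. 121.  88.  89.]
198 [ 89.  89. 136. 139. 137. 131.  88.  91.]
201 [ 89.  89. 144. 145. 145. 140.  89.  89.]
204 [ 89.  89. 151. 152.  nan 147.  90.  88.]
207 [ 89. 187. 188. 188. 188. 188. 186.  90.]
210 [188. 190. 190. 190. 189. 190. 189. 189.]
```

View pics/e7.png

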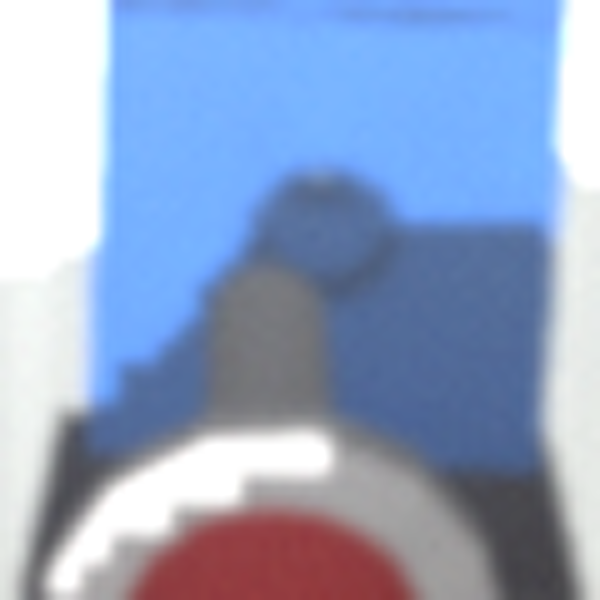

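```bash
python3 - <<'E'
from h import *
p=read_camera('wrist'); t,R,s=pose()
print('eye',world(p,[(326.9,187.9)],90))
for z in(114,115,117): print('tip edge',z,world(p,[(321.4,190.8)],z))
X=cloud(p); sub=X[190:206,312:336].reshape(-1,3); r=sub[(sub[:,2]>112)&(sub[:,2]<160)]
print(len(r)); 
for a,b in [(112,125),(125,135),(135,145),(145,160)]:
    q=r[(r[:,2]>a)&(r[:,2]<b)]; print(a,len(q),q.mean(0),q.max(0))
k=X[255:292,300:345].reshape(-1,3); k=k[k[:,2]>239]; print('knob',k.mean(0),np.percentile(k,[2,98],axis=0),t)
E
```

```text
eye [[637.06918392 166.46927921  90.        ]]
tip edge 114 [[632.11751979 170.60714456 114.        ]]
tip edge 115 [[632.12639383 170.89961933 115.        ]]
tip edge 117 [[632.14414192 171.48456887 117.        ]]
160
112 22 [632.62443799 170.97757219 121.81120712] [636.92550384 172.11259006 124.65513739]
125 44 [632.20942208 170.85371796 129.72622794] [636.84430807 172.25681625 134.90014273]
135 46 [632.66166464 171.00167417 139.95752829] [637.56797375 172.35680037 144.74562886]
145 48 [632.66267249 171.35352018 149.91220549] [636.71817345 172.39775209 156.80797418]
knob [633.70953273 168.30349874 241.66981813] [[623.84078391 158.69934055 240.41849972]
 [643.6564943  177.36129235 242.75576269]] [633.34478071 167.79357519 196.4914402 ]
```

Call:
drive_tool:
  moves:
    - [-0.0004,0.002,0.003,-0.03,0,0.02,1]
    - [-0.0003,0.002,0.003,-0.03,0,0.01,1]
    - [0,0,0.003,0,0,0,1]
    - [0,0,0.003,0,0,0,1]
    - [0,0,0,0,0,0,1]
    - [0,0,0,0,0,0,1]
    - [0,0,0,0,0,0,1]
    - [0,0,0,0,0,0,1]

```text
clock: 12.35
tcp_pos: [637.6, 166.9, 183.4]
eef_rot: [-3.141, 0.001, 1.57]
force: [0.3, -0.1, -1.1]
gripper_width: 0.287
```

```bash
cat > pinchk.py <<'E'
from h import *
import sys
p=read_camera('wrist'); t,R,s=pose()
print('tcp',t,s['eef_rot'],'F',s['force'],s['gripper_width'])
x0,y0,x1,y1=295,165,355,225
im=p['color'][y0:y1,x0:x1].astype(float); im=np.clip((im-20)*1.8,0,255).astype(np.uint8)
im=cv2.resize(im,None,fx=10,fy=10,interpolation=cv2.INTER_CUBIC); cv2.imwrite('pics/%s.png'%sys.argv[1],im)
X=cloud(p); sub=X[180:212,310:340].reshape(-1,3); r=sub[(sub[:,2]>94)&(sub[:,2]<t[2]-25)]
print(len(r),'rod',r.mean(0),np.percentile(r,[3,97],axis=0))
k=X[255:292,300:345].reshape(-1,3); k=k[k[:,2]>t[2]+42]; print('knob',k.mean(0))
E
python3 pinchk.py e8
```

```text
tcp [637.56879424 166.96760086 183.38499736] [-3.14082201e+00  8.11489541e-04  1.57049011e+00] F [ 0.63098946  0.29159417 -0.38274521] 0.288530155665269
158 rod [637.19503782 170.21340903 124.23780153] [[632.79985461 168.06694543 106.45938478]
 [641.53104721 171.34986164 141.69742043]]
knob [637.58410383 167.40192053 228.46382812]
```

View pics/e8.png

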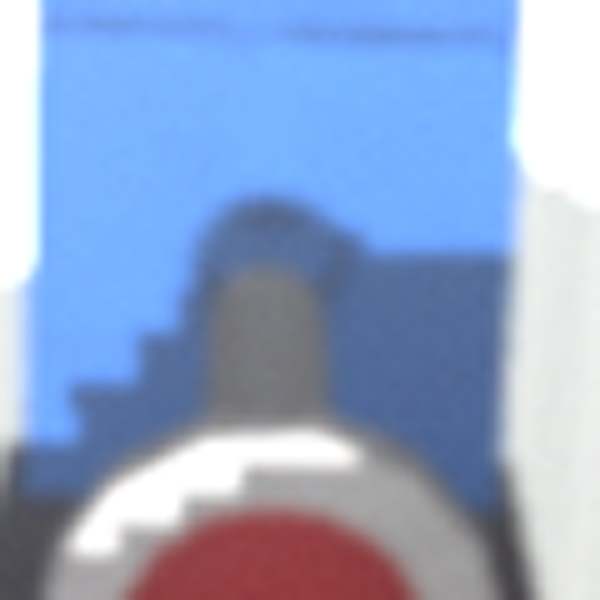

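Call:
drive_tool:
  moves:
    - [0,-0.0003,0.003,0,0,0,1]
    - [0,0,0.003,0,0,0,1]
    - [0,0,0.003,0,0,0,1]
    - [0,0,0.003,0,0,0,1]
    - [0,0,0.003,0,0,0,1]
    - [0,0,0.002,0,0,0,1]
    - [0,0,0,0,0,0,1]
    - [0,0,0,0,0,0,1]

```text
clock: 13.4
tcp_pos: [637.1, 166.9, 165.0]
eef_rot: [-3.14, 0.001, 1.57]
force: [0.3, 0.6, -1.4]
gripper_width: 0.287
```

```bash
python3 pinchk.py e9; python3 -c "
from h import *
p=read_camera('side');cv2.imwrite('pics/s9.png',cv2.resize(p['color'][180:340,180:340],None,fx=4,fy=4))"
```

```text
tcp [637.15401684 166.94337704 164.97897863] [-3.14053240e+00  8.83877715e-04  1.57054964e+00] F [ 0.4931014   0.1867596  -0.66056038] 0.2876641358543842
131 rod [636.73342116 170.22469031 109.24775046] [[632.442795   168.20437109  95.05107738]
 [641.06046889 171.3475671  122.89904916]]
knob [637.16439119 167.39104573 210.05252208]
```

View pics/e9.png

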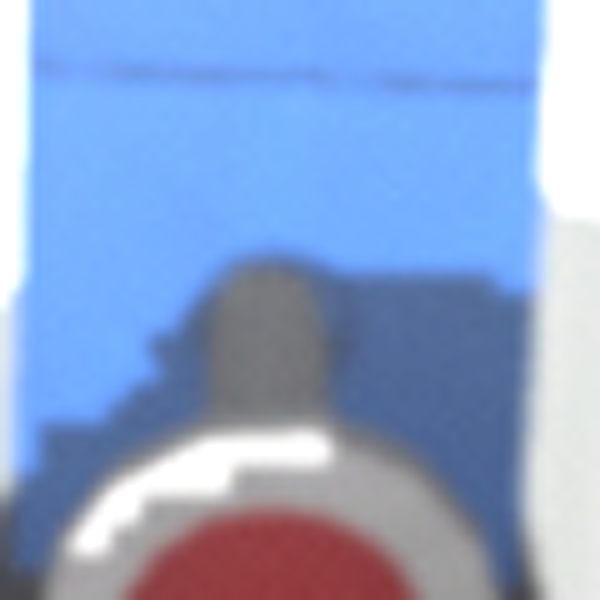

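View pics/s9.png

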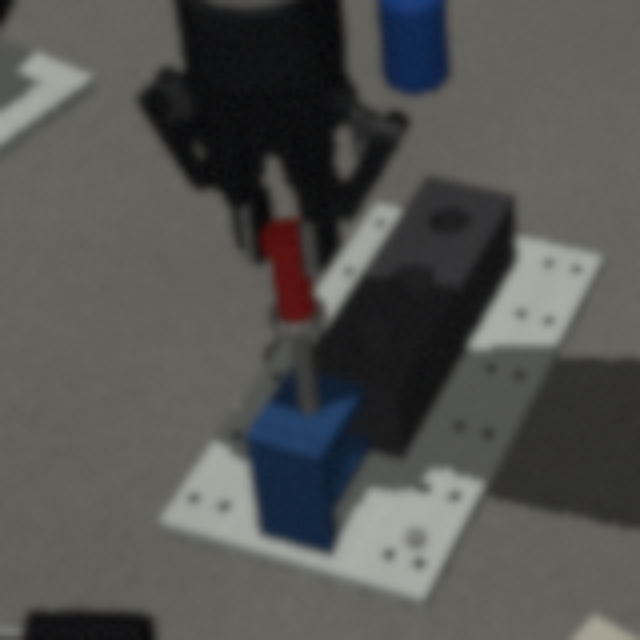

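Call:
drive_tool:
  moves:
    - [-0.0003,0.0002,0.004,0,0,0,1]
    - [0,0,0.005,0,0,0,1]
    - [0,0,0.005,0,0,0,1]
    - [0,0,0.005,0,0,0,1]
    - [0,0,0.005,0,0,0,1]
    - [0,0,0.005,0,0,0,1]
    - [0,0,0.004,0,0,0,1]
    - [0,0,0.001,0,0,0,1]

```text
clock: 14.5
tcp_pos: [637.1, 166.6, 128.2]
eef_rot: [-3.14, 0.001, 1.571]
force: [0.2, -0.6, 0.4]
gripper_width: 0.288
```

```bash
python3 pinchk.py e10
```

```text
tcp [637.19101939 166.53942552 128.24040801] [-3.14004365e+00  9.33203886e-04  1.57050864e+00] F [ 0.20562869 -0.51576631 -0.63949682] 0.2864244140841091pinchk.py:9: RuntimeWarning: Mean of empty slice.
  print(len(r),'rod',r.mean(0),np.percentile(r,[3,97],axis=0))
  ret = um.true_divide(
Traceback (most recent call last):
  File "pinchk.py", line 9, in <module>
    print(len(r),'rod',r.mean(0),np.percentile(r,[3,97],axis=0))
                                 ~~~~~~~~~~~~~^^^^^^^^^^^^^^^^^
IndexError: index -1 is out of bounds for axis 0 with size 0
```

Call:
drive_tool:
  moves:
    - [0,0,0.005,0,0,0,1]
    - [0,0,0.005,0,0,0,1]
    - [0,0,0.004,0,0,0,1]
    - [0,0,0.004,0,0,0,1]
    - [0,0,0.003,0,0,0,1]
    - [0,0,0.002,0,0,0,1]
    - [0,0,0.001,0,0,0,1]
    - [0,0,0,0,0,0,1]

```text
clock: 15.55
tcp_pos: [637.3, 166.6, 102.8]
eef_rot: [-3.141, 0.001, 1.571]
force: [-0.2, -0.3, -0.5]
gripper_width: 0.287
```

Call:
drive_tool:
  moves:
    - [0,0,0.001,0,0,0,1]
    - [0,0,0.001,0,0,0,1]
    - [0,0,0.001,0,0,0,1]
    - [0,0,0.0,0,0,0,1]
    - [0,0,0,0,0,0,1]
    - [0,0,0,0,0,0,1]
    - [0,0,0,0,0,0,1]
    - [0,0,0,0,0,0,1]

```text
clock: 16.55
tcp_pos: [637.6, 166.7, 102.2]
eef_rot: [3.14, 0.001, 1.571]
force: [-0.5, 0.4, 1.6]
gripper_width: 0.281
```

```bash
python3 - <<'E'
from h import *
t,R,s=pose(); print(s['force'])
p=read_camera('wrist'); X=cloud(p); save(p,'w11')
k=X[255:292,300:345].reshape(-1,3); k=k[k[:,2]>t[2]+42]; print('knob',k.mean(0))
p=read_camera('side');cv2.imwrite('pics/s11.png',cv2.resize(p['color'][220:340,210:330],None,fx=5,fy=5))
E
```

```text
[-0.46787585  0.42754143  1.60036741]
knob [637.48975312 167.10062963 147.30887783]
```

View pics/s11.png

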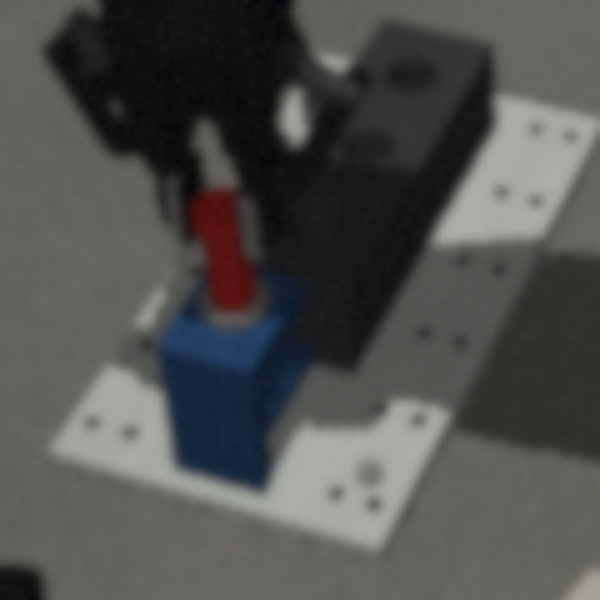

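View pics/w11.png

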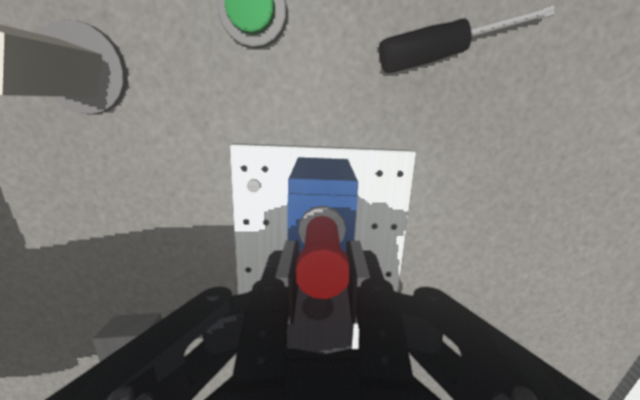

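Call:
drive_tool:
  moves:
    - [0,0,0,0,0,0,0.6]
    - [0,0,0,0,0,0,0.4]
    - [0,0,0,0,0,0,0.3]
    - [0,0,0,0,0,0,0.3]
    - [0,0,-0.01,0,0,0,0.3]
    - [0,0,-0.03,0,0,0,0.3]
    - [0,0,-0.05,0,0,0,0.3]
    - [0,0,-0.04,0,0,0,0]

```text
clock: 17.65
tcp_pos: [636.0, 166.5, 234.5]
eef_rot: [-3.138, 0.001, 1.571]
force: [-0.1, -0.3, -0.0]
gripper_width: 0.89
```

```bash
python3 - <<'E'
from h import *
t,R,s=pose(); print(t)
p=read_camera('wrist'); X=cloud(p); save(p,'w12')
k=X[:300,260:380].reshape(-1,3); k=k[(k[:,2]>144)&(k[:,2]<152)]; print('knob',k.mean(0),np.percentile(k,[2,98],axis=0))
p=read_camera('top'); cv2.imwrite('pics/t12.png',cv2.resize(p['color'][100:300,160:480],None,fx=2.4,fy=2.4))
X=cloud(p)
for th in ['rack','tube_a','stand']:
    for m in masks_of(p,th)[:3]:
        P=X[m['pixels']]; P=P[~np.isnan(P[:,0])]; zt=np.percentile(P[:,2],97); T=P[P[:,2]>zt-5]
        print(th,m['score'],m['bbox'],zt,T.mean(0))
E
```

```text
[636.04697791 166.51096901 234.47962111]
knob [637.78561814 166.83590132 147.05231396] [[626.11173095 154.65090446 145.14395322]
 [649.82593373 178.34515624 148.48996556]]
rack 0.8 [442.8, 198.0, 54.2, 69.9] 59.96619238847555 [ 486.78126938 -557.16791098   57.27861633]
rack 0.79 [345.8, 215.8, 76.7, 30.4] 60.50301695616537 [ 495.62674676 -287.42140604   58.52005044]
tube_a 0.6 [371.5, 225.7, 10.5, 7.7] 128.4215973816847 [ 490.98159285 -264.87600792  126.0180071 ]
stand 0.38 [204.6, 237.2, 5.9, 16.4] 12.145236845110684 [448.4444157  236.70536205   9.44591275]
```

View pics/t12.png

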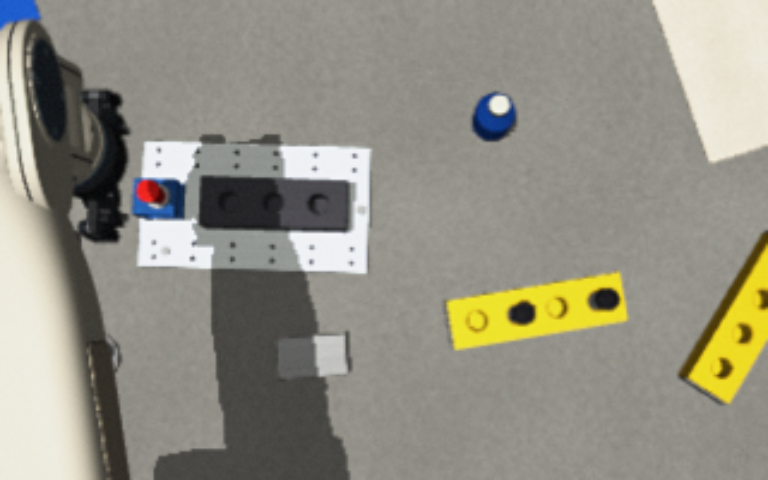

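View pics/w12.png

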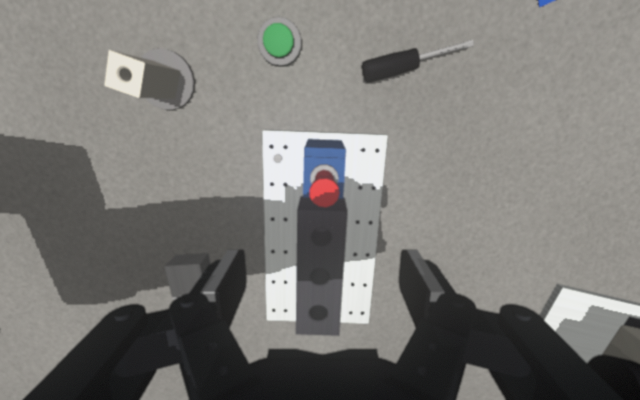

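```bash
python3 - <<'E'
from h import *
p=read_camera('wrist'); 
for g in [(321,237),(320,275),(317,313)]:
    c,w=eyefind(p,g,8,67); print(c,w)
cv2.imwrite('pics/w13.png',cv2.resize(p['color'][190:340,270:370],None,fx=4,fy=4))
plan([(520,-130,250,1.571),(492,-215,250,1.733)],[7,3])
E
```

```text
n 5 [(np.int32(1), array([0., 6.])), (np.int32(2), array([0.5, 9. ])), (np.int32(1), array([ 3., 12.])), (np.int32(1), array([ 3., 14.]))] 50.0 53.0
[316. 241.] [627.98418677  82.08575598  67.        ]
n 2 [(np.int32(23), array([1.52173913, 7.82608696]))] 54.0 59.0
[313.52173913 274.82608696] [624.618183    35.54443096  67.        ]
n 7 [(np.int32(30), array([ 4.13333333, 10.06666667])), (np.int32(1), array([14.,  8.])), (np.int32(1), array([ 7., 10.])), (np.int32(1), array([11., 11.])), (np.int32(4), array([15.25, 11.25])), (np.int32(1), array([11., 13.]))] 55.0 60.0
[316. 315.] [627.38365231 -24.51119066  67.        ]
[-0.0424,-0.0165,-0.0026,-0.007,0.002,-0.001,0] 
[-0.0424,-0.0165,-0.0026,-0.007,0.002,-0.001,0] 
[-0.0424,-0.0165,-0.0026,-0.007,0.002,-0.001,0] 
[-0.0423,-0.0165,-0.0026,-0.007,0.002,-0.001,0] 
[-0.0423,-0.0165,-0.0027,-0.007,0.002,-0.001,0] 
[-0.0423,-0.0165,-0.0027,-0.007,0.002,-0.001,0] 
[-0.0423,-0.0165,-0.0027,-0.007,0.002,-0.001,0] 
[-0.0283,-0.0093,-0,0,0,-0.387,0] 
[-0.0278,-0.0109,-0,0,0,-0.387,0] 
[-0.0272,-0.0123,-0,0,0,-0.387,0]
```

View pics/w13.png

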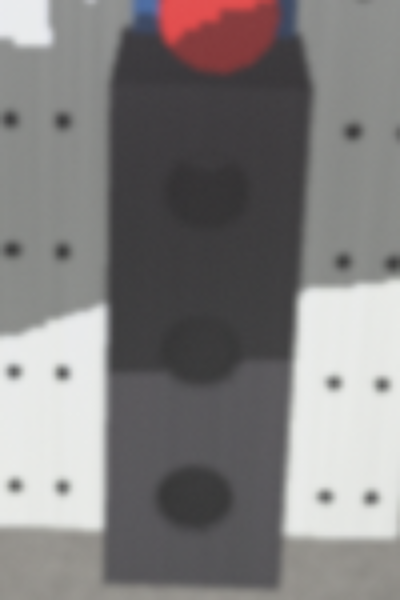

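```bash
python3 - <<'E'
from h import *
p=read_camera('wrist'); 
w=world(p,[(321.3,237.6),(320.1,277.1),(318.4,314.1)],67); print(w)
d=w[0]-w[2]; print(d, np.linalg.norm(d), np.arctan2(-d[0],d[1]))
# via depth: pockets deeper
X=cloud(p); 
B=X.reshape(-1,3); B=B[(abs(B[:,2]-67)<5)&(B[:,0]>580)&(B[:,0]<690)&(B[:,1]>-90)&(B[:,1]<135)]
print(B.mean(0),np.percentile(B,[1,99],axis=0), cv2.minAreaRect(B[:,:2].astype(np.float32)))
E
```

```text
[[633.92989953  86.83418963  67.        ]
 [632.40420832  32.65839745  67.        ]
 [630.09376074 -22.64749394  67.        ]]
[  3.8361388  109.48168357   0.        ] 109.54887036474689 -0.03502476306724408
[632.88965561  37.86371347  66.06809121] [[602.22014457 -56.95929113  63.35905713]
 [663.44917252 120.357616    67.75324987]] ((632.599853515625, 30.51645278930664), (181.35716247558594, 60.066532135009766), 87.89623260498047)
```

Call:
drive_tool:
  moves:
    - [-0.042,-0.016,-0.003,0,0,0,0]
    - [-0.043,-0.017,-0.003,0,0,0,0]
    - [-0.043,-0.017,-0.003,0,0,0,0]
    - [-0.043,-0.017,-0.003,0,0,0,0]
    - [-0.042,-0.0165,-0.003,0,0,0,0]
    - [-0.042,-0.0165,0,0,0,0,0]
    - [-0.042,-0.0165,0,0,0,0,0]
    - [-0.035,-0.01,0,0,0,-0.38,0]

```text
clock: 19.0
tcp_pos: [502.5, -172.2, 238.3]
eef_rot: [-3.119, -0.002, 1.629]
force: [1.4, 0.1, 0.4]
gripper_width: 0.997
```

```bash
python3 - <<'E'
from h import *
print(pose()[2]['tcp_pos'],pose()[2]['eef_rot'])
plan([(494,-260,240,1.733)],[6])
E
```

```text
[ 502.54716874 -172.21761066  238.30775926] [-3.11880607e+00 -2.30585085e-03  1.62944494e+00]
[-0.0145,-0.0023,-0.0003,-0.027,-0.004,-0.124,0] 
[-0.0145,-0.0025,-0.0003,-0.027,-0.004,-0.124,0] 
[-0.0144,-0.0028,-0.0003,-0.027,-0.004,-0.124,0] 
[-0.0144,-0.003,-0.0003,-0.027,-0.004,-0.124,0] 
[-0.0143,-0.0033,-0.0003,-0.027,-0.004,-0.124,0] 
[-0.0143,-0.0035,-0.0003,-0.027,-0.004,-0.124,0]
```

Call:
drive_tool:
  moves:
    - [-0.0145,-0.0023,0,-0.027,0,-0.124,0]
    - [-0.0145,-0.0025,0,-0.027,0,-0.124,0]
    - [-0.0145,-0.003,0,-0.027,0,-0.124,0]
    - [-0.0145,-0.003,0,-0.027,0,-0.124,0]
    - [-0.0143,-0.003,0,-0.027,0,-0.124,0]
    - [-0.0143,-0.0035,0,-0.027,0,-0.124,0]
    - [0,0,0,0,0,0,0]
    - [0,0,0,0,0,0,0]

```text
clock: 20.0
tcp_pos: [489.3, -263.6, 230.1]
eef_rot: [-3.131, -0.014, 1.732]
force: [-0.0, -0.5, -0.4]
gripper_width: 1.002
```

```bash
cat > rk.py <<'E'
from h import *
import sys
p=read_camera('wrist'); t,R,s=pose(); save(p,sys.argv[1]); print(t,s['eef_rot'])
X=cloud(p)
c=p['color'].astype(int); yel=(c[...,2]-c[...,0]>60)&(c[...,1]-c[...,0]>40)
B=X[yel]; B=B[(abs(B[:,2]-55)<4)]; 
B=B[(B[:,1]>-430)&(B[:,1]<-150)]
print('rack rect',len(B),B[:,2].mean(),cv2.minAreaRect(B[:,:2].astype(np.float32)))
for th in ['tube_a']:
    for m in masks_of(p,th)[:4]:
        P=X[m['pixels']]; P=P[~np.isnan(P[:,0])]; zt=np.percentile(P[:,2],90); T=P[P[:,2]>zt-4]
        print(th,round(m['score'],2),m['bbox'],zt,T.mean(0),(T.min(0)+T.max(0))/2)
E
python3 rk.py w14
```

```text
[ 489.39379011 -263.52406277  230.13072555] [-3.13148091 -0.01362447  1.73201186]
rack rect 6637 54.2527140412841 ((498.7354736328125, -290.3893127441406), (60.13614273071289, 214.37510681152344), 9.02023983001709)
tube_a 0.75 [314.9, 243.0, 27.1, 52.8] 124.64375909189728 [ 509.84854909 -362.73331668  124.01784007] [ 509.8767172  -364.00590896  123.47420262]
tube_a 0.58 [314.7, 165.2, 30.5, 37.6] 124.96359623353106 [ 494.36125924 -264.72551127  124.177166  ] [ 494.4673694  -265.16043403  123.62009789]
```

View pics/w14.png

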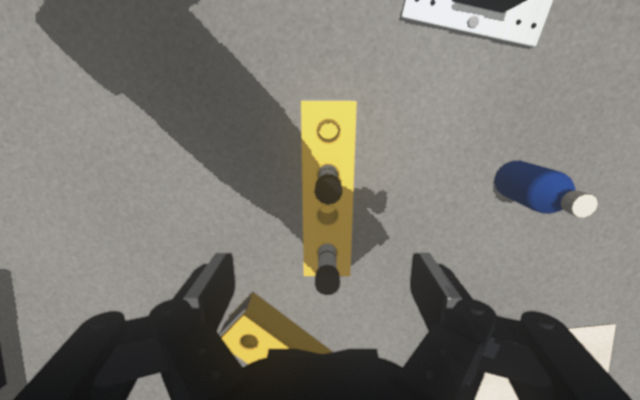

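```bash
python3 - <<'E'
from h import *
plan([(494.6,-265.4,78,1.728)],[6])
E
```

```text
[-0.0008,0.001,0.0254,-0.012,-0.016,0.005,0] 
[-0.0007,0.001,0.0254,-0.012,-0.016,0.005,0] 
[-0.0007,0.001,0.0254,-0.012,-0.016,0.005,0] 
[-0.0006,0.0009,0.0254,-0.012,-0.016,0.005,0] 
[-0.0006,0.0009,0.0254,-0.012,-0.016,0.005,0] 
[-0.0005,0.0008,0.0254,-0.012,-0.016,0.005,0]
```

Call:
drive_tool:
  moves:
    - [-0.002,0.003,0.02,-0.035,-0.05,0.01,0]
    - [-0.002,0.0025,0.02,-0.035,-0.05,0.01,0]
    - [0,0,0.02,0,0,0,0]
    - [0,0,0.02,0,0,0,0]
    - [0,0,0.02,0,0,0,0]
    - [0,0,0.015,0,0,0,0]
    - [0,0,0.01,0,0,0,0]
    - [0,0,0,0,0,0,0.3]

```text
clock: 21.1
tcp_pos: [496.8, -262.8, 102.6]
eef_rot: [3.139, 0.003, 1.733]
force: [0.5, 0.9, -0.3]
gripper_width: 0.813
```

```bash
python3 rk.py w15; python3 -c "
from h import *
plan([(494.6,-265.4,66,1.728)],[2])"
```

```text
[ 497.09634203 -263.01339354  103.13325769] [3.13883448 0.00326035 1.7330248 ]
rack rect 14508 54.231332926033176 ((498.3141784667969, -290.38385009765625), (60.26348876953125, 215.32627868652344), 8.97546100616455)
tube_a 0.86 [294.7, 195.2, 49.5, 78.1] 124.82077786484085 [ 494.20451819 -264.19323397  124.1612581 ] [ 494.43244772 -264.96158496  123.54007189]
tube_a 0.69 [302.5, 307.0, 30.1, 46.5] 94.89144013904651 [ 508.55100501 -351.96964628   98.15443686] [ 504.71737904 -306.94576718  147.27578247]
[-0.0008,-0.0016,0.0188,0.012,0.014,0.018,0] 
[-0.0008,-0.0015,0.0188,0.012,0.014,0.018,0]
```

View pics/w15.png

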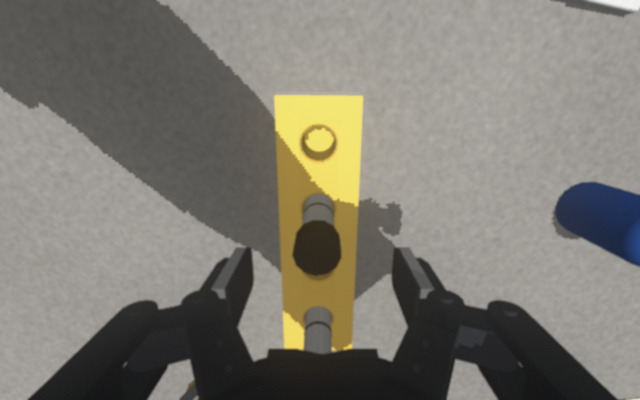

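Call:
drive_tool:
  moves:
    - [-0.0012,-0.0017,0.01,0.012,0.014,0.018,0.3]
    - [-0.0008,-0.0012,0.01,0.012,0.014,0.018,0.3]
    - [0,0,0.01,0,0,0,0.3]
    - [0,0,0.006,0,0,0,0.3]
    - [0,0,0,0,0,0,0.5]
    - [0,0,0,0,0,0,0.6]
    - [0,0,0,0,0,0,1]
    - [0,0,0,0,0,0,1]
  force: 60

```text
clock: 22.2
tcp_pos: [495.2, -266.5, 66.2]
eef_rot: [3.14, 0.001, 1.727]
force: [-0.4, 0.2, -0.9]
gripper_width: 0.297
```

Call:
drive_tool:
  moves:
    - [0,0,0,0,0,0,1]
    - [0,0,0,0,0,0,1]
    - [0,0,0,0,0,0,1]
    - [0,0,-0.004,0,0,0,1]
    - [0,0,-0.006,0,0,0,1]
    - [0,0,-0.008,0,0,0,1]
    - [0,0,-0.008,0,0,0,1]
    - [0,0,-0.005,0,0,0,1]

```text
clock: 23.2
tcp_pos: [495.3, -266.5, 99.7]
eef_rot: [3.14, 0.002, 1.727]
force: [0.2, 1.4, -0.8]
gripper_width: 0.294
```

```bash
python3 rk.py w16
```

```text
[ 495.47628491 -266.64843678  100.31063121] [3.13947482e+00 2.05409960e-03 1.72732017e+00]
rack rect 11589 54.251334893410096 ((498.3809509277344, -290.1199951171875), (60.281856536865234, 214.36256408691406), 9.018935203552246)
tube_a 0.82 [291.8, 188.9, 62.1, 125.0] 158.54316257037192 [ 494.75757107 -264.11503089  157.92775746] [ 494.89180572 -265.26440995  157.18312512]
tube_a 0.65 [305.4, 316.4, 30.6, 37.7] 96.34338345743524 [ 507.83614268 -351.22146375   99.75059576] [ 503.68006048 -309.42589961  146.13241111]
```

View pics/w16.png

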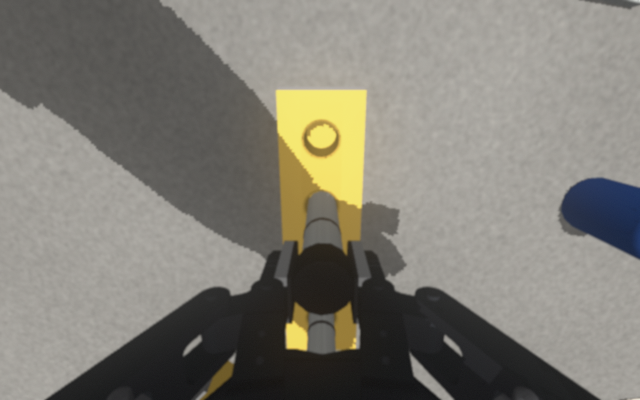

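```bash
python3 - <<'E'
from h import *
plan([(500,-250,170,1.72),(629,-27,170,1.57)],[2,6],1)
E
```

```text
[0.0078,0.0036,-0.0351,0.007,0.007,0.026,1] 
[0.0078,0.0036,-0.0351,0.007,0.007,0.026,1] 
[0.0336,0.0268,0,-0,-0,0.179,1] 
[0.0342,0.0259,0,-0,-0,0.179,1] 
[0.0349,0.0251,0,-0,-0,0.179,1] 
[0.0355,0.0242,0,-0,-0,0.179,1] 
[0.0361,0.0233,0,-0,-0,0.179,1] 
[0.0366,0.0224,0,-0,-0,0.179,1]
```

Call:
drive_tool:
  moves:
    - [0.004,0.002,-0.035,0,0,0.03,1]
    - [0.008,0.004,-0.035,0,0,0.03,1]
    - [0.032,0.026,0,0,0,0.18,1]
    - [0.034,0.026,0,0,0,0.18,1]
    - [0.035,0.025,0,0,0,0.18,1]
    - [0.035,0.024,0,0,0,0.18,1]
    - [0.035,0.023,0,0,0,0.18,1]
    - [0.025,0.016,0,0,0,0.15,1]

```text
clock: 24.3
tcp_pos: [624.7, -41.6, 170.4]
eef_rot: [3.141, 0.001, 1.562]
force: [0.2, -0.4, -1.5]
gripper_width: 0.301
```

```bash
python3 - <<'E'
from h import *
print(pose()[0],pose()[2]['eef_rot'])
plan([(629.9,-24,145,1.57)],[4],1)
E
```

```text
[624.73380657 -41.62630529 170.41173065] [3.14113936e+00 6.57988938e-04 1.56233905e+00]
[0.0044,0.0013,0.0064,0.001,0.001,-0.014,1] 
[0.0044,0.0013,0.0064,0.001,0.001,-0.014,1] 
[0.0044,0.0013,0.0064,0.001,0.001,-0.014,1] 
[0.0044,0.0013,0.0064,0.001,0.001,-0.014,1]
```

Call:
drive_tool:
  moves:
    - [0.007,0.0015,0.005,0,0,0,1]
    - [0.004,0.0013,0.006,0,0,0,1]
    - [0.003,0.001,0.006,0,0,0,1]
    - [0,0,0.005,0,0,0,1]
    - [0,0,0,0,0,0,1]
    - [0,0,0,0,0,0,1]
    - [0,0,0,0,0,0,1]
    - [0,0,0,0,0,0,1]

```text
clock: 25.3
tcp_pos: [627.9, -28.5, 146.3]
eef_rot: [-3.141, 0.001, 1.562]
force: [-0.0, 0.1, 0.2]
gripper_width: 0.298
```

```bash
cat > tb.py <<'E'
from h import *
import sys
name=sys.argv[1]; pk=[float(v) for v in sys.argv[2].split(',')]; fo=float(sys.argv[3]) if len(sys.argv)>3 else 56; pr=float(sys.argv[4]) if len(sys.argv)>4 else 12.25; mz=float(sys.argv[5]) if len(sys.argv)>5 else 67
p=read_camera('wrist'); t,R,s=pose(); ax=R.apply([0,0,1]); print(t,s['eef_rot'],s['gripper_width'],s['force'])
X=cloud(p)
k=X[200:330,270:375].reshape(-1,3); k=k[k[:,2]>t[2]+115-fo-4]; print('cap',k.mean(0),(k.min(0)+k.max(0))/2,R.inv().apply(k.mean(0)-t))
b=X[140:300,270:375].reshape(-1,3); b=b[(b[:,2]>t[2]-fo+3)&(b[:,2]<t[2]-5)]; print('body',len(b),b.mean(0),np.percentile(b,[3,97],axis=0))
L=[(t+ax*(fo-h),r,(0,255,255)) for h,r in [(0,9.5),(3,11),(115,13.5)]]
L+=[((pk[0],pk[1],mz),pr,(0,0,255))]
im=p['color'].copy(); p2=dict(p); p2['color']=np.clip((im.astype(float)-15)*2,0,255).astype(np.uint8)
overlay(p2,L,(260,130,390,290),4.5,name)
E
python3 tb.py o16 630.1,-22.6
```

```text
[627.87980534 -28.47996639 146.28498494] [-3.14050383e+00  1.00703612e-03  1.56217868e+00] 0.2987967674606588 [-0.04182979 -0.47045356 -0.43077165]
cap [627.9668848  -23.25336895 212.07361076] [627.99989896 -26.13910263 224.0788328 ] [ 5.16089962e+00 -2.96018716e-02 -6.57938632e+01]
body 636 [627.99976741 -18.81002591 120.03543358] [[618.41735114 -24.31740924  95.46043622]
 [637.86372625 -16.63728296 140.17575541]]
```

View pics/o16.png

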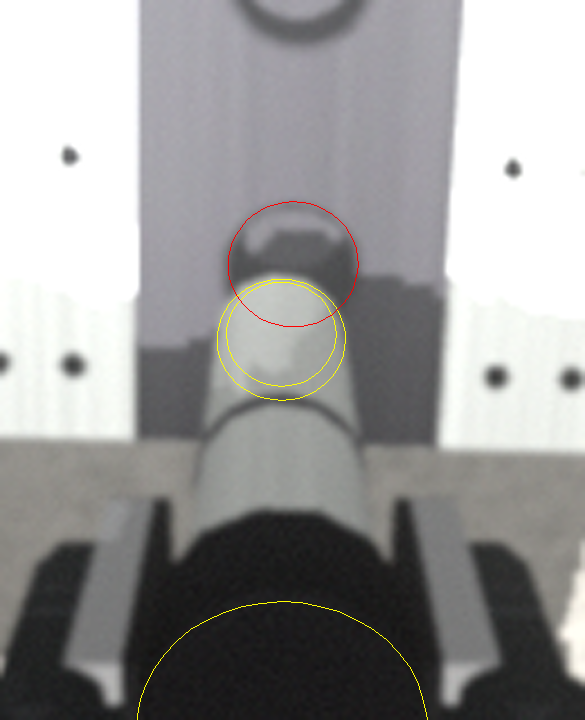

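Call:
drive_tool:
  moves:
    - [0.003,0.0012,0.003,0,0,0,1]
    - [0.002,0.001,0.004,0,0,0,1]
    - [0,0,0.004,0,0,0,1]
    - [0,0,0.002,0,0,0,1]
    - [0,0,0,0,0,0,1]
    - [0,0,0,0,0,0,1]
    - [0,0,0,0,0,0,1]
    - [0,0,0,0,0,0,1]

```text
clock: 26.35
tcp_pos: [630.3, -23.0, 132.3]
eef_rot: [-3.14, 0.001, 1.562]
force: [-1.0, 0.2, -0.2]
gripper_width: 0.294
```

```bash
python3 tb.py o17 630.1,-22.6
```

```text
[630.33146024 -22.94077444 132.31309699] [-3.14051119e+00  9.80587190e-04  1.56250718e+00] 0.2954223479749073 [-0.31882309 -0.50614834 -0.21715297]
cap [630.38507803 -17.775237   198.12442779] [630.322385   -20.7804813  209.82468137] [ 5.10126820e+00 -6.03793742e-02 -6.58163379e+01]
body 640 [630.47196649 -13.32359278 106.17650119] [[620.82461636 -18.97795896  81.81849901]
 [640.30261954 -11.10623517 126.41950079]]
```

View pics/o17.png

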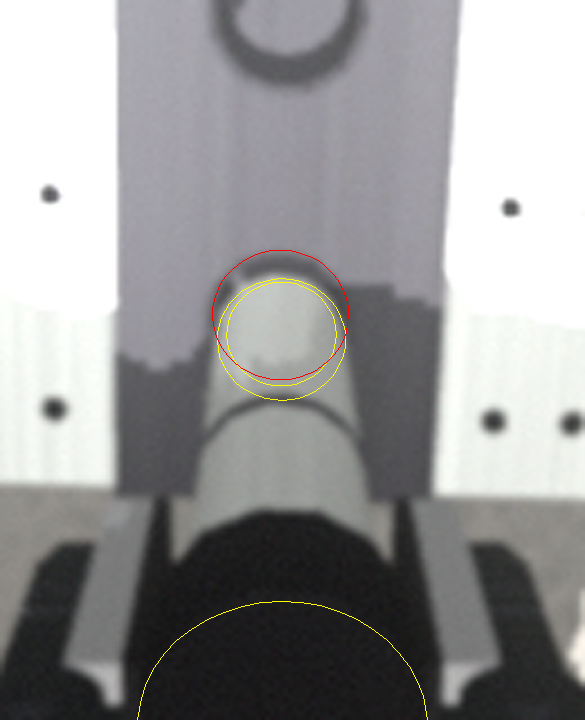

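Call:
drive_tool:
  moves:
    - [-0.0007,-0.0002,0.003,0,0,0,1]
    - [0,0,0.003,0,0,0,1]
    - [0,0,0.003,0,0,0,1]
    - [0,0,0.003,0,0,0,1]
    - [0,0,0.003,0,0,0,1]
    - [0,0,0.003,0,0,0,1]
    - [0,0,0,0,0,0,1]
    - [0,0,0,0,0,0,1]

```text
clock: 27.4
tcp_pos: [630.0, -23.8, 112.8]
eef_rot: [-3.14, 0.001, 1.562]
force: [0.2, 0.1, -1.1]
gripper_width: 0.298
```

Call:
drive_tool:
  moves:
    - [0,0,0.004,0,0,0,1]
    - [0,0,0.005,0,0,0,1]
    - [0,0,0.005,0,0,0,1]
    - [0,0,0.005,0,0,0,1]
    - [0,0,0.005,0,0,0,1]
    - [0,0,0.004,0,0,0,1]
    - [0,0,0.002,0,0,0,1]
    - [0,0,0,0,0,0,1]

```text
clock: 28.4
tcp_pos: [629.8, -23.9, 80.5]
eef_rot: [-3.14, 0.001, 1.562]
force: [0.6, 0.1, -0.1]
gripper_width: 0.295
```

```bash
python3 tb.py o18 630.1,-22.6
```

```text
[629.88711816 -23.90943682  80.57247397] [-3.13995648e+00  1.13337319e-03  1.56238267e+00] 0.297729864331325 [-0.0303513  -0.26593872 -1.68813171]
cap [629.94706783 -18.71302093 146.29133498] [630.01701788 -21.63174642 158.12824097] [  5.12224904  -0.09130994 -65.72464722]
body 8711 [6.30858974e+02 2.07952556e-01 6.54655470e+01] [[602.25888425 -34.523178    53.30677034]
 [659.21359162  28.14533103  67.6447414 ]]
```

View pics/o18.png

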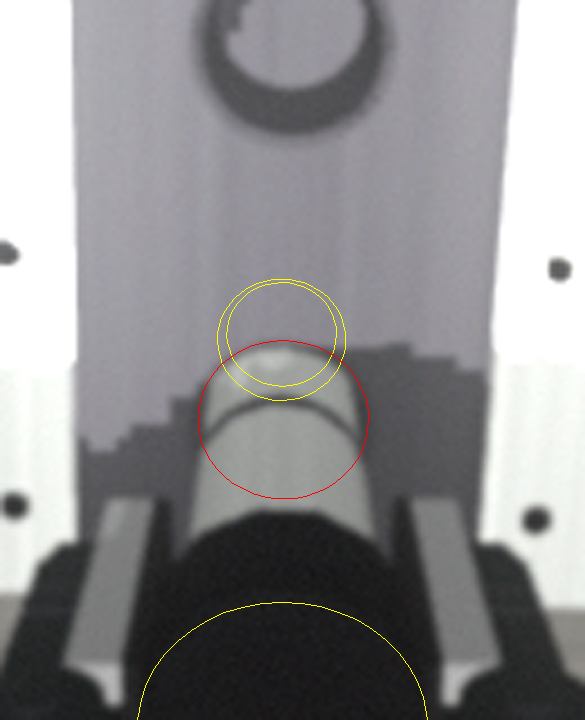

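Call:
drive_tool:
  moves:
    - [0,0,0.001,0,0,0,1]
    - [0,0,0.001,0,0,0,1]
    - [0,0,0.001,0,0,0,1]
    - [0,0,0.001,0,0,0,1]
    - [0,0,0,0,0,0,1]
    - [0,0,0,0,0,0,1]
    - [0,0,0,0,0,0,0.6]
    - [0,0,0,0,0,0,0.5]

```text
clock: 29.45
tcp_pos: [630.5, -24.0, 77.9]
eef_rot: [3.141, 0.001, 1.562]
force: [0.2, -0.1, -0.1]
gripper_width: 0.501
```

Call:
drive_tool:
  moves:
    - [0,0,0,0,0,0,0.3]
    - [0,0,0,0,0,0,0.2]
    - [0,0,0,0,0,0,0.1]
    - [0,0,-0.01,0,0,0,0]
    - [0,0,-0.03,0,0,0,0]
    - [0,0,-0.05,0,0,0,0]
    - [0,0,-0.05,0,0,0,0]
    - [0,0,0,0,0,0,0]

```text
clock: 30.45
tcp_pos: [630.2, -23.7, 224.6]
eef_rot: [3.14, 0.002, 1.562]
force: [1.2, 0.2, -0.2]
gripper_width: 1.002
```

```bash
python3 - <<'E'
from h import *
t,R,s=pose(); print(t)
p=read_camera('wrist'); X=cloud(p); save(p,'w19')
k=X[:300,260:380].reshape(-1,3); k=k[(k[:,2]>130)&(k[:,2]<165)&(k[:,1]<20)]; print('cap',k.mean(0),np.percentile(k,[2,98],axis=0))
cv2.imwrite('pics/w19c.png',cv2.resize(p['color'][100:280,250:400],None,fx=4,fy=4))
plan([(520,-255,180,1.6),(510,-363,180,1.728)],[5,3])
E
```

```text
[630.2070168  -23.68445273 224.60904561]
cap [630.15034106 -22.49119684 136.03406524] [[618.15617226 -35.11140552 131.92775709]
 [641.90690999 -10.64527499 137.58534001]]
[-0.0465,-0.0215,0.0085,-0.002,0.001,-0.054,0] 
[-0.0463,-0.0218,0.0085,-0.002,0.001,-0.054,0] 
[-0.0461,-0.0222,0.0085,-0.002,0.001,-0.054,0] 
[-0.046,-0.0225,0.0085,-0.002,0.001,-0.054,0] 
[-0.0458,-0.0229,0.0085,-0.002,0.001,-0.054,0] 
[-0.0359,-0.0044,-0,-0,0,-0.306,0] 
[-0.0357,-0.0059,-0,-0,0,-0.306,0] 
[-0.0354,-0.0074,-0,-0,0,-0.306,0]
```

View pics/w19.png

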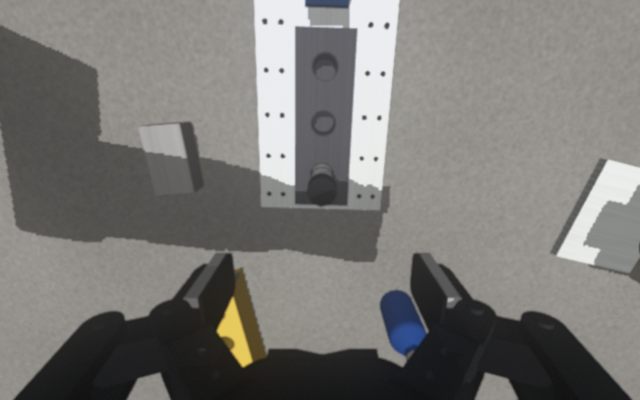

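View pics/w19c.png

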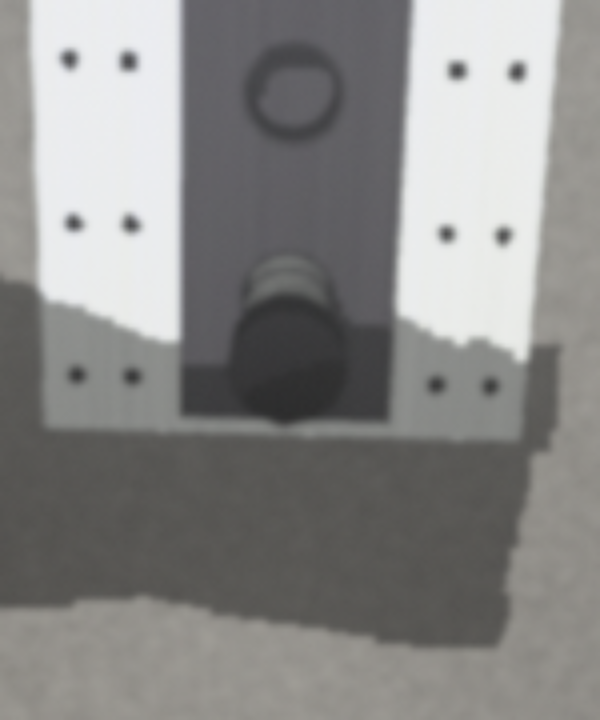

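```bash
python3 - <<'E'
from h import *
p=read_camera('wrist'); print(world(p,[(323.2,122.8)],67))
E
```

```text
[[631.06397041  31.39105079  67.        ]]
```

Call:
drive_tool:
  moves:
    - [-0.045,-0.021,0.005,0,0,-0.05,0]
    - [-0.046,-0.022,0.007,0,0,-0.05,0]
    - [-0.046,-0.022,0.007,0,0,-0.05,0]
    - [-0.046,-0.022,0.007,0,0,-0.05,0]
    - [-0.046,-0.023,0.007,0,0,-0.05,0]
    - [-0.036,-0.0045,0.007,0,0,-0.3,0]
    - [-0.035,-0.006,0,0,0,-0.3,0]
    - [-0.025,-0.005,0,0,0,-0.3,0]

```text
clock: 31.55
tcp_pos: [502.7, -354.9, 167.4]
eef_rot: [-3.123, -0.013, 1.731]
force: [-0.2, -0.2, 0.4]
gripper_width: 0.996
```

```bash
python3 - <<'E'
from h import *
print(pose()[0],pose()[2]['eef_rot'])
plan([(510,-363,150,1.728)],[5])
E
```

```text
[ 502.66066229 -354.90557591  167.40869299] [-3.12313287 -0.01293589  1.7313756 ]
[-0.0019,0.0013,0.0034,-0.026,-0.018,0.005,0] 
[-0.0019,0.0012,0.0034,-0.026,-0.018,0.005,0] 
[-0.0019,0.0012,0.0035,-0.026,-0.018,0.005,0] 
[-0.0018,0.0012,0.0035,-0.026,-0.018,0.005,0] 
[-0.0018,0.0012,0.0035,-0.026,-0.018,0.005,0]
```

Call:
drive_tool:
  moves:
    - [-0.001,0.003,0.01,-0.06,-0.045,0.01,0]
    - [-0.001,0.003,0.01,-0.06,-0.045,0.01,0]
    - [0,0,0.01,0,0,0,0]
    - [0,0,0.01,0,0,0,0]
    - [0,0,0.01,0,0,0,0]
    - [0,0,0,0,0,0,0]
    - [0,0,0,0,0,0,0.2]
    - [0,0,0,0,0,0,0.3]

```text
clock: 32.55
tcp_pos: [507.6, -353.2, 110.8]
eef_rot: [-3.137, -0.005, 1.728]
force: [-1.6, -0.4, -0.3]
gripper_width: 0.699
```

```bash
python3 rk.py w20; python3 -c "
from h import *
plan([(510,-364,66,1.728)],[4])"
```

```text
[ 507.63539139 -353.20286936  110.82075559] [-3.13732237 -0.00451985  1.72808096]
rack rect 16656 54.2802562730104 ((500.7368469238281, -306.12835693359375), (60.320335388183594, 183.26925659179688), 9.059751510620117)
tube_a 0.91 [297.7, 202.5, 49.9, 80.8] 124.77752886680479 [ 509.59217891 -363.01914097  124.14259675] [ 509.71311779 -363.78267847  123.57296024]
[-0.0028,0.0002,0.0112,-0.008,-0.008,0,0] 
[-0.0028,0.0002,0.0112,-0.008,-0.008,0,0] 
[-0.0028,0.0002,0.0112,-0.008,-0.008,0,0] 
[-0.0028,0.0002,0.0112,-0.008,-0.008,0,0]
```

View pics/w20.png

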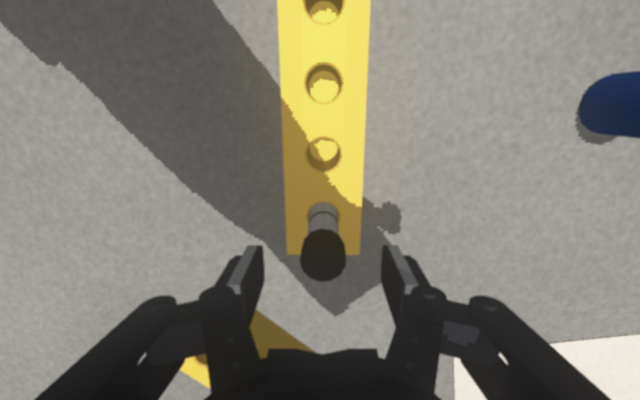

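Call:
drive_tool:
  moves:
    - [-0.006,0.0003,0.01,-0.02,-0.02,0,0.3]
    - [-0.005,0.0003,0.011,-0.01,-0.01,0,0.3]
    - [0,0,0.012,0,0,0,0.3]
    - [0,0,0.011,0,0,0,0.3]
    - [0,0,0,0,0,0,0.3]
    - [0,0,0,0,0,0,0.5]
    - [0,0,0,0,0,0,0.7]
    - [0,0,0,0,0,0,1]

```text
clock: 33.65
tcp_pos: [509.9, -364.9, 63.5]
eef_rot: [3.142, -0.0, 1.728]
force: [0.4, 0.4, -1.4]
gripper_width: 0.301
```

Call:
drive_tool:
  moves:
    - [0,0,0,0,0,0,1]
    - [0,0,0,0,0,0,1]
    - [0,0,0,0,0,0,1]
    - [0,0,-0.004,0,0,0,1]
    - [0,0,-0.006,0,0,0,1]
    - [0,0,-0.008,0,0,0,1]
    - [0,0,-0.008,0,0,0,1]
    - [0,0,-0.005,0,0,0,1]

```text
clock: 34.65
tcp_pos: [510.1, -364.9, 97.2]
eef_rot: [3.141, 0.0, 1.728]
force: [-1.3, 0.4, -2.0]
gripper_width: 0.298
```

```bash
python3 rk.py w21;  python3 - <<'E'
from h import *
plan([(520,-340,165,1.72),(629,30,165,1.57)],[2,9],1)
E
```

```text
[ 510.23714951 -365.08950333   97.81636038] [3.14051758e+00 1.07995550e-03 1.72780369e+00]
rack rect 17539 54.30220332463227 ((501.9728088378906, -314.2203674316406), (60.11634063720703, 167.09561157226562), 8.97128963470459)
tube_a 0.7 [288.5, 191.3, 67.6, 129.0] 158.69091086194157 [ 509.65993913 -362.99094023  158.11031015] [ 510.27113043 -364.10004725  157.67738356]
[0.0116,0.0068,-0.0339,0.003,0.003,0.028,1] 
[0.0116,0.0068,-0.0339,0.003,0.003,0.028,1] 
[0.0389,0.0181,0,0,-0,0.119,1] 
[0.0392,0.0174,0,0,-0,0.119,1] 
[0.0394,0.0168,0,0,-0,0.119,1] 
[0.0397,0.0161,0,0,-0,0.119,1] 
[0.04,0.0155,0,0,-0,0.119,1] 
[0.0402,0.0148,0,0,-0,0.119,1] 
[0.0405,0.0141,0,0,-0,0.119,1] 
[0.0407,0.0134,0,0,-0,0.119,1] 
[0.0409,0.0128,0,0,-0,0.119,1]
```

View pics/w21.png

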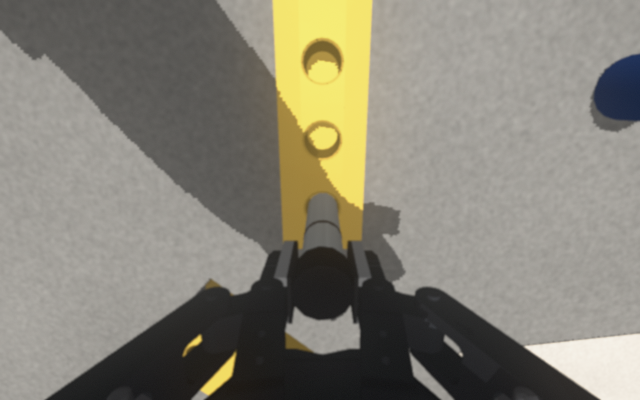

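Call:
drive_tool:
  moves:
    - [0.002,0.002,-0.045,0,0,0,1]
    - [0.01,0.006,-0.05,0,0,0.03,1]
    - [0.036,0.017,-0.015,0,0,0.12,1]
    - [0.039,0.0175,0,0,0,0.12,1]
    - [0.039,0.017,0,0,0,0.12,1]
    - [0.04,0.016,0,0,0,0.12,1]
    - [0.04,0.0155,0,0,0,0.12,1]
    - [0.04,0.015,0,0,0,0.12,1]

```text
clock: 35.75
tcp_pos: [589.4, -103.9, 208.9]
eef_rot: [-3.141, -0.001, 1.614]
force: [-0.4, -0.5, 0.0]
gripper_width: 0.297
```

```bash
python3 - <<'E'
from h import *
print(pose()[0],pose()[2]['eef_rot'],pose()[2]['gripper_width'])
plan([(631.6,26,205,1.57)],[6],1)
E
```

```text
[ 589.39229327 -103.89245126  208.94376245] [-3.14111581e+00 -1.22340051e-03  1.61378153e+00] 0.2967025597438885
[0.0213,0.008,0.0007,-0.001,-0.001,0.052,1] 
[0.0214,0.0078,0.0007,-0.001,-0.001,0.052,1] 
[0.0214,0.0076,0.0007,-0.001,-0.001,0.052,1] 
[0.0215,0.0075,0.0007,-0.001,-0.001,0.052,1] 
[0.0215,0.0073,0.0007,-0.001,-0.001,0.052,1] 
[0.0216,0.0072,0.0007,-0.001,-0.001,0.052,1]
```

Call:
drive_tool:
  moves:
    - [0.022,0.008,0,0,0,0.05,1]
    - [0.022,0.008,0,0,0,0.05,1]
    - [0.022,0.008,0,0,0,0.05,1]
    - [0.022,0.0075,0,0,0,0.05,1]
    - [0.022,0.0075,0,0,0,0.05,1]
    - [0.015,0.005,0,0,0,0.05,1]
    - [0,0,0,0,0,0,1]
    - [0,0,0,0,0,0,1]

```text
clock: 36.75
tcp_pos: [630.6, 29.6, 207.1]
eef_rot: [-3.138, -0.002, 1.575]
force: [-0.3, -0.2, -0.4]
gripper_width: 0.3
```

```bash
python3 - <<'E'
from h import *
print(pose()[0],pose()[2]['eef_rot'],pose()[2]['gripper_width'])
plan([(631.4,31,140,1.57)],[6],1)
E
```

```text
[630.61294194  29.59150871 207.10517899] [-3.13791183e+00 -1.54286423e-03  1.57480740e+00] 0.2995154723119226
[0.0002,0.0002,0.0112,-0.004,-0.002,0.006,1] 
[0.0002,0.0002,0.0112,-0.004,-0.002,0.006,1] 
[0.0002,0.0002,0.0112,-0.004,-0.002,0.006,1] 
[0.0002,0.0002,0.0112,-0.004,-0.002,0.006,1] 
[0.0002,0.0001,0.0112,-0.004,-0.002,0.006,1] 
[0.0002,0.0001,0.0112,-0.004,-0.002,0.006,1]
```

Call:
drive_tool:
  moves:
    - [0.0005,0.0005,0.01,-0.02,-0.01,0.03,1]
    - [0,0,0.014,0,0,0,1]
    - [0,0,0.014,0,0,0,1]
    - [0,0,0.014,0,0,0,1]
    - [0,0,0.01,0,0,0,1]
    - [0,0,0.008,0,0,0,1]
    - [0,0,0,0,0,0,1]
    - [0,0,0,0,0,0,1]

```text
clock: 37.75
tcp_pos: [630.2, 28.1, 131.2]
eef_rot: [-3.139, 0.0, 1.568]
force: [0.2, 0.3, 0.2]
gripper_width: 0.297
```

```bash
python3 tb.py o22 631.7,31.6 53.5
```

```text
[630.16391874  28.16048556 131.24490411] [-3.13922417e+00  1.26824575e-04  1.56808612e+00] 0.29493436344081536 [-0.92153908  0.38871447 -0.49132563]
cap [630.30219687  32.9856835  198.55344214] [630.27150212  30.27813631 210.37841383] [ 4.81701857e+00 -3.42207648e-02 -6.73092572e+01]
body 617 [630.43807162  37.25438471 106.14371393] [[620.63209164  32.09386186  83.15259049]
 [640.25889716  39.39228924 125.07871215]]
```

View pics/o22.png

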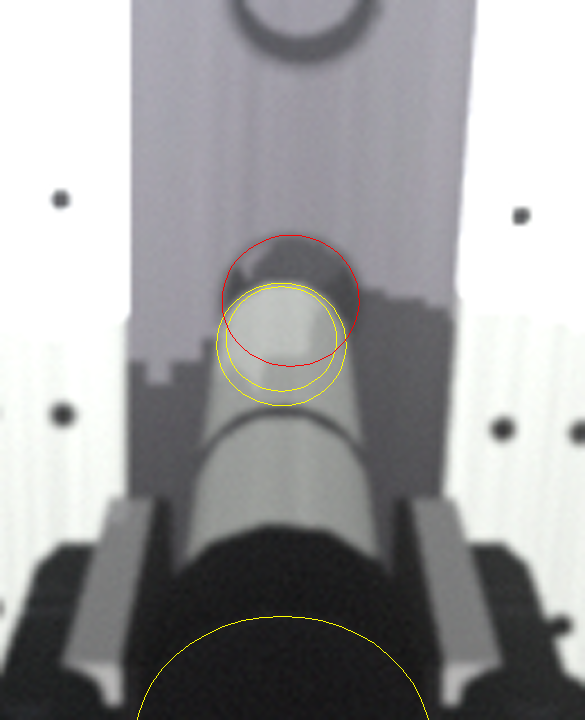

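Call:
drive_tool:
  moves:
    - [0.0018,0.0008,0.002,-0.01,0,0,1]
    - [0.0012,0.0005,0.002,0,0,0,1]
    - [0,0,0.001,0,0,0,1]
    - [0,0,0,0,0,0,1]
    - [0,0,0,0,0,0,1]
    - [0,0,0,0,0,0,1]
    - [0,0,0,0,0,0,1]
    - [0,0,0,0,0,0,1]

```text
clock: 38.8
tcp_pos: [632.0, 31.4, 126.9]
eef_rot: [3.141, 0.0, 1.568]
force: [-0.7, -0.5, -0.7]
gripper_width: 0.296
```

```bash
python3 tb.py o23 631.7,31.6 53.5
```

```text
[632.029556    31.35825478 126.84415508] [3.14084157e+00 2.56683654e-04 1.56813383e+00] 0.2992175955982511 [-0.42733778  0.51378633 -0.5151679 ]
cap [631.93855656  36.23446054 194.20108607] [631.80668373  33.5578127  205.74434951] [ 4.85865661e+00 -5.33904744e-02 -6.73582395e+01]
body 619 [632.37200174  40.46602772 101.66470653] [[622.52619763  35.28805734  78.42778275]
 [642.2126895   42.63790323 120.84870917]]
```

View pics/o23.png

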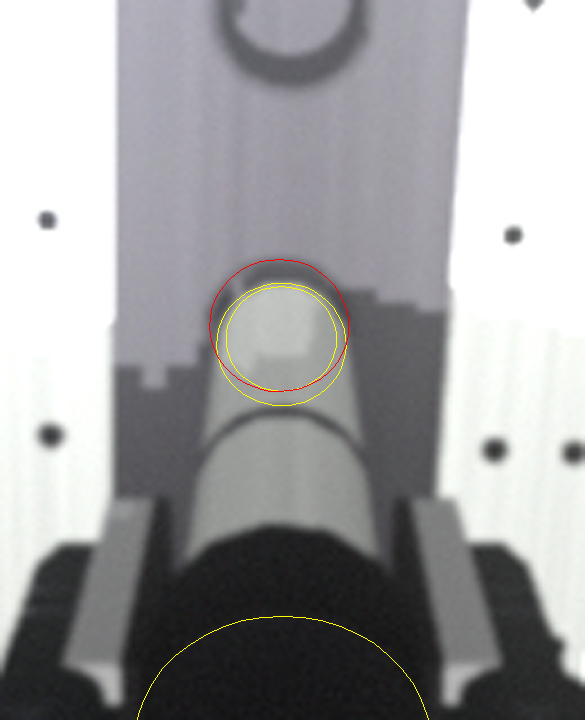

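Call:
drive_tool:
  moves:
    - [-0.0002,-0.0005,0.003,0,0,0,1]
    - [0,0,0.003,0,0,0,1]
    - [0,0,0.003,0,0,0,1]
    - [0,0,0.003,0,0,0,1]
    - [0,0,0.003,0,0,0,1]
    - [0,0,0.003,0,0,0,1]
    - [0,0,0.003,0,0,0,1]
    - [0,0,0,0,0,0,1]

```text
clock: 39.85
tcp_pos: [631.3, 31.1, 104.0]
eef_rot: [3.141, 0.0, 1.568]
force: [0.3, 0.1, 0.0]
gripper_width: 0.295
```

Call:
drive_tool:
  moves:
    - [0,0,0.004,0,0,0,1]
    - [0,0,0.005,0,0,0,1]
    - [0,0,0.005,0,0,0,1]
    - [0,0,0.005,0,0,0,1]
    - [0,0,0.003,0,0,0,1]
    - [0,0,0.003,0,0,0,1]
    - [0,0,0.002,0,0,0,1]
    - [0,0,0,0,0,0,1]

```text
clock: 40.85
tcp_pos: [631.5, 31.1, 75.2]
eef_rot: [3.141, 0.0, 1.568]
force: [0.7, -0.4, 0.3]
gripper_width: 0.301
```

```bash
python3 tb.py o24 631.7,31.6 53.5
```

```text
[631.50184283  31.14195017  75.23745281] [3.14100753e+00 2.23721100e-04 1.56812764e+00] 0.2990730531222298 [ 1.22989519 -0.23878126  0.14583236]
cap [631.42872959  36.00863329 142.57081273] [631.70736219  33.38419084 154.18147999] [ 4.85140666e+00 -4.67017430e-02 -6.73344858e+01]
body 8971 [632.7703142   56.17926753  65.25218137] [[604.3686244   22.56988764  51.41101849]
 [660.97604894  83.7567125   67.46324258]]
```

Call:
drive_tool:
  moves:
    - [0,0,0.001,0,0,0,1]
    - [0,0,0.001,0,0,0,1]
    - [0,0,0,0,0,0,1]
    - [0,0,0,0,0,0,0.6]
    - [0,0,0,0,0,0,0.4]
    - [0,0,0,0,0,0,0.2]
    - [0,0,0,0,0,0,0.1]
    - [0,0,0,0,0,0,0]

```text
clock: 41.9
tcp_pos: [632.0, 31.1, 75.1]
eef_rot: [3.139, 0.001, 1.568]
force: [-1.2, -0.6, -0.0]
gripper_width: 0.999
```

Call:
drive_tool:
  moves:
    - [0,0,-0.01,0,0,0,0]
    - [0,0,-0.03,0,0,0,0]
    - [0,0,-0.045,0,0,0,0]
    - [0,0,-0.045,0,0,0,0]
    - [0,0,-0.03,0,0,0,0]
    - [0,0,0,0,0,0,0]
    - [0,0,0,0,0,0,0]
    - [0,0,0,0,0,0,0]

```text
clock: 42.9
tcp_pos: [630.6, 31.2, 242.6]
eef_rot: [3.138, 0.001, 1.568]
force: [-0.5, -0.2, -0.2]
gripper_width: 0.999
```

```bash
python3 - <<'E'
from h import *
t,R,s=pose(); print(t)
p=read_camera('wrist'); X=cloud(p); save(p,'w25')
P=X.reshape(-1,3); P=P[(P[:,2]>132)&(P[:,2]<160)&(P[:,0]>605)&(P[:,0]<660)]
for a,b in [(-45,0),(10,55),(140,195)]:
    k=P[(P[:,1]>a)&(P[:,1]<b)]; print(len(k),np.median(k,axis=0) if len(k) else 0)
p=read_camera('top'); X=cloud(p)
for th in ['rack','start_top','stand']:
    for m in masks_of(p,th)[:3]:
        P=X[m['pixels']]; P=P[~np.isnan(P[:,0])]; zt=np.percentile(P[:,2],97); T=P[P[:,2]>zt-5]
        print(th,m['score'],m['bbox'],zt,T.mean(0))
plan([(600,180,240,1.57),(585,300,150,1.57)],[4,4],1)
E
```

```text
[630.63572998  31.23868737 242.59228665]
538 [630.01215806 -21.97703771 136.16793208]
618 [632.945749    32.07519255 136.21587802]
1069 [637.4729466  165.07615407 147.31347273]
rack 0.89 [446.2, 197.8, 50.6, 72.3] 59.884534587983666 [ 482.96660966 -553.88200747   57.14178709]
rack 0.7 [344.3, 218.4, 75.8, 27.8] 59.21657004325505 [ 495.86151472 -291.36363744   56.48917386]
start_top 0.59 [178.6, 197.3, 12.9, 9.4] 26.2717650411745 [583.03136576 305.90721782  23.73853387]
[0.0372,-0.0078,0.0006,0.006,0.001,-0.003,1] 
[0.0372,-0.0078,0.0006,0.006,0.001,-0.003,1] 
[0.0372,-0.0078,0.0007,0.006,0.001,-0.003,1] 
[0.0372,-0.0077,0.0007,0.006,0.001,-0.003,1] 
[0.03,-0.0038,0.0225,0,0,0,1] 
[0.03,-0.0038,0.0225,0,0,0,1] 
[0.03,-0.0038,0.0225,0,0,0,1] 
[0.03,-0.0038,0.0225,0,0,0,1]
```

View pics/w25.png

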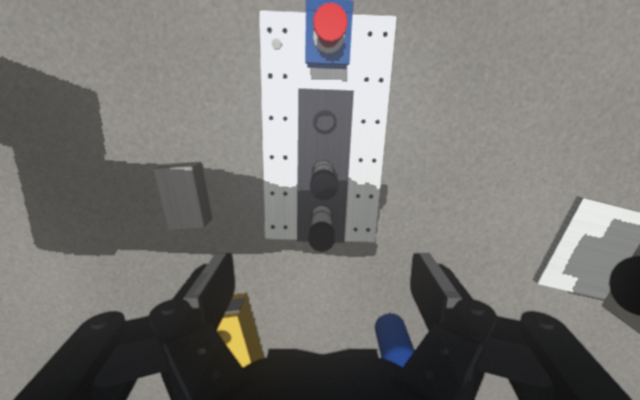

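Call:
drive_tool:
  moves:
    - [0.037,-0.008,0,0,0,0,1]
    - [0.038,-0.008,0,0,0,0,1]
    - [0.038,-0.008,0,0,0,0,1]
    - [0.038,-0.008,0,0,0,0,1]
    - [0.035,-0.005,0.015,0,0,0,1]
    - [0.033,-0.005,0.025,0,0,0,1]
    - [0.03,-0.004,0.025,0,0,0,1]
    - [0.02,0,0.02,0,0,0,1]

```text
clock: 44.15
tcp_pos: [585.4, 307.0, 154.3]
eef_rot: [3.138, 0.0, 1.565]
force: [-0.4, -0.1, 0.5]
gripper_width: 0.002
```

```bash
cat > bt.py <<'E'
from h import *
t,R,s=pose(); print(t,s['eef_rot'],s['force'])
p=read_camera('wrist'); save(p,'w26'); X=cloud(p)
c=p['color'].astype(int); g=(c[...,1]-c[...,2]>30)&(c[...,1]-c[...,0]>20)
P=X[g]; P=P[(P[:,2]<40)&(P[:,2]>5)]; print('button',len(P),P.mean(0),np.percentile(P,[2,98],axis=0))
E
python3 bt.py; python3 -c "
from h import *
plan([(584,308.5,70,1.57)],[4],1)"
```

```text
[585.38609885 306.97470856 154.25337671] [3.13787999e+00 2.96470113e-04 1.56460374e+00] [-0.42134495 -0.11629783  0.48676857]
button 875 [584.93677535 310.53738831  21.04427122] [[569.65692188 294.95773124  18.93673591]
 [600.35341569 325.97494304  22.66453619]]
[-0,-0.0001,0.0203,0,0.001,-0.008,1] 
[-0,-0.0001,0.0203,0,0.001,-0.008,1] 
[-0,-0.0001,0.0203,0,0.001,-0.008,1] 
[-0,-0.0001,0.0203,0,0.001,-0.008,1]
```

View pics/w26.png

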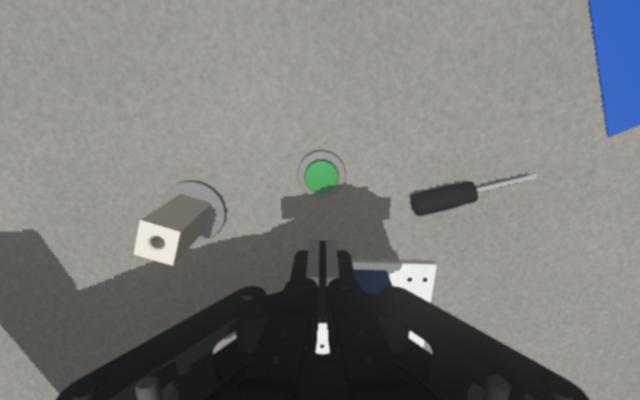

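Call:
drive_tool:
  moves:
    - [0.002,0,0.02,0,0,0,1]
    - [0.001,0,0.025,0,0,0,1]
    - [0,0,0.025,0,0,0,1]
    - [0,0,0.02,0,0,0,1]
    - [0,0,0.015,0,0,0,1]
    - [0,0,0.008,0,0,0,1]
    - [0,0,0,0,0,0,1]
    - [0,0,0,0,0,0,1]

```text
clock: 45.2
tcp_pos: [584.4, 311.8, 34.3]
eef_rot: [-3.141, 0.001, 1.567]
force: [0.2, -0.0, 0.1]
gripper_width: 0.0
```

Call:
drive_tool:
  moves:
    - [-0.001,0,0.004,0,0,0,1]
    - [0,0,0.004,0,0,0,1]
    - [0,0,0.002,0,0,0,1]
    - [0,0,0.002,0,0,0,1]
    - [0,0,0.002,0,0,0,1]
    - [0,0,0.001,0,0,0,1]
    - [0,0,0,0,0,0,1]
    - [0,0,0,0,0,0,1]

```text
clock: 46.2
tcp_pos: [585.1, 311.0, 19.7]
eef_rot: [3.14, 0.0, 1.567]
force: [0.9, -1.0, -1.0]
gripper_width: 0.001
```

```bash
python3 -c "
from h import *
for _ in range(3): s=read_state(); print(s['force'],s['tcp_pos'])"
```

```text
[ 0.94597881 -1.02246477 -0.97187079] [585.06658398 310.96982287  19.6720929 ]
[ 0.94597881 -1.02246477 -0.97187079] [585.06658398 310.96982287  19.6720929 ]
[ 0.94597881 -1.02246477 -0.97187079] [585.06658398 310.96982287  19.6720929 ]
```

Call:
drive_tool:
  moves:
    - [0,0,0.002,0,0,0,1]
    - [0,0,0.002,0,0,0,1]
    - [0,0,0.002,0,0,0,1]
    - [0,0,0.001,0,0,0,1]
    - [0,0,0.001,0,0,0,1]
    - [0,0,0,0,0,0,1]
    - [0,0,0,0,0,0,1]
    - [0,0,0,0,0,0,1]

```text
clock: 47.2
tcp_pos: [585.2, 311.0, 11.2]
eef_rot: [3.14, 0.0, 1.567]
force: [0.5, -0.2, 0.2]
gripper_width: -0.002
```

```bash
python3 bt.py; python3 -c "
from h import *
p=read_camera('side'); cv2.imwrite('pics/s27.png',cv2.resize(p['color'][280:400,180:340],None,fx=4.5,fy=4.5)); print(pose()[2]['force'],pose()[2]['joint_efforts'])"
```

```text
[585.15615714 310.99376638  11.21029803] [3.13998903e+00 4.10577691e-04 1.56721754e+00] [ 0.52090688 -0.19343192  0.19781331]
button 1547 [584.43194347 316.82610757  20.92292055] [[569.37735051 305.87735001  17.43049398]
 [600.22432872 326.57214992  22.36655042]]
[-0.6353598   0.05397191 -0.11456371] [-2.98772720e-03 -7.37886357e+01  3.06833732e+01 -9.23304702e-03
 -3.54230448e-03  5.45156411e-06]
```

View pics/s27.png

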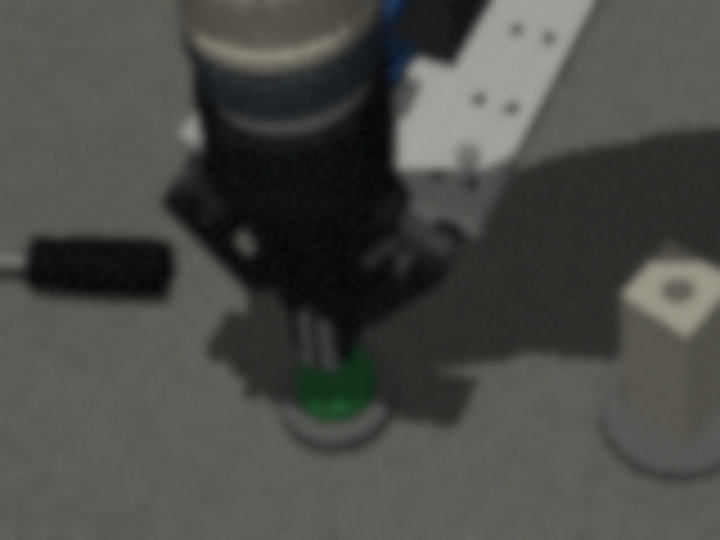

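View pics/w26.png

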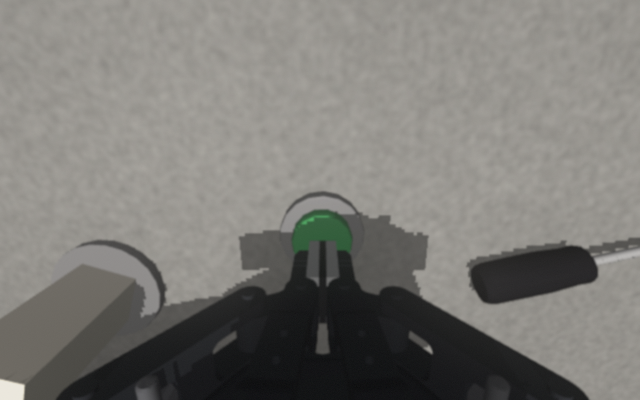

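```bash
python3 - <<'E'
from h import *
p=read_camera('wrist'); X=cloud(p); t,R,s=pose()
for v in range(228,300,6): print(v,[tuple(X[v,u].round(0)) for u in (308,314,318,326,332)])
print(t,proj(p,[t]))
cv2.imwrite('pics/w27.png',cv2.resize(p['color'][190:300,260:390],None,fx=5,fy=5))
E
```

```text
228 [(np.float64(577.0), np.float64(319.0), np.float64(22.0)), (np.float64(581.0), np.float64(319.0), np.float64(22.0)), (np.float64(583.0), np.float64(319.0), np.float64(22.0)), (np.float64(587.0), np.float64(319.0), np.float64(21.0)), (np.float64(591.0), np.float64(319.0), np.float64(22.0))]
234 [(np.float64(577.0), np.float64(315.0), np.float64(20.0)), (np.float64(581.0), np.float64(315.0), np.float64(20.0)), (np.float64(583.0), np.float64(315.0), np.float64(22.0)), (np.float64(587.0), np.float64(315.0), np.float64(21.0)), (np.float64(591.0), np.float64(315.0), np.float64(22.0))]
240 [(np.float64(577.0), np.float64(311.0), np.float64(21.0)), (np.float64(581.0), np.float64(321.0), np.float64(41.0)), (np.float64(583.0), np.float64(321.0), np.float64(40.0)), (np.float64(587.0), np.float64(321.0), np.float64(41.0)), (np.float64(590.0), np.float64(321.0), np.float64(40.0))]
246 [(np.float64(577.0), np.float64(307.0), np.float64(21.0)), (np.float64(581.0), np.float64(321.0), np.float64(48.0)), (np.float64(583.0), np.float64(321.0), np.float64(48.0)), (np.float64(587.0), np.float64(321.0
[... 1810 characters left out ...]
, np.float64(322.0), np.float64(80.0))]
288 [(np.float64(580.0), np.float64(322.0), np.float64(83.0)), (np.float64(582.0), np.float64(322.0), np.float64(84.0)), (np.float64(583.0), np.float64(317.0), np.float64(77.0)), (np.float64(587.0), np.float64(316.0), np.float64(75.0)), (np.float64(589.0), np.float64(322.0), np.float64(84.0))]
294 [(np.float64(580.0), np.float64(322.0), np.float64(88.0)), (np.float64(582.0), np.float64(322.0), np.float64(87.0)), (np.float64(583.0), np.float64(317.0), np.float64(80.0)), (np.float64(587.0), np.float64(313.0), np.float64(75.0)), (np.float64(589.0), np.float64(322.0), np.float64(87.0))]
[585.15916974 310.95811604  11.22776921] [[322.01828321 233.54563923]]
```

View pics/w27.png

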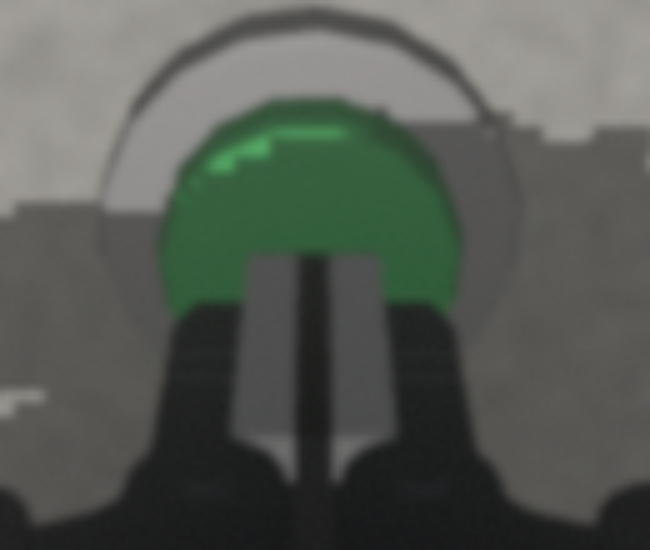

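Call:
drive_tool:
  moves:
    - [0,0,0.002,0,0,0,1]
    - [0,0,0.002,0,0,0,1]
    - [0,0,0.002,0,0,0,1]
    - [0,0,0.001,0,0,0,1]
    - [0,0,0,0,0,0,1]
    - [0,0,0,0,0,0,1]
    - [0,0,0,0,0,0,1]
    - [0,0,0,0,0,0,1]

```text
clock: 48.35
tcp_pos: [585.2, 310.9, 3.7]
eef_rot: [3.14, 0.0, 1.567]
force: [-0.4, -0.3, -0.1]
gripper_width: 0.001
```

```bash
python3 - <<'E'
from h import *
p=read_camera('wrist'); X=cloud(p); t,R,s=pose(); print(t,s['force'])
for v in (236,238,240,242): print(v,X[v,[308,316,328]][:,1:].round(0).tolist())
p=read_camera('side'); X=cloud(p)
cv2.imwrite('pics/s28.png',cv2.resize(p['color'][320:390,220:300],None,fx=8,fy=8))
print(proj(p,[t,t+[0,10,0]]))
for v in range(350,376,2): print(v,[(int(a[1]),int(a[2])) for a in X[v,244:264:3]])
E
```

```text
[585.16806718 310.99349089   3.71307527] [ 0.57201343 -0.53645023  0.02044492]
236 [[317.0, 21.0], [317.0, 21.0], [317.0, 21.0]]
238 [[316.0, 21.0], [317.0, 22.0], [316.0, 21.0]]
240 [[315.0, 22.0], [321.0, 33.0], [321.0, 34.0]]
242 [[313.0, 20.0], [321.0, 37.0], [321.0, 36.0]]
[[253.93690009 368.22487739]
 [251.81027537 372.49927119]]
350 [(324, 75), (322, 75), (322, 78), (323, 81), (321, 80), (317, 78), (324, 90)]
352 [(280, 0), (322, 69), (320, 68), (323, 74), (322, 76), (323, 80), (323, 82)]
354 [(285, 0), (322, 62), (321, 64), (322, 67), (318, 64), (310, 53), (324, 78)]
356 [(288, 0), (322, 55), (322, 59), (321, 59), (316, 55), (312, 51), (277, 0)]
358 [(291, -2), (317, 41), (323, 53), (322, 55), (317, 49), (309, 39), (288, 10)]
360 [(298, 2), (307, 19), (322, 45), (321, 47), (317, 43), (301, 21), (299, 21)]
362 [(308, 11), (313, 21), (322, 38), (323, 43), (317, 37), (307, 23), (303, 20)]
364 [(311, 8), (315, 19), (315, 22), (319, 31), (312, 22), (311, 23), (308, 21)]
366 [(318, 13), (321, 22), (319, 21), (317, 20), (316, 21), (313, 20), (311, 20)]
368 [(320, 9), (324, 20), (324, 22), (321, 20), (320, 21), (316, 19), (312, 15)]Traceback (most recent call last):
  File "<stdin>", line 7, in <module>
ValueError: cannot convert float NaN to integer
```

View pics/s28.png

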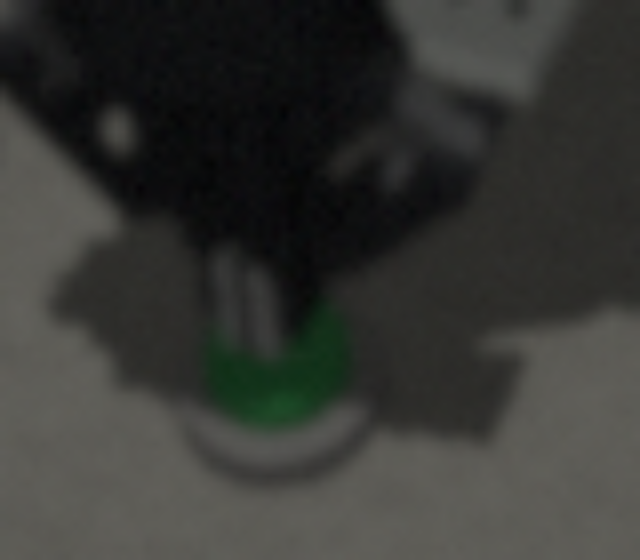

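Call:
drive_tool:
  moves:
    - [0,0,0.002,0,0,0,1]
    - [0,0,0.002,0,0,0,1]
    - [0,0,0.002,0,0,0,1]
    - [0,0,0.001,0,0,0,1]
    - [0,0,0.001,0,0,0,1]
    - [0,0,0,0,0,0,1]
    - [0,0,0,0,0,0,1]
    - [0,0,0,0,0,0,1]

```text
clock: 49.45
tcp_pos: [585.1, 311.0, -4.6]
eef_rot: [3.14, 0.0, 1.567]
force: [-0.6, -0.1, 1.8]
gripper_width: -0.001
```

```bash
cat > bt2.py <<'E'
from h import *
p=read_camera('wrist'); X=cloud(p); t,R,s=pose(); print(t,s['force'],s['qvel'].round(3))
for v in (225,230,234,238,240,242,244): print(v,X[v,[308,316,328]][:,1:].round(0).tolist())
E
python3 bt2.py
```

```text
[585.14355418 310.97813278  -4.59900811] [-1.18563758 -0.57795143  1.61922189] [ 0.001  0.002  0.    -0.     0.     0.   ]
225 [[325.0, 16.0], [327.0, 20.0], [327.0, 19.0]]
230 [[325.0, 21.0], [325.0, 22.0], [325.0, 21.0]]
234 [[322.0, 21.0], [322.0, 21.0], [322.0, 21.0]]
238 [[320.0, 21.0], [320.0, 21.0], [320.0, 21.0]]
240 [[319.0, 21.0], [321.0, 26.0], [321.0, 25.0]]
242 [[318.0, 22.0], [321.0, 28.0], [321.0, 29.0]]
244 [[317.0, 21.0], [321.0, 29.0], [321.0, 30.0]]
```

Call:
drive_tool:
  moves:
    - [0,0,0.0015,0,0,0,1]
    - [0,0,0.0015,0,0,0,1]
    - [0,0,0.001,0,0,0,1]
    - [0,0,0.001,0,0,0,1]
    - [0,0,0,0,0,0,1]
    - [0,0,0,0,0,0,1]
    - [0,0,0,0,0,0,1]
    - [0,0,0,0,0,0,1]

```text
clock: 50.5
tcp_pos: [585.2, 311.0, -9.2]
eef_rot: [3.139, 0.0, 1.567]
force: [-2.0, -1.1, 2.9]
gripper_width: -0.004
```

```bash
python3 bt2.py
```

```text
[585.20904379 311.01389611  -9.19133203] [-2.11158259 -1.26582609  3.79197361] [-0.002 -0.001 -0.     0.001 -0.001 -0.002]
225 [[325.0, 12.0], [326.0, 14.0], [327.0, 15.0]]
230 [[324.0, 15.0], [324.0, 16.0], [324.0, 16.0]]
234 [[323.0, 17.0], [322.0, 16.0], [323.0, 17.0]]
238 [[321.0, 18.0], [320.0, 17.0], [320.0, 17.0]]
240 [[319.0, 17.0], [321.0, 21.0], [321.0, 21.0]]
242 [[318.0, 17.0], [321.0, 24.0], [321.0, 23.0]]
244 [[316.0, 15.0], [321.0, 26.0], [321.0, 25.0]]
```

Call:
drive_tool:
  moves:
    - [0,0,0.0015,0,0,0,1]
    - [0,0,0.0015,0,0,0,1]
    - [0,0,0.001,0,0,0,1]
    - [0,0,0.0005,0,0,0,1]
    - [0,0,0,0,0,0,1]
    - [0,0,0,0,0,0,1]
    - [0,0,0,0,0,0,1]
    - [0,0,0,0,0,0,1]

```text
clock: 51.55
tcp_pos: [585.3, 311.0, -10.5]
eef_rot: [3.137, -0.0, 1.567]
force: [-1.8, -0.2, 4.6]
gripper_width: -0.002
```

```bash
python3 bt2.py
```

```text
[585.27902033 311.03369133 -10.53243526] [-0.45083575 -0.78772307  4.79859721] [ 0.001 -0.    -0.001 -0.003  0.001 -0.001]
225 [[326.0, 11.0], [327.0, 14.0], [327.0, 14.0]]
230 [[324.0, 14.0], [324.0, 15.0], [324.0, 15.0]]
234 [[323.0, 17.0], [323.0, 16.0], [322.0, 15.0]]
238 [[320.0, 15.0], [320.0, 15.0], [320.0, 16.0]]
240 [[319.0, 16.0], [321.0, 19.0], [321.0, 19.0]]
242 [[318.0, 15.0], [321.0, 22.0], [321.0, 23.0]]
244 [[316.0, 14.0], [321.0, 23.0], [321.0, 24.0]]
```

Call:
drive_tool:
  moves:
    - [0,0,0.003,0,0,0,1]
    - [0,0,0.003,0,0,0,1]
    - [0,0,0.003,0,0,0,1]
    - [0,0,0.003,0,0,0,1]
    - [0,0,0,0,0,0,1]
    - [0,0,-0.01,0,0,0,1]
    - [0,0,-0.03,0,0,0,1]
    - [0,0,-0.04,0,0,0,1]

```text
clock: 52.6
tcp_pos: [583.1, 310.3, 68.7]
eef_rot: [3.134, -0.0, 1.568]
force: [0.4, -0.7, -0.5]
gripper_width: -0.001
```

Call:
drive_tool:
  moves:
    - [0,0,-0.05,0,0,0,1]
    - [0,0,-0.05,0,0,0,1]
    - [0,0,-0.04,0,0,0,1]
    - [-0.02,0,-0.03,0,0,0,0]
    - [-0.04,0.008,0,0,0,0,0]
    - [-0.04,0.008,0,0,0,0,0]
    - [-0.04,0.008,0,0,0,0,0]
    - [-0.04,0.008,0,0,0,0,0]

```text
clock: 53.6
tcp_pos: [614.8, 128.6, 247.4]
eef_rot: [3.13, -0.002, 1.573]
force: [0.8, -0.5, -0.9]
gripper_width: 1.001
```

```bash
python3 - <<'E'
from h import *
print(pose()[0],pose()[2]['eef_rot'],pose()[2]['force'])
p=read_camera('top'); save(p,'t30'); p=read_camera('side'); save(p,'s30')
plan([(632,32,240,1.57)],[4],0)
E
```

```text
[614.75748668 128.58395076 247.3942752 ] [ 3.13035948e+00 -2.15910418e-03  1.57307204e+00] [ 0.76357498 -0.49008816 -0.88888245]
[-0.0236,0.0042,0.0018,0.02,-0.002,-0.001,0] 
[-0.0236,0.0042,0.0018,0.02,-0.002,-0.001,0] 
[-0.0236,0.0042,0.0018,0.02,-0.002,-0.001,0] 
[-0.0236,0.0042,0.0018,0.02,-0.002,-0.001,0]
```

View pics/t30.png

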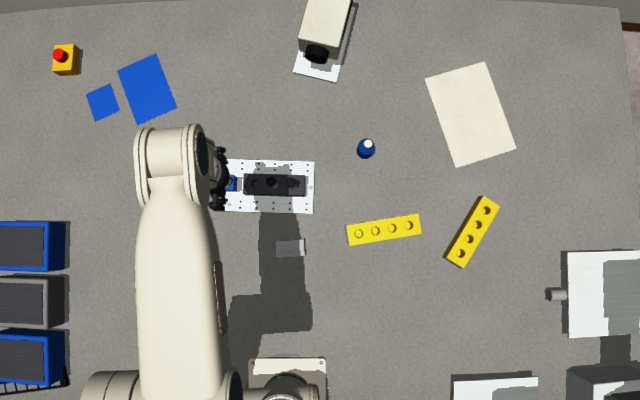

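View pics/s30.png

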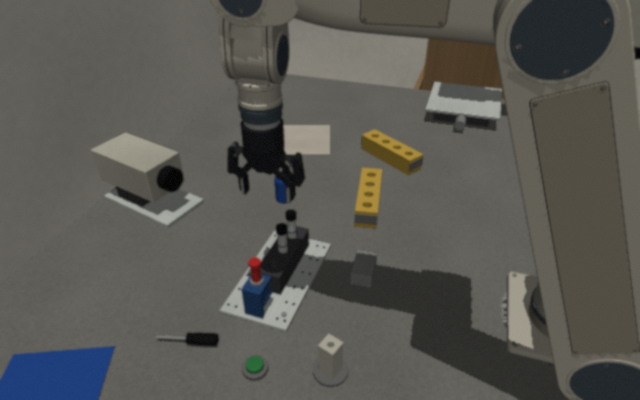

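Call:
drive_tool:
  moves:
    - [-0.02,0.004,0.003,0.04,0,0,0]
    - [-0.022,0.004,0.01,0.04,0,0,0]
    - [-0.022,0.004,0.01,0,0,0,0]
    - [-0.018,0.003,0.015,0,0,0,0]
    - [0,0,0.02,0,0,0,0]
    - [0,0,0.02,0,0,0,0]
    - [0,0,0,0,0,0,0]
    - [0,0,0,0,0,0,0]

```text
clock: 54.7
tcp_pos: [630.3, 39.2, 162.4]
eef_rot: [-3.138, -0.002, 1.568]
force: [0.0, -0.6, -0.6]
gripper_width: 1.002
```

```bash
cat > cp.py <<'E'
from h import *
import sys
t,R,s=pose(); print(t,s['eef_rot'],s['gripper_width'])
p=read_camera('wrist'); X=cloud(p); save(p,sys.argv[1])
x0,y0=float(sys.argv[2]),float(sys.argv[3]); zt=float(sys.argv[4])
P=X.reshape(-1,3); P=P[(abs(P[:,2]-zt)<4)&(np.hypot(P[:,0]-x0,P[:,1]-y0)<22)]
print(len(P),P.mean(0),(np.percentile(P,2,axis=0)+np.percentile(P,98,axis=0))/2)
c=P.mean(0)
plan([(c[0],c[1]-0.5,float(sys.argv[5]),float(sys.argv[6]))],[4])
E
python3 cp.py w31 632 32 136 105 1.57
```

```text
[630.33432842  39.20455938 162.38000326] [-3.13757963e+00 -2.43936838e-03  1.56792757e+00] 1.0017984515552523
1098 [632.57988204  32.57956833 136.08950605] [632.64891544  32.1716125  135.44891998]
[-0.0018,0.0006,0.0143,-0.007,-0.004,-0.004,0] 
[-0.0018,0.0006,0.0143,-0.007,-0.004,-0.004,0] 
[-0.0018,0.0006,0.0143,-0.007,-0.004,-0.004,0] 
[-0.0018,0.0006,0.0143,-0.007,-0.004,-0.004,0]
```

View pics/w31.png

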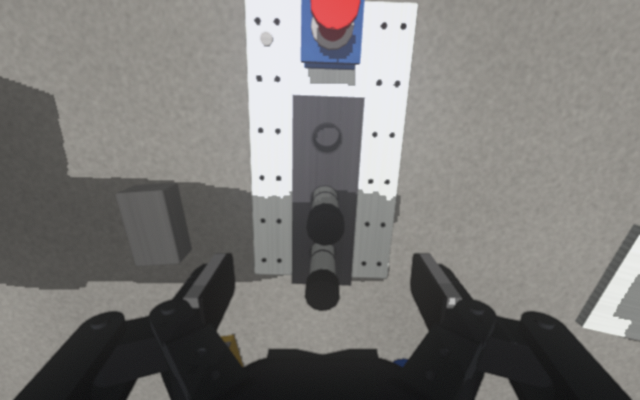

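Call:
drive_tool:
  moves:
    - [-0.004,0.0015,0.01,-0.03,-0.015,0,0]
    - [-0.003,0.0008,0.016,0,0,0,0]
    - [0,0,0.016,0,0,0,0]
    - [0,0,0.014,0,0,0,0.2]
    - [0,0,0.012,0,0,0,0.3]
    - [0,0,0.012,0,0,0,0.3]
    - [0,0,0,0,0,0,0.4]
    - [0,0,0,0,0,0,0.4]

```text
clock: 55.75
tcp_pos: [633.2, 31.6, 77.4]
eef_rot: [3.14, -0.0, 1.568]
force: [0.1, -0.6, -1.0]
gripper_width: 0.604
```

```bash
python3 cp.py w32 632 32 136 72 1.57; python3 - <<'E'
from h import *
p=read_camera('wrist'); X=cloud(p)
for v in range(220,320,8): print(v,[X[v,u].round(0).tolist() for u in (250,262,275,378,390)])
E
```

```text
[633.2379927   31.57255061  77.40361399] [ 3.13977947e+00 -1.26185951e-05  1.56847054e+00] 0.6037786483278317
2883 [632.33150148  33.02191145 136.03949931] [632.33844552  32.25908631 135.08115397]
[0.0002,-0.0002,0.0013,0.003,0,-0.003,0] 
[0.0002,-0.0002,0.0013,0.003,0,-0.003,0] 
[0.0002,-0.0002,0.0013,0.003,0,-0.003,0] 
[0.0002,-0.0002,0.0013,0.003,0,-0.003,0] 
220 [[574.0, 15.0, 12.0], [583.0, 14.0, 11.0], [603.0, 36.0, 66.0], [680.0, 14.0, 11.0], [690.0, 14.0, 12.0]]
228 [[573.0, 7.0, 11.0], [583.0, 7.0, 11.0], [603.0, 31.0, 67.0], [680.0, 6.0, 10.0], [690.0, 7.0, 11.0]]
236 [[572.0, -1.0, 10.0], [583.0, -0.0, 11.0], [603.0, 25.0, 66.0], [681.0, -1.0, 11.0], [691.0, -0.0, 12.0]]
244 [[572.0, -8.0, 11.0], [604.0, 41.0, 111.0], [603.0, 19.0, 66.0], [660.0, 42.0, 112.0], [691.0, -8.0, 11.0]]
252 [[571.0, -16.0, 10.0], [605.0, 41.0, 120.0], [602.0, 14.0, 67.0], [659.0, 41.0, 120.0], [665.0, 41.0, 120.0]]
260 [[601.0, 41.0, 127.0], [607.0, 41.0, 127.0], [602.0, 7.0, 66.0], [659.0, 38.0, 121.0], [663.0, 41.0, 126.0]]
268 [[603.0, 42.0, 135.0], [608.0, 40.0, 132.0], [602.0, 2.0, 67.0], [659.0, 34.0, 122.0], [661.0, 41.0, 134.0]]
276 [[604.0, 41.0, 139.0], [608.0, 37.0, 133.0], [601.0, -5.0, 66.0], [659.0, 31.0, 124.0], [660.0, 42.0, 141.0]]
284 [[605.0, 40.0, 144.0], [608.0, 34.0, 135.0], [601.0, -11.0, 66.0], [659.0, 27.0, 124.0], [659.0, 40.0, 144.0]]
292 [[605.0, 38.0, 146.0], [608.0, 31.0, 136.0], [601.0, -17.0, 67.0], [659.0, 24.0, 125.0], [660.0, 37.0, 144.0]]
300 [[606.0, 36.0, 148.0], [608.0, 28.0, 136.0], [601.0, -23.0, 67.0], [659.0, 20.0, 127.0], [660.0, 34.0, 145.0]]
308 [[609.0, 43.0, 162.0], [608.0, 24.0, 137.0], [600.0, -31.0, 66.0], [684.0, -72.0, 12.0], [660.0, 29.0, 144.0]]
316 [[612.0, 47.0, 171.0], [608.0, 21.0, 139.0], [600.0, -37.0, 67.0], [685.0, -81.0, 12.0], [653.0, 48.0, 172.0]]
```

View pics/w32.png

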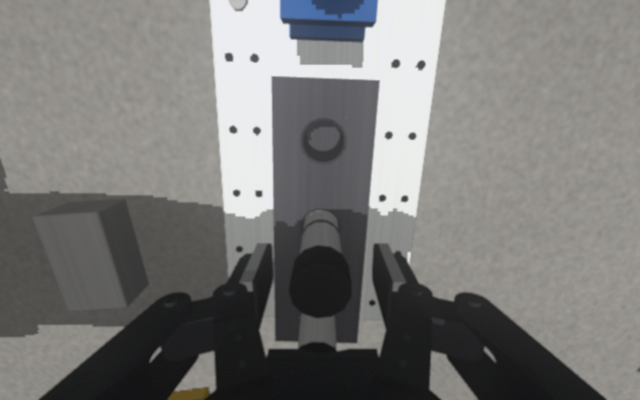

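Call:
drive_tool:
  moves:
    - [0.0005,-0.0007,0.004,0.01,0,0,0.4]
    - [0,0,0.005,0,0,0,0.4]
    - [0,0,0.005,0,0,0,0.4]
    - [0,0,0.004,0,0,0,0.4]
    - [0,0,0.003,0,0,0,0.4]
    - [0,0,0,0,0,0,0.4]
    - [0,0,0,0,0,0,0.4]
    - [0,0,0,0,0,0,0.4]

```text
clock: 56.85
tcp_pos: [632.9, 32.1, 55.8]
eef_rot: [3.14, 0.0, 1.569]
force: [-0.4, -0.2, -0.2]
gripper_width: 0.597
```

```bash
python3 cp.py w33 632 32 136 52 1.57; python3 - <<'E'
from h import *
p=read_camera('wrist'); X=cloud(p); print(pose()[2]['force'])
for v in range(236,300,8): print(v,[X[v,u].round(0).tolist() for u in (262,275,378,390)])
p=read_camera('side'); cv2.imwrite('pics/s33.png',cv2.resize(p['color'][190:310,210:350],None,fx=5,fy=5))
E
```

```text
[632.91260902  32.10016003  55.77693136] [3.13986254e+00 1.03622103e-04 1.56855187e+00] 0.597170626177657
3737 [632.32305168  34.24677976 135.98453152] [632.33401891  33.70482218 134.9717057 ]
[0.0004,-0.0002,0.001,0.003,0,-0.003,0] 
[0.0004,-0.0002,0.001,0.003,0,-0.003,0] 
[0.0004,-0.0002,0.001,0.003,0,-0.003,0] 
[0.0004,-0.0002,0.001,0.003,0,-0.003,0] 
[-0.86972573 -0.01203622 -0.75936512]
236 [[587.0, 10.0, 11.0], [606.0, 35.0, 65.0], [676.0, 10.0, 13.0], [685.0, 10.0, 12.0]]
244 [[604.0, 42.0, 90.0], [606.0, 31.0, 67.0], [660.0, 42.0, 90.0], [686.0, 3.0, 11.0]]
252 [[605.0, 42.0, 99.0], [606.0, 25.0, 65.0], [659.0, 42.0, 99.0], [664.0, 42.0, 98.0]]
260 [[607.0, 42.0, 106.0], [605.0, 20.0, 66.0], [659.0, 39.0, 100.0], [663.0, 42.0, 106.0]]
268 [[608.0, 41.0, 111.0], [605.0, 15.0, 67.0], [659.0, 35.0, 101.0], [661.0, 42.0, 113.0]]
276 [[607.0, 38.0, 112.0], [605.0, 9.0, 66.0], [659.0, 31.0, 102.0], [660.0, 42.0, 119.0]]
284 [[607.0, 35.0, 113.0], [605.0, 4.0, 67.0], [658.0, 29.0, 104.0], [659.0, 42.0, 124.0]]
292 [[607.0, 31.0, 113.0], [605.0, -1.0, 68.0], [659.0, 24.0, 104.0], [659.0, 38.0, 123.0]]
```

View pics/s33.png

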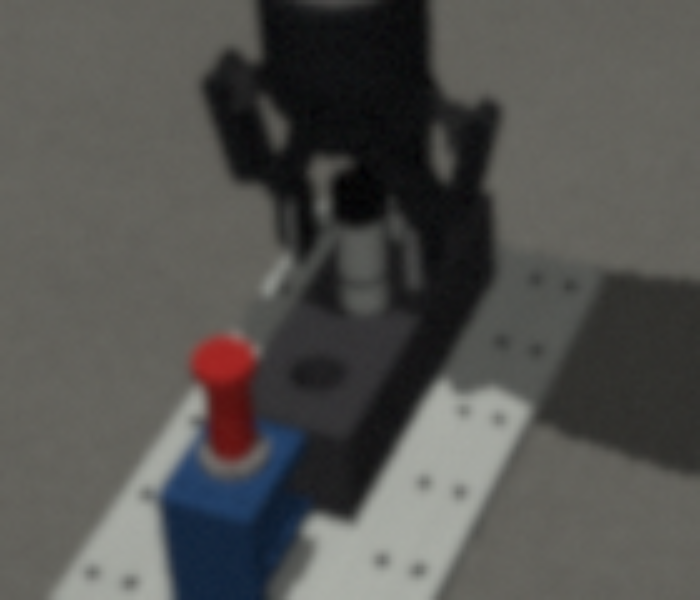

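View pics/w33.png

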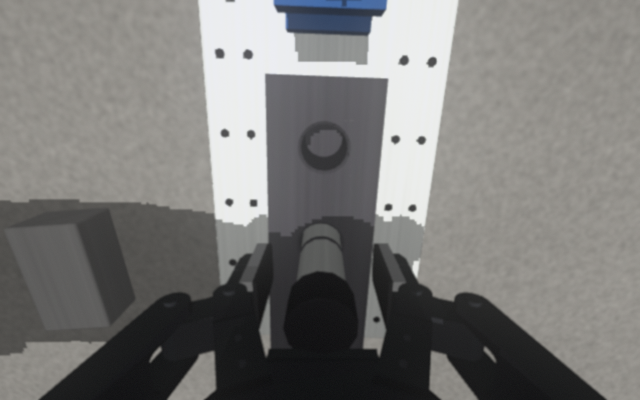

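Call:
drive_tool:
  moves:
    - [0,0,0,0,0,0,0.6]
    - [0,0,0,0,0,0,0.8]
    - [0,0,0,0,0,0,1]
    - [0,0,0,0,0,0,1]
    - [0,0,0,0,0,0,1]
    - [0,0,0,0,0,0,1]
    - [0,0,-0.004,0,0,0,1]
    - [0,0,-0.006,0,0,0,1]
  force: 60

```text
clock: 58.0
tcp_pos: [632.5, 32.2, 65.9]
eef_rot: [3.141, 0.0, 1.569]
force: [-0.5, 0.4, -0.2]
gripper_width: 0.255
```

Call:
drive_tool:
  moves:
    - [0,0,-0.01,0,0,0,1]
    - [0,0,-0.015,0,0,0,1]
    - [0,0,-0.025,0,0,0,1]
    - [0,0,-0.03,0,0,0,1]
    - [0,0,-0.03,0,0,0,1]
    - [0,0,-0.02,0,0,0,1]
    - [0,0,0,0,0,0,1]
    - [0,0,0,0,0,0,1]

```text
clock: 59.0
tcp_pos: [632.7, 32.1, 207.0]
eef_rot: [3.135, 0.001, 1.569]
force: [-0.0, 0.2, -0.8]
gripper_width: 0.257
```

```bash
python3 tb.py o34 632,32 34; python3 -c "
from h import *
save(read_camera('wrist'),'w34')
plan([(494.8,-265,190,1.728)],[9],1)"
```

```text
[632.68272953  32.13742961 206.9726953 ] [3.13512311e+00 4.75152888e-04 1.56852715e+00] 0.25680296344247855 [-0.78516722  0.82990982 -0.1109579 ]
cap [632.15118713  41.20755474 290.5567447 ] [632.08527709  40.32521204 295.58528207] [ 9.02917939e+00 -1.13367576e-02 -8.35901717e+01]
body 396 [631.87400245  40.16816515 190.30496697] [[622.10083173  35.02906338 177.98025419]
 [641.81022842  42.35885784 201.27934006]]
[-0.033,-0.0152,0.0018,0.005,0.001,-0.127,1] 
[-0.0328,-0.0158,0.0018,0.005,0.001,-0.127,1] 
[-0.0325,-0.0164,0.0018,0.005,0.001,-0.127,1] 
[-0.0322,-0.017,0.0018,0.005,0.001,-0.127,1] 
[-0.0319,-0.0175,0.0018,0.005,0.001,-0.127,1] 
[-0.0316,-0.0181,0.0018,0.005,0.001,-0.127,1] 
[-0.0312,-0.0187,0.0018,0.005,0.001,-0.127,1] 
[-0.0309,-0.0192,0.0018,0.005,0.001,-0.127,1] 
[-0.0306,-0.0198,0.0018,0.005,0.001,-0.127,1]
```

View pics/w34.png

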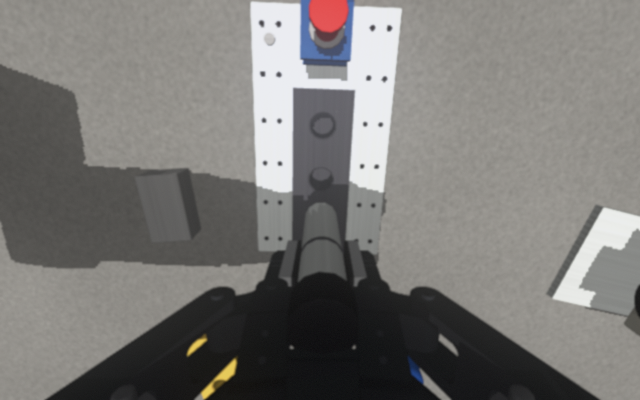

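Call:
drive_tool:
  moves:
    - [-0.03,-0.013,0,0.03,0,-0.12,1]
    - [-0.04,-0.019,0.003,0,0,-0.12,1]
    - [-0.041,-0.02,0.003,0,0,-0.12,1]
    - [-0.041,-0.02,0.003,0,0,-0.12,1]
    - [-0.041,-0.02,0.003,0,0,-0.12,1]
    - [-0.04,-0.02,0.003,0,0,-0.12,1]
    - [-0.038,-0.015,0.003,0,0,-0.12,1]
    - [-0.03,-0.008,0.003,0,0,-0.12,1]

```text
clock: 60.1
tcp_pos: [509.7, -281.2, 177.5]
eef_rot: [-3.134, -0.005, 1.712]
force: [0.9, -0.2, -0.6]
gripper_width: 0.251
```

```bash
python3 rk.py w35;  python3 - <<'E'
from h import *
plan([(508,-345,155,1.728)],[4],1)
E
```

```text
[ 509.29602739 -284.36867021  176.59117479] [-3.13257716 -0.00426223  1.71059709]
rack rect 7835 54.22510779277942 ((494.4789123535156, -267.5350341796875), (59.63570022583008, 168.88450622558594), 9.058356285095215)
tube_a 0.98 [289.6, 206.0, 68.0, 148.6] 258.86912659850265 [ 510.06349648 -279.23588835  258.27906607] [ 510.40533637 -280.29093821  261.56170937]
[-0.0155,-0.0025,0.0054,-0.016,-0.01,-0.034,1] 
[-0.0154,-0.0026,0.0054,-0.016,-0.01,-0.034,1] 
[-0.0154,-0.0027,0.0054,-0.016,-0.01,-0.034,1] 
[-0.0154,-0.0028,0.0054,-0.016,-0.01,-0.034,1]
```

View pics/w35.png

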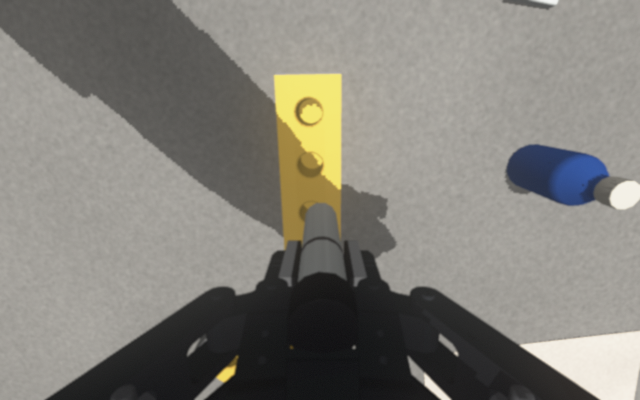

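Call:
drive_tool:
  moves:
    - [-0.016,-0.003,0.01,-0.04,-0.02,-0.06,1]
    - [-0.018,-0.003,0.01,-0.03,-0.02,-0.06,1]
    - [-0.018,-0.003,0.01,0,0,0,1]
    - [-0.014,-0.003,0.01,0,0,0,1]
    - [-0.006,0,0.008,0,0,0,1]
    - [0,0,0,0,0,0,1]
    - [0,0,0,0,0,0,1]
    - [0,0,0,0,0,0,1]

```text
clock: 61.2
tcp_pos: [508.6, -357.9, 123.6]
eef_rot: [3.142, -0.002, 1.729]
force: [0.2, -0.0, 0.0]
gripper_width: 0.252
```

```bash
python3 rk.py w36; python3 tb.py o36 510,-364.4 34 12.5 55; python3 -c "
from h import *
plan([(510.2,-364,108,1.728)],[3],1)"
```

```text
[ 508.61877039 -357.92817646  123.70176092] [ 3.14134854e+00 -1.90837297e-03  1.72869963e+00]
rack rect 15116 54.286463037477596 ((500.9032897949219, -306.5466003417969), (60.23287582397461, 181.0858612060547), 9.056111335754395)
tube_a 0.97 [287.8, 205.1, 70.5, 149.0] 204.93711138076984 [ 508.22185321 -355.87886613  204.42008828] [ 508.62221489 -356.59064312  212.94383477]
tube_a 0.58 [277.3, 0.0, 85.6, 240.9] 55.13042769274244 [ 498.50871435 -291.23872858   54.31812842] [ 500.70480123 -305.53707379   91.46496493]
[ 508.57705398 -358.02479318  123.59583822] [ 3.14145485e+00 -1.93310527e-03  1.72857000e+00] 0.256890721834841 [ 0.01894956 -0.17906645 -0.8209102 ]
cap [ 506.97586382 -349.23371704  207.24169616] [ 506.56978997 -349.64474042  212.27820482] [  9.09514518  -0.1885253  -83.6284591 ]
body 393 [ 506.30863819 -350.17093141  106.96512135] [[ 497.40863945 -356.16856383   94.45432798]
 [ 516.66158025 -347.72477343  117.98142171]]
[-0.0021,0.0002,0.0052,0,-0.005,0.001,1] 
[-0.0021,0.0002,0.0052,0,-0.005,0.001,1] 
[-0.0021,0.0002,0.0052,0,-0.005,0.001,1]
```

View pics/o36.png

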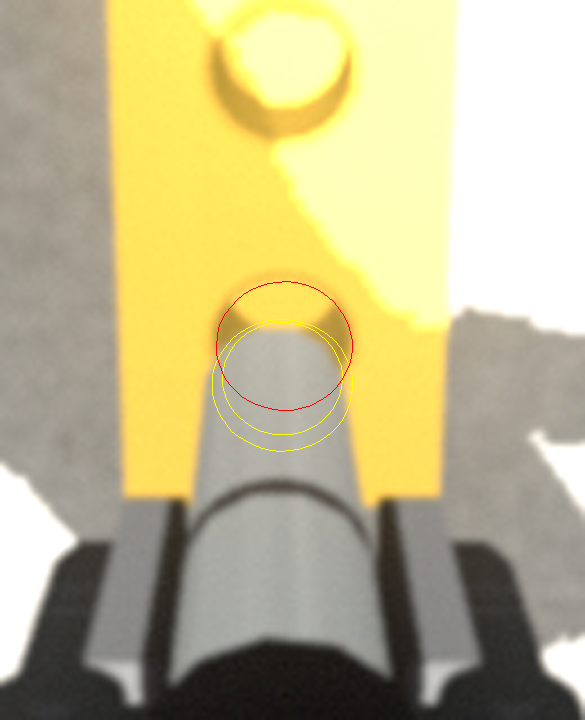

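Call:
drive_tool:
  moves:
    - [-0.003,0.0003,0.003,0,-0.01,0,1]
    - [-0.0024,0.0002,0.004,0,0,0,1]
    - [0,0,0.004,0,0,0,1]
    - [0,0,0.004,0,0,0,1]
    - [0,0,0.004,0,0,0,1]
    - [0,0,0,0,0,0,1]
    - [0,0,0,0,0,0,1]
    - [0,0,0,0,0,0,1]

```text
clock: 62.35
tcp_pos: [510.0, -363.4, 103.3]
eef_rot: [3.141, -0.0, 1.729]
force: [0.3, -0.6, -0.8]
gripper_width: 0.256
```

```bash
python3 tb.py o37 510,-364.4 34 12.5 55
```

```text
[ 510.04876474 -363.41060886  103.3693909 ] [ 3.14132469e+00 -3.33683619e-04  1.72885437e+00] 0.2576626678287278 [-0.99225323 -0.52952653 -1.16315533]
cap [ 508.37779952 -354.54165713  186.97095219] [ 508.10315564 -355.38369778  192.06538606] [  9.04930572  -0.23175504 -83.59861145]
body 393 [ 507.72599342 -355.65397161   86.70506141] [[ 498.79394047 -361.83864499   74.67547975]
 [ 518.17627287 -353.22070978   97.79778378]]
```

View pics/o37.png

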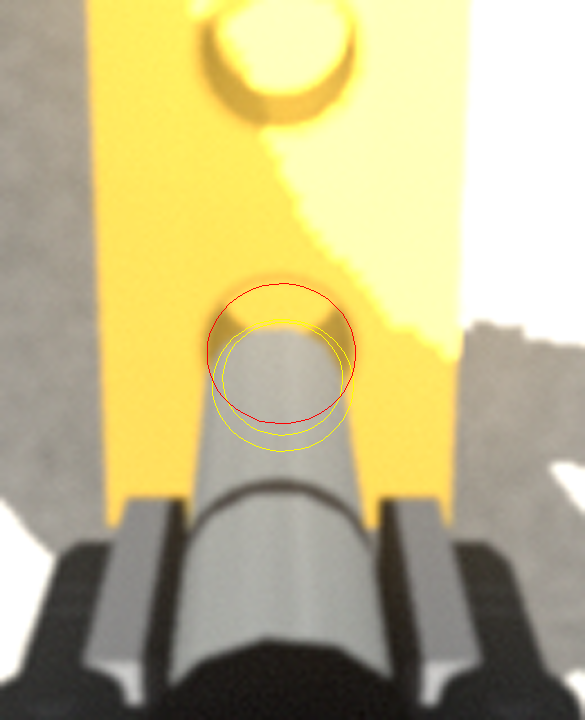

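Call:
drive_tool:
  moves:
    - [0.0004,0,0.003,0,0,0,1]
    - [0,0,0.004,0,0,0,1]
    - [0,0,0.004,0,0,0,1]
    - [0,0,0.004,0,0,0,1]
    - [0,0,0.004,0,0,0,1]
    - [0,0,0,0,0,0,1]
    - [0,0,0,0,0,0,1]
    - [0,0,0,0,0,0,1]

```text
clock: 63.4
tcp_pos: [510.0, -362.9, 83.0]
eef_rot: [3.141, -0.0, 1.729]
force: [0.3, -0.8, 0.5]
gripper_width: 0.256
```

```bash
python3 tb.py o38 510,-364.4 34 12.5 55
```

```text
[ 509.95126132 -362.95713621   82.97113673] [ 3.14138705e+00 -3.88309230e-04  1.72881155e+00] 0.25510216041998723 [0.0262645  0.19297241 0.21019745]
cap [ 508.28077913 -354.09826406  166.58731824] [ 507.96623947 -354.61320201  171.54943652] [  9.0438371   -0.23846088 -83.61272681]
body 7354 [ 506.66994926 -344.05006527   54.92992993] [[ 477.24739198 -380.11813468   53.03094655]
 [ 536.67185578 -312.47567345   65.58218407]]
```

View pics/o38.png

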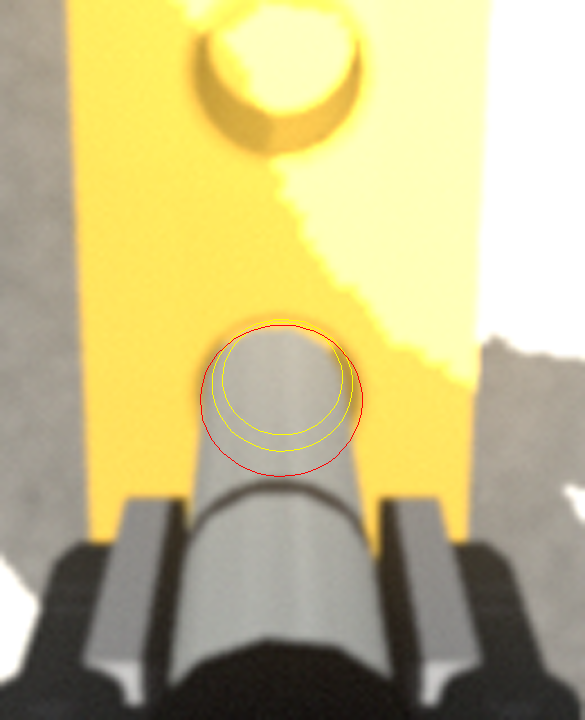

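Call:
drive_tool:
  moves:
    - [-0.0004,0,0.004,0,0,0,1]
    - [0,0,0.005,0,0,0,1]
    - [0,0,0.006,0,0,0,1]
    - [0,0,0.006,0,0,0,1]
    - [0,0,0.006,0,0,0,1]
    - [0,0,0.005,0,0,0,1]
    - [0,0,0.003,0,0,0,1]
    - [0,0,0,0,0,0,1]

```text
clock: 64.45
tcp_pos: [509.9, -363.2, 45.0]
eef_rot: [-3.141, -0.001, 1.729]
force: [0.9, 0.8, -0.7]
gripper_width: 0.256
```

Call:
drive_tool:
  moves:
    - [0,0,0.001,0,0,0,1]
    - [0,0,0.0005,0,0,0,1]
    - [0,0,0,0,0,0,1]
    - [0,0,0,0,0,0,0.7]
    - [0,0,0,0,0,0,0.5]
    - [0,0,0,0,0,0,0.3]
    - [0,0,0,0,0,0,0.1]
    - [0,0,0,0,0,0,0]

```text
clock: 65.45
tcp_pos: [510.3, -363.6, 44.4]
eef_rot: [3.141, 0.0, 1.729]
force: [0.8, -0.1, -0.8]
gripper_width: 0.999
```

Call:
drive_tool:
  moves:
    - [0,0,-0.01,0,0,0,0]
    - [0,0,-0.03,0,0,0,0]
    - [0,0,-0.045,0,0,0,0]
    - [0,0,-0.045,0,0,0,0]
    - [0,0,-0.04,0,0,0,0]
    - [0,0,-0.01,0,0,0,0]
    - [0,0,0,0,0,0,0]
    - [0,0,0,0,0,0,0]

```text
clock: 66.45
tcp_pos: [509.5, -362.9, 232.1]
eef_rot: [3.141, 0.0, 1.729]
force: [-0.2, 0.0, -0.5]
gripper_width: 1.001
```

```bash
python3 rk.py w39; python3 -c "
from h import *
plan([(630,-28,210,1.57)],[8],0)"
```

```text
[ 509.3759122  -362.86429975  231.92751297] [ 3.14107286e+00 -7.30913521e-06  1.72881960e+00]
rack rect 8678 54.289742064036744 ((499.2281188964844, -294.25958251953125), (60.07431411743164, 205.22691345214844), 9.002785682678223)
tube_a 0.59 [312.7, 163.0, 30.2, 38.8] 125.19176790650029 [ 513.88295224 -362.64469612  124.40184558] [ 513.79053432 -363.21893549  123.93980484]
[0.039,0.0215,0.0028,0,-0,0.142,0] 
[0.0394,0.0207,0.0027,0,-0,0.142,0] 
[0.0398,0.0199,0.0027,0,-0,0.142,0] 
[0.0402,0.0191,0.0027,0,-0,0.142,0] 
[0.0405,0.0183,0.0027,0,-0,0.142,0] 
[0.0409,0.0175,0.0027,0,-0,0.142,0] 
[0.0412,0.0167,0.0027,0,-0,0.142,0] 
[0.0416,0.0159,0.0027,0,-0,0.142,0]
```

View pics/w39.png

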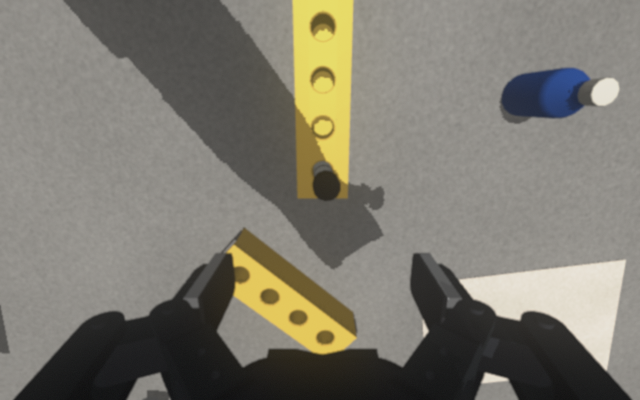

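Call:
drive_tool:
  moves:
    - [0.037,0.02,0.002,0,0,0.14,0]
    - [0.042,0.022,0.003,0,0,0.14,0]
    - [0.042,0.021,0.003,0,0,0.14,0]
    - [0.042,0.02,0.003,0,0,0.14,0]
    - [0.042,0.019,0.003,0,0,0.14,0]
    - [0.042,0.019,0.003,0,0,0.14,0]
    - [0.042,0.017,0.003,0,0,0.14,0]
    - [0.036,0.014,0.003,0,0,0.14,0]

```text
clock: 67.55
tcp_pos: [632.9, -17.4, 199.3]
eef_rot: [-3.129, -0.006, 1.561]
force: [0.6, -0.6, -1.0]
gripper_width: 1.001
```

```bash
python3 cp.py w40 630 -22 136 160 1.57
```

```text
[632.85453574 -17.3846443  199.29228517] [-3.12923393 -0.00555816  1.56141289] 1.0006749140880649
819 [630.35140015 -22.60755287 136.14443044] [630.10641356 -22.80224713 135.76691415]
[-0.0025,-0.0007,0.0096,-0.023,-0.014,-0.013,0] 
[-0.0025,-0.0007,0.0096,-0.023,-0.014,-0.013,0] 
[-0.0025,-0.0007,0.0096,-0.023,-0.014,-0.013,0] 
[-0.0024,-0.0008,0.0096,-0.023,-0.014,-0.013,0]
```

Call:
drive_tool:
  moves:
    - [-0.004,-0.0015,0.015,-0.05,-0.03,-0.03,0]
    - [-0.003,-0.001,0.018,-0.04,-0.02,-0.02,0]
    - [0,0,0.018,0,0,0,0]
    - [0,0,0.018,0,0,0,0.2]
    - [0,0,0.015,0,0,0,0.3]
    - [0,0,0.012,0,0,0,0.4]
    - [0,0,0,0,0,0,0.4]
    - [0,0,0,0,0,0,0.4]

```text
clock: 68.6
tcp_pos: [628.4, -18.4, 93.6]
eef_rot: [-3.133, -0.002, 1.574]
force: [-0.4, -0.2, 0.4]
gripper_width: 0.604
```

```bash
python3 cp.py w41 630 -22 136 56 1.57
```

```text
[628.37359775 -18.36086402  93.55077666] [-3.13299988e+00 -1.76621568e-03  1.57410194e+00] 0.6042757963964013
2283 [630.0517375  -22.01621972 136.03932597] [630.0947754  -22.65116547 135.15952091]
[-0.0011,0.0005,0.0094,-0.015,-0.003,0.007,0] 
[-0.001,0.0005,0.0094,-0.015,-0.003,0.007,0] 
[-0.001,0.0005,0.0094,-0.015,-0.003,0.007,0] 
[-0.001,0.0004,0.0094,-0.015,-0.003,0.007,0]
```

View pics/w41.png

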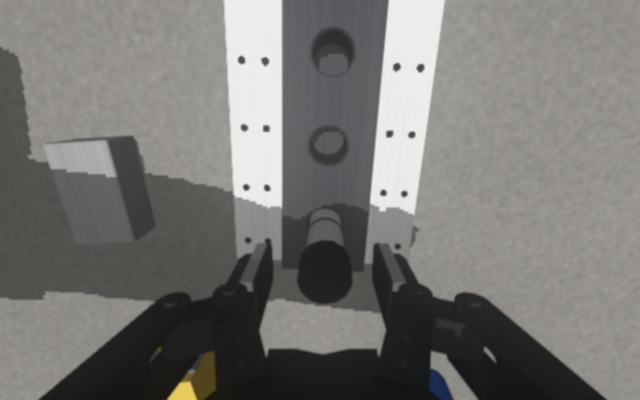

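Call:
drive_tool:
  moves:
    - [-0.0025,0.001,0.006,-0.04,-0.01,0.02,0.4]
    - [-0.002,0.0007,0.009,-0.02,0,0,0.4]
    - [0,0,0.009,0,0,0,0.4]
    - [0,0,0.006,0,0,0,0.4]
    - [0,0,0.004,0,0,0,0.4]
    - [0,0,0,0,0,0,0.4]
    - [0,0,0,0,0,0,0.5]
    - [0,0,0,0,0,0,0.5]

```text
clock: 69.65
tcp_pos: [630.7, -23.3, 58.1]
eef_rot: [3.14, 0.0, 1.571]
force: [0.3, -0.2, 0.6]
gripper_width: 0.497
```

```bash
python3 cp.py w42 630 -22 136 56 1.57
```

```text
[630.70338213 -23.2549548   58.14426206] [3.13951386e+00 4.14982799e-05 1.57118365e+00] 0.496701875467676
3873 [629.94858869 -21.62683224 136.00102907] [629.96949413 -22.51707233 134.99420359]
[0.0003,-0.0002,0.0005,0.004,0,0.002,0] 
[0.0003,-0.0002,0.0005,0.004,0,0.002,0] 
[0.0003,-0.0002,0.0005,0.004,0,0.002,0] 
[0.0003,-0.0002,0.0005,0.004,0,0.002,0]
```

View pics/w42.png

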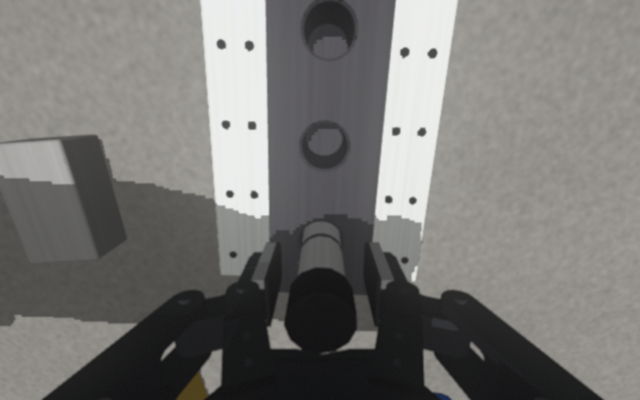

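Call:
drive_tool:
  moves:
    - [0.0005,-0.0005,0.002,0,0,0,0.6]
    - [0,0,0,0,0,0,0.8]
    - [0,0,0,0,0,0,1]
    - [0,0,0,0,0,0,1]
    - [0,0,0,0,0,0,1]
    - [0,0,0,0,0,0,1]
    - [0,0,0,0,0,0,1]
    - [0,0,0,0,0,0,1]

```text
clock: 70.7
tcp_pos: [630.2, -22.7, 56.2]
eef_rot: [3.139, 0.0, 1.571]
force: [0.8, -0.2, -1.6]
gripper_width: 0.254
```

Call:
drive_tool:
  moves:
    - [0,0,-0.008,0,0,0,1]
    - [0,0,-0.015,0,0,0,1]
    - [0,0,-0.025,0,0,0,1]
    - [0,0,-0.03,0,0,0,1]
    - [0,0,-0.025,0,0,0,1]
    - [0,0,-0.015,0,0,0,1]
    - [0,0,0,0,0,0,1]
    - [0,0,0,0,0,0,1]

```text
clock: 71.7
tcp_pos: [630.3, -22.7, 184.7]
eef_rot: [3.134, 0.001, 1.571]
force: [0.1, 0.3, -1.0]
gripper_width: 0.254
```

```bash
python3 tb.py o43 630,-23 34; python3 - <<'E'
from h import *
p=read_camera('top'); save(p,'t43'); X=cloud(p)
for m in masks_of(p,'rack')[:2]:
        P=X[m['pixels']]; P=P[~np.isnan(P[:,0])]; zt=np.percentile(P[:,2],97); T=P[P[:,2]>zt-5]
        print(m['score'],m['bbox'],T.mean(0))
plan([(500,-250,170,1.728)],[6],1)
E
```

```text
[630.28562865 -22.71080998 184.62023759] [3.13418778e+00 1.00105890e-03 1.57130863e+00] 0.2564873247735121 [ 1.16879023 -0.31698724 -1.04541897]
cap [629.64890362 -13.74402756 268.11786957] [629.69724065 -14.65260775 273.26328636] [ 8.88351691e+00 -1.37639105e-02 -8.35089581e+01]
body 395 [630.47782369 -15.01832148 167.7728327 ] [[620.86626887 -21.01663769 155.20076514]
 [640.45270629 -12.7479137  178.96502211]]
0.82 [346.7, 218.2, 73.7, 27.3] [ 494.57976017 -282.26177668   57.19229503]
0.6 [445.1, 197.0, 52.8, 72.4] [ 484.40671611 -555.80062653   57.19736829]
[-0.0379,-0.0217,0.0022,0.008,0.002,-0.187,1] 
[-0.0373,-0.0227,0.0023,0.008,0.002,-0.187,1] 
[-0.0367,-0.0237,0.0023,0.008,0.002,-0.187,1] 
[-0.0361,-0.0246,0.0023,0.008,0.002,-0.187,1] 
[-0.0354,-0.0255,0.0023,0.008,0.002,-0.187,1] 
[-0.0347,-0.0265,0.0023,0.008,0.002,-0.187,1]
```

View pics/t43.png

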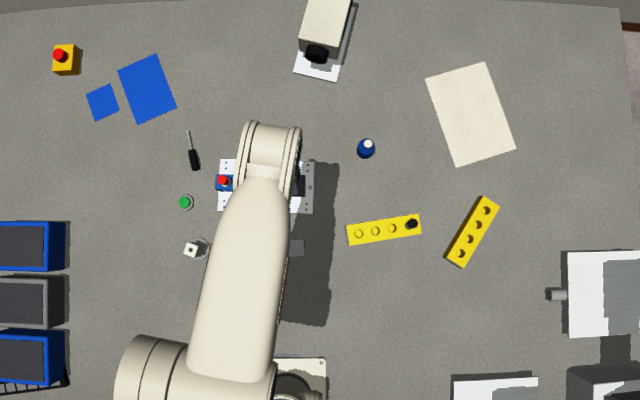

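Call:
drive_tool:
  moves:
    - [-0.034,-0.02,0,0.05,0,-0.187,1]
    - [-0.038,-0.022,0.003,0,0,-0.187,1]
    - [-0.038,-0.024,0.003,0,0,-0.187,1]
    - [-0.037,-0.025,0.003,0,0,-0.187,1]
    - [-0.036,-0.026,0.003,0,0,-0.187,1]
    - [-0.024,-0.018,0.003,0,0,-0.18,1]
    - [0,0,0,0,0,0,1]
    - [0,0,0,0,0,0,1]

```text
clock: 72.85
tcp_pos: [503.9, -242.9, 163.5]
eef_rot: [-3.134, -0.004, 1.733]
force: [-0.1, -0.1, -0.7]
gripper_width: 0.258
```

```bash
python3 rk.py w44; python3 -c "
from h import *
plan([(494.3,-263,120,1.728)],[5],1)"
```

```text
[ 503.98554609 -242.80279358  163.48160918] [-3.13415025 -0.00411764  1.73353849]
rack rect 5738 54.20780074938493 ((491.6780090332031, -247.2554473876953), (60.04996109008789, 128.3775634765625), 8.99000358581543)
tube_a 0.66 [289.4, 202.8, 69.2, 149.2] 244.61198263426348 [ 504.14227732 -241.02341885  244.03390981] [ 504.41078569 -242.17184399  243.25174218]
tube_a 0.3 [506.3, 186.6, 133.7, 81.9] 119.04259321138345 [ 737.05658824 -240.34273118  119.1767691 ] [ 738.94116355 -240.57361199  118.2880042 ]
[-0.0037,-0.0025,0.0087,-0.01,-0.006,0.009,1] 
[-0.0037,-0.0026,0.0087,-0.01,-0.006,0.009,1] 
[-0.0037,-0.0026,0.0087,-0.01,-0.006,0.009,1] 
[-0.0037,-0.0026,0.0087,-0.01,-0.006,0.009,1] 
[-0.0037,-0.0026,0.0087,-0.01,-0.006,0.009,1]
```

View pics/w44.png

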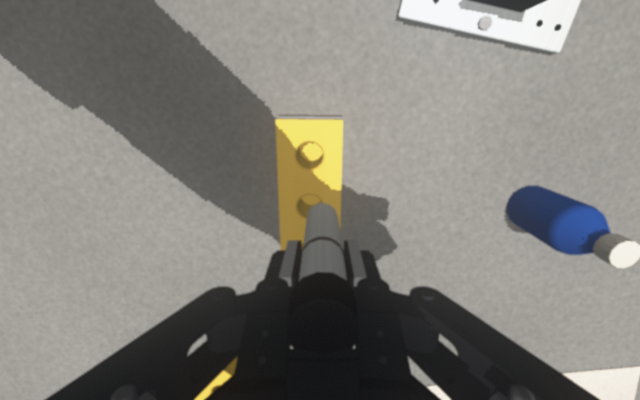

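Call:
drive_tool:
  moves:
    - [-0.006,-0.004,0.006,-0.03,-0.02,0.02,1]
    - [-0.006,-0.004,0.009,-0.02,-0.01,0.02,1]
    - [-0.005,-0.003,0.009,0,0,0,1]
    - [-0.003,-0.001,0.009,0,0,0,1]
    - [0,0,0.006,0,0,0,1]
    - [0,0,0,0,0,0,1]
    - [0,0,0,0,0,0,1]
    - [0,0,0,0,0,0,1]

```text
clock: 73.95
tcp_pos: [495.7, -263.9, 121.4]
eef_rot: [-3.141, -0.0, 1.731]
force: [0.4, -0.0, -0.2]
gripper_width: 0.252
```

```bash
python3 tb.py o45 494.5,-265.3 34.2 12.5 55; python3 -c "
from h import *
plan([(494.5,-264.8,104,1.728)],[2],1)"
```

```text
[ 495.74878472 -264.01528038  121.49602267] [3.14158958e+00 6.18657993e-05 1.73068974e+00] 0.2567476737442674 [ 0.67195757  0.36586157 -0.89851717]
cap [ 494.08445629 -255.17742595  204.90960394] [ 493.70157551 -255.59533038  209.89759352] [  8.98494327  -0.23574095 -83.41413801]
body 396 [ 494.36156435 -256.33279043  104.56916699] [[ 485.48277245 -261.40982922   92.08931781]
 [ 505.15713352 -254.00591575  115.76051036]]
[-0.0003,-0.0007,0.0087,0,0,0.01,1] 
[-0.0003,-0.0007,0.0087,0,0,0.01,1]
```

View pics/o45.png

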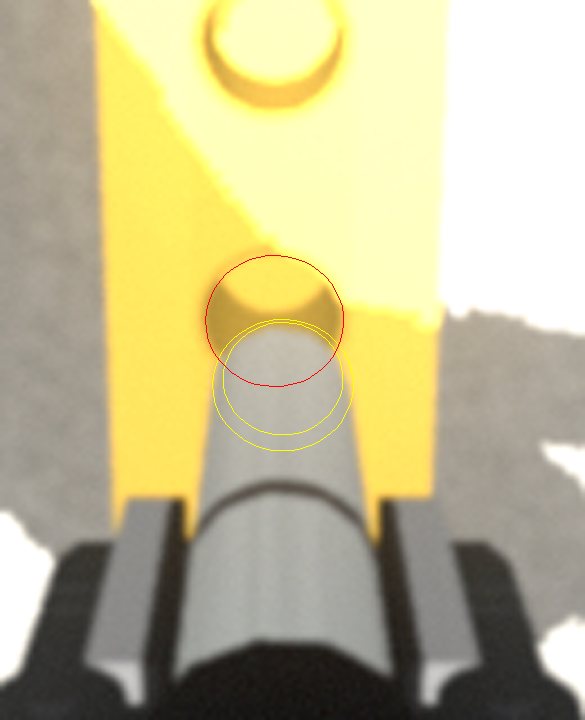

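Call:
drive_tool:
  moves:
    - [-0.0002,-0.0008,0.004,0,0,0.01,1]
    - [-0.0002,-0.0006,0.004,0,0,0.01,1]
    - [0,0,0.004,0,0,0,1]
    - [0,0,0.004,0,0,0,1]
    - [0,0,0,0,0,0,1]
    - [0,0,0,0,0,0,1]
    - [0,0,0,0,0,0,1]
    - [0,0,0,0,0,0,1]

```text
clock: 75.0
tcp_pos: [494.5, -264.6, 104.6]
eef_rot: [3.141, 0.0, 1.728]
force: [0.3, -0.7, -0.6]
gripper_width: 0.259
```

```bash
python3 tb.py o46 494.5,-265.3 34.2 12.5 55
```

```text
[ 494.4720295  -264.64697283  104.6423964 ] [3.14126799e+00 4.13615677e-04 1.72791646e+00] 0.2545610168977989 [-0.21490839 -0.36104859 -0.23484862]
cap [ 492.78976293 -255.79898809  188.0897222 ] [ 492.44324779 -256.16968381  193.29255938] [  8.96771117  -0.24996705 -83.45112768]
body 394 [ 493.14175579 -256.99200256   87.65991953] [[ 484.27480303 -262.23437965   75.20246574]
 [ 503.87242059 -254.67445018   98.94764217]]
```

View pics/o46.png

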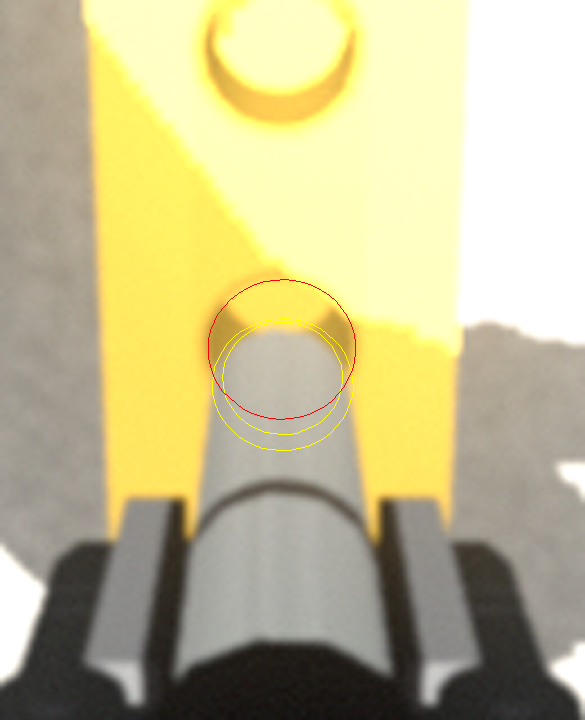

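Aligned much like the first; lowering into the hole.

Call:
drive_tool:
  moves:
    - [0.0002,0.0001,0.003,0,0,0,1]
    - [0,0,0.004,0,0,0,1]
    - [0,0,0.004,0,0,0,1]
    - [0,0,0.004,0,0,0,1]
    - [0,0,0.004,0,0,0,1]
    - [0,0,0,0,0,0,1]
    - [0,0,0,0,0,0,1]
    - [0,0,0,0,0,0,1]

```text
clock: 76.05
tcp_pos: [494.5, -264.4, 84.1]
eef_rot: [3.141, 0.0, 1.728]
force: [0.7, -0.2, -0.6]
gripper_width: 0.256
```

```bash
python3 tb.py o47 494.5,-265.3 34.2 12.5 55
```

```text
[ 494.52232216 -264.38919314   84.15052545] [3.14138446e+00 2.50972976e-04 1.72795122e+00] 0.25429679896715907 [-0.0465148   1.29192358 -0.24498834]
cap [ 492.8088548  -255.53256169  167.551381  ] [ 492.48574617 -256.10487685  172.68020275] [  8.9947284   -0.28884663 -83.40317756]
body 7132 [ 491.19774664 -245.82460811   55.03274375] [[ 461.79847485 -282.29788686   53.23235666]
 [ 521.29242145 -214.14610861   66.76007644]]
```

View pics/o47.png

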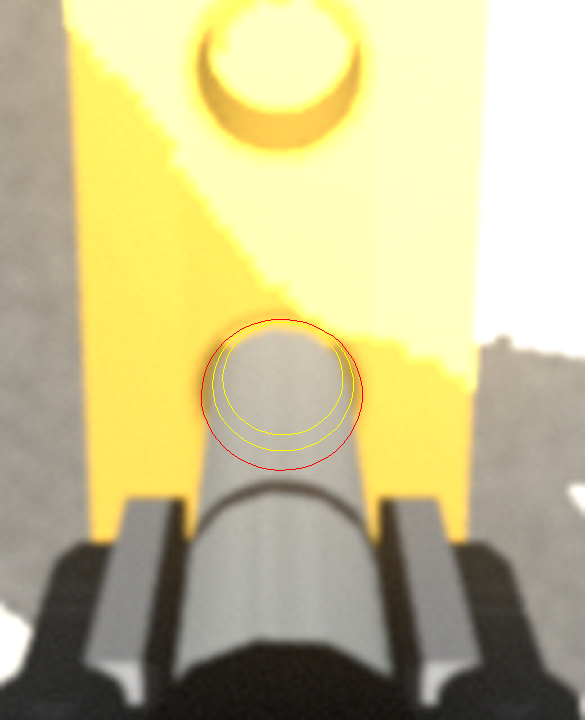

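Call:
drive_tool:
  moves:
    - [0,0,0.004,0,0,0,1]
    - [0,0,0.005,0,0,0,1]
    - [0,0,0.006,0,0,0,1]
    - [0,0,0.006,0,0,0,1]
    - [0,0,0.006,0,0,0,1]
    - [0,0,0.005,0,0,0,1]
    - [0,0,0.003,0,0,0,1]
    - [0,0,0,0,0,0,1]

```text
clock: 77.1
tcp_pos: [494.3, -264.3, 46.2]
eef_rot: [-3.141, -0.0, 1.728]
force: [-0.1, 0.7, 0.4]
gripper_width: 0.253
```

Call:
drive_tool:
  moves:
    - [0,0,0.001,0,0,0,1]
    - [0,0,0.001,0,0,0,1]
    - [0,0,0,0,0,0,1]
    - [0,0,0,0,0,0,0.7]
    - [0,0,0,0,0,0,0.5]
    - [0,0,0,0,0,0,0.3]
    - [0,0,0,0,0,0,0.1]
    - [0,0,0,0,0,0,0]

```text
clock: 78.1
tcp_pos: [494.8, -264.6, 44.9]
eef_rot: [3.141, 0.001, 1.728]
force: [-0.1, 0.1, -0.1]
gripper_width: 0.998
```

Call:
drive_tool:
  moves:
    - [0,0,-0.01,0,0,0,0]
    - [0,0,-0.03,0,0,0,0]
    - [0,0,-0.045,0,0,0,0]
    - [0,0,-0.045,0,0,0,0]
    - [0,0,-0.04,0,0,0,0]
    - [0,0,-0.02,0,0,0,0]
    - [0,0,0,0,0,0,0]
    - [0,0,0,0,0,0,0]

```text
clock: 79.1
tcp_pos: [493.9, -263.9, 244.5]
eef_rot: [3.139, 0.002, 1.728]
force: [-0.2, -0.1, -0.0]
gripper_width: 0.998
```

```bash
python3 rk.py w48; python3 - <<'E'
from h import *
p=read_camera('side'); save(p,'s48'); p=read_camera('top'); save(p,'t48')
E
```

```text
[ 493.92076523 -263.90612883  244.43275874] [3.13958136e+00 2.09275516e-03 1.72797667e+00]
rack rect 6192 54.232593343002456 ((498.765380859375, -290.357666015625), (59.99562454223633, 214.8319549560547), 9.029844284057617)
tube_a 0.79 [313.6, 235.8, 24.9, 48.1] 124.93343390678388 [ 513.66975321 -361.83858441  124.26336226] [ 513.85262195 -362.73803331  123.67645505]
tube_a 0.58 [311.9, 158.1, 30.3, 38.4] 125.06481164981051 [ 496.15097607 -264.21463484  124.28660359] [ 496.20724903 -264.76364833  123.96940404]
```

View pics/w48.png

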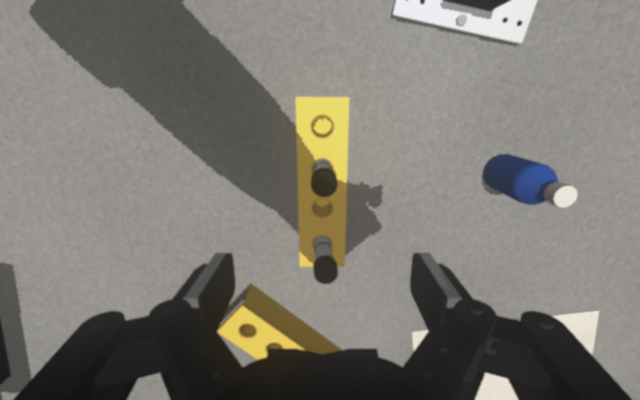

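View pics/s48.png

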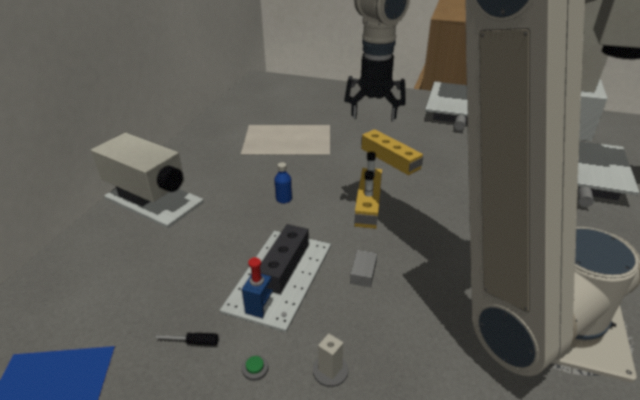

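View pics/t48.png

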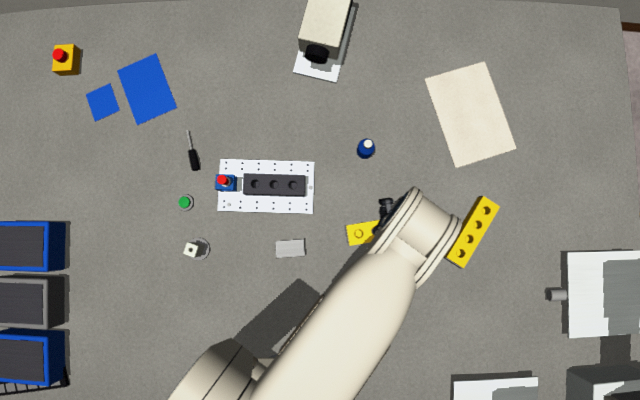

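```bash
python3 - <<'E'
from h import *
for n in ['top','side']:
    p=read_camera(n); X=cloud(p)
    for th in ['block','cleaner','driver','stand','pin']:
        for m in masks_of(p,th)[:1]:
            P=X[m['pixels']]; P=P[~np.isnan(P[:,0])]; zt=np.percentile(P[:,2],97); T=P[P[:,2]>zt-6]
            print(n,th,round(m['score'],2),round(zt,1),T.mean(0).round(1))
print(finish_job())
E
```

```text
top block 0.64 40.0 [442.8 -18.1  36.4]
top cleaner 0.55 121.9 [ 736.9 -242.4  120.1]
top driver 0.79 28.7 [710.6 281.3  25.3]
top stand 0.68 74.3 [628.6  72.5  76.2]
top pin 0.68 150.7 [634.3 164.7 147.6]
side block 0.78 37.7 [443.1  -9.9  35.1]
side cleaner 0.8 120.0 [ 738.  -236.   119.3]
side driver 0.85 25.9 [710.3 287.1  23.1]
side pin 0.72 149.3 [635.7 168.9 147.5]
the job is handed in; nothing more can be done
None
```

The batch is done and handed in, at about 79 s of the 210 s allowed. The hand-in gives no verdict.

- **Pin:** I drew it straight up out of the stand and pushed it through both ears of the lug. The knob top last read 147.5 mm, against 148 mm expected with the collar resting on the lug.
- **Tubes into the nest:** only two tubes were present. Both went fully down into two pockets, with cap tops reading 136 mm against 137 mm expected; this camera read about 1 mm low throughout.
- **Start button:** I pressed it with both tubes seated. Its measured top dropped about 6 mm and the wrist force reached about 5 N.
- **Tubes back in the rack:** both are fully down, with cap tops reading 124–125 mm, the same as at the start. The tube in the end hole leans about 2 degrees, which is within the play of the hole.
- **Everything else:** the last pictures show the stand upright and empty. The steel block, bottle and screwdriver read where they did at the start. In the top view the block differs by 3 mm (other readings within about 1 mm), while the side view shows no change, so I take it as measurement noise. I saw no knock to the rack or stand.

**Checks that disagreed:**
- The finger ends, as measured by both cameras, stood about 28 mm above the reported tool point. I pressed the button lower to allow for this and gripped the tubes lower when returning them. The first two grips had probably caught part of the caps, but both tubes still seated properly.
- In the final check the network mislabelled part of the nest as the stand in the top view and did not find the stand in the side view. I confirmed the stand by eye in the pictures.

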